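Ready the ski clamp and clear the counter

TASK

Get the bench ready for the next ski: pull the drawer well open, take out the T-handle and push it fully home on the bare square spindle of the ski clamp. Put every green wax block that lies on the counter into the drawer and shut the drawer fully. Leave the aluminium case, the brush and the white tray where they are.

Things in the scene. Friction and masses are not known exactly. Their poses are not given: they have to be found in the camera images.
- cab_drawer0 (a joint): Slide of the only drawer of a low grey drawer unit (290 deep, 260 wide, 95 high) on the counter, its front towards the robot. 0 = shut, grows in m as the drawer is pulled out along the unit's own -x, stop at 0.205. Light friction (1 N), no spring, no latch; it stays where it is left.
- cab_drawer0_handle (a point): Middle of the drawer's bar handle: a level steel bar 11 thick, 120 long, along the drawer's y, 35 in front of the drawer's front face, at z = 57 (38 below the unit's top), on two stems 8 thick, 51 either side of the middle. Moves with the drawer. Axes of the drawer: -x is the way it pulls out, z up.
- drawer_floor (a point): Point on the drawer's inner floor (z = 22), midway across and 62 behind the inside of the front panel; moves with the drawer; -x = pulling out. Inside 245 long (x from -0.062 to 0.183), 218 wide (y), walls 51 high; front panel's top edge at z = 84, unit's top at z = 95, clear height inside 61. Pulled out by q metres, the inside is open to the sky from x = -0.062 to x = -0.068 + q here.
- thandle: T-handle, 200 g: steel hub 26 x 26 x 28 high with a square bore 14.5 wide, 25 deep, open below, and across its top a black bar 110 x 18 x 14 high; 42 high in all. Starts upright in the shut drawer. Origin: centre of the bore's mouth on the hub's underside; x along the bar, z up; the bore's flats are parallel to x and y. Can be pinched across y on the hub below the bar.
- spindle_seat (a point): Ski clamp, grey on a dark foot 100 x 70, fixed to the counter: centre of its round shoulder (28 across, z = 65) from which the bare, fixed square spindle, 12.5 wide, tip chamfered, stands 22 up. x and y parallel to its flats. No other part is higher than the shoulder. T-handle home = underside on the shoulder, any quarter turn. (The second clamp, farther left, has its handle: leave it.)
- case: Closed aluminium case with a flip-top lid, 140 x 180 x 75 high, bystander. Origin: centre of its underside.
- brush: Stainless brush with a dark wooden back, 120 x 58 x 36 high, lying bristles down, bystander. Origin: centre of its underside.
- tray: White hard silicone tray, 140 x 100 x 25 high, bystander. Origin: centre of its underside.
- wax0: Green wax block 60 x 34 x 24 high, 60 g, lying flat on the counter (three to five of them are there; None from the start = this one is absent). Origin: centre of its underside; x along its length, z up.
- wax1: Green wax block 60 x 34 x 24 high, 60 g, lying flat on the counter (three to five of them are there; None from the start = this one is absent). Origin: centre of its underside; x along its length, z up.
- wax2: Green wax block 60 x 34 x 24 high, 60 g, lying flat on the counter (three to five of them are there; None from the start = this one is absent). Origin: centre of its underside; x along its length, z up.
- wax3: Green wax block 60 x 34 x 24 high, 60 g, lying flat on the counter (three to five of them are there; None from the start = this one is absent). Origin: centre of its underside; x along its length, z up.
- wax4: Green wax block 60 x 34 x 24 high, 60 g, lying flat on the counter (three to five of them are there; None from the start = this one is absent). Origin: centre of its underside; x along its length, z up.
Things that resemble listed ones, but are neither listed nor needed, are in the scene too. What is shaped like the wax1 but blue or yellow is not meant.

How it is judged:
By the outcome, as a careful person would: the job done as asked, in the order asked, and still so for the second after the job is handed in, with the robot touching nothing.
Of wax0, wax1, wax2, wax3, wax4 only 3 to 5 are there at a start; the rules pass over those that are not, and their reading is None.
At some moment in a run one of wax0, wax1, wax2, wax3, wax4 may be knocked a few centimetres aside while the robot is not near it.
It also fails if it takes over 210 s, if anything falls off the work surface, if the arm or the gripper's body presses on something with over 40 N, if the wrist force passes 120 N, or if a joint passes its speed limit or range.

ROBOT

A 6-joint arm with a two-finger parallel gripper is mounted at the origin on the work surface. World frame = base frame: x ahead of the robot, y to its left, z up, the work surface at z = 0. Lengths are in m, angles in rad, forces in N, time in s.
With the tool pointing down it reaches from about 0.275 to 0.825 m from the base axis. Payload 4.9 kg.
Tool frame: the origin (TCP) lies midway between the tips of the shut fingers; the grasp point (between the pads) lies 19 mm behind it (tcp_to_grasp is the z of the grasp point in the tool frame, in m); z points along the fingers, y is the direction in which the jaws open and shut (so a half turn about z gives the same grasp; the last joint's range is limited). The gripper opens to 85 mm and grips with 20 to 120 N. Pads are 22 mm wide; open, the fingers measure 114 mm over their backs; the gripper's body (76 mm by 85 mm) begins 54 mm behind the grasp point. The pads swing forward as they close: fully open they stand 13 mm farther back than shut.
Start: joints at [1.203, 0.326, -0.193, 1.052, 0, 1.437], TCP at [0.127, 0.535, 0.207] pointing down, gripper open.
Joint ranges: [-2.65, 2.65], [-0.97, 1.79], [-1.3, 1.35], [-1.93, 2.1], [-1.47, 1.37], [-3.14, 3.14]. Speed limits (rad/s): [2.57, 2.57, 3.14, 3.14, 3.14, 3.14].

INTERFACE

Orientations are given as [roll, pitch, yaw] about the fixed x, y, z axes, in that order (R = Rz(yaw) Ry(pitch) Rx(roll)).
In Python, from plant import sense, read_camera, hand_in, tcp_to_grasp gives the robot as it stands.
- The arm moves only by the shell command python3 -m creep 'ROWS' [FORCE]. ROWS is JSON, a list of rows, each an object of numbers: "tx", "ty", "tz": the shift along the tool's x, y, z in mm; "rx", "ry", "rz": the turn, a rotation vector about the tool's x, y, z in degrees; "jaw": the closure, from 0 (fully open) to 1 (shut). A call has 1 to 8 rows; each row is the pose to reach, as a shift and turn from the pose measured when the call began, along the tool's axes at that moment; what a row does not reach only later rows make up. A row lasts 1/12 s, in which the tool goes at most 41.7 mm and 7.16 degrees, less where a joint would pass 70% of its speed; a pose out of reach is approached as far as the arm can. A call with a gripper value outside its range is refused whole. The fingers move at their own pace and stop on an object; FORCE is the grip in N (left out, the last holds). Time passes only in rows, so rows that repeat a pose let the fingers close. It gives the time, the measured TCP pose, the force and the opening at its end, in the units of the state.
- sense(): the state, without advancing time (a new reading comes with each control period).
- read_camera(name): name is "side" or "top"; returns a dict with "pixels" (480x640x3 uint8, red, green, blue), "vertical_fov" (degrees; the focal length in pixels is half the picture's height over the tangent of half this angle, whatever the lens; pixels are square), "cx", "cy" (the principal point, pixels), "R" (3x3) and "t" (3): a world point X has camera coordinates R X + t. Camera axes: x right, y down, z forward; pixel columns grow to the right and rows downward; lengths in m; the calibration is good to about 2 mm. A picture is of the moment at which its call begins. There is no depth.
- hand_in(): hands the job in, once; it reports no verdict.
The state is a dict: "t": time; "qpos": joint angles; "joint_velocities": joint speeds; "joint_efforts": joint torques, N m; "ee_pos": TCP position; "ee_rot": TCP orientation; "force": force on the tool from outside, world axes, zero at the start; "ft_torque": the same for the moment, N m; "gripper_width": finger opening in m.
Only numpy, scipy, OpenCV 4.12 (cv2) and the standard library are available. Lean on these libraries where they do the work, as an engineer would, in place of code of your own. Each camera call takes 0.05 s, during which the arm holds its last target.

## Working session

There is one attempt and no reset: what is moved stays moved. The work goes in short steps, Python scripts to look and compute and a shell command to move; the robot and the scene stay as the last step left them, time stands still between calls to the robot, and variables do not carry over. Pictures are saved under pics/ and viewed, and the job is handed in when it is done.

```bash
ls; mkdir -p pics
python3 - <<'E'
from plant import sense, read_camera, tcp_to_grasp
import cv2
print(sense(), tcp_to_grasp)
for n in("side","top"):
    c=read_camera(n); cv2.imwrite(f"pics/{n}0.png",c["pixels"][:,:,::-1]); print(n,c["vertical_fov"],c["cx"],c["cy"],c["R"],c["t"],c.keys())
E
```

```text
pics
{'t': 0.0, 'qpos': array([ 1.20277913e+00,  3.26940218e-01, -1.93594149e-01,  1.05198050e+00,
        7.38860300e-06,  1.43662731e+00]), 'joint_velocities': array([-1.39677132e-05, -8.02556766e-04, -1.38260592e-03,  3.43469708e-05,
        1.28464441e-03, -2.20465396e-04]), 'joint_efforts': array([-1.20253435e-05, -4.43396044e+01,  2.62443101e+01,  1.53849309e-02,
       -1.56916212e-04, -2.51518870e-06]), 'ee_pos': array([0.12719212, 0.53445304, 0.20589996]), 'ee_rot': array([-3.13989054e+00, -2.37206324e-04,  2.90774427e+00]), 'force': array([-0.09145517, -0.78527129, -0.49692763]), 'ft_torque': array([-0.0129314 ,  0.00071437, -0.07770218]), 'gripper_width': 0.0852173080714115} -0.0187
side 51.457870796619325 319.3671287403387 233.2342954858973 [[ 0.98876909 -0.1494305   0.00249142]
 [-0.10347573 -0.69652836 -0.71002889]
 [ 0.10783532  0.70179681 -0.70416814]] [-0.56579942  0.08864763  0.99291088] dict_keys(['pixels', 'vertical_fov', 'cx', 'cy', 'R', 't'])
top 48.8542400270978 322.59096652251367 238.9610981986352 [[ 0.02215994 -0.99973292  0.00655993]
 [-0.98669293 -0.02292713 -0.1609702 ]
 [ 0.1610776  -0.00290555 -0.98693747]] [-0.01146496  0.56191917  1.29639614] dict_keys(['pixels', 'vertical_fov', 'cx', 'cy', 'R', 't'])
```

View pics/side0.png

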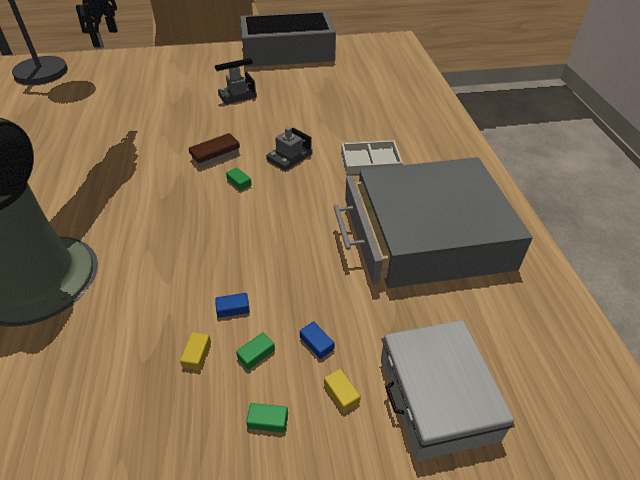

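View pics/top0.png

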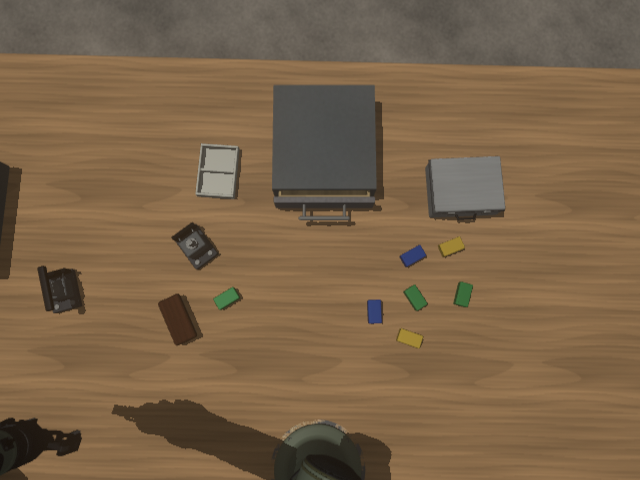

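```bash
cat > h.py <<'E'
import numpy as np, cv2
from scipy.spatial.transform import Rotation as Ro
from plant import sense, read_camera
def K(c): return 240/np.tan(np.radians(c["vertical_fov"]/2))
def toplane(c,uv,z):
    uv=np.atleast_2d(uv).astype(float); f=K(c)
    d=np.c_[(uv[:,0]-c["cx"])/f,(uv[:,1]-c["cy"])/f,np.ones(len(uv))]@c["R"]
    o=-c["R"].T@c["t"]
    return o+d*((z-o[2])/d[:,2])[:,None]
def proj(c,X):
    p=np.atleast_2d(X)@c["R"].T+c["t"]; return np.c_[p[:,0]/p[:,2]*K(c)+c["cx"],p[:,1]/p[:,2]*K(c)+c["cy"]]
def crop(c,name,x0,y0,x1,y1,s): cv2.imwrite("pics/"+name,cv2.resize(c["pixels"][y0:y1,x0:x1,::-1],None,fx=s,fy=s,interpolation=cv2.INTER_CUBIC))
def blobs(c,lo,hi,z,amin=40):
    hsv=cv2.cvtColor(c["pixels"],cv2.COLOR_RGB2HSV); m=cv2.inRange(hsv,lo,hi)
    out=[]
    for k in cv2.findContours(m,cv2.RETR_EXTERNAL,cv2.CHAIN_APPROX_NONE)[0]:
        if cv2.contourArea(k)<amin: continue
        P=toplane(c,k[:,0,:],z)[:,:2]
        r=cv2.minAreaRect((P*1000).astype(np.float32)); b=cv2.boxPoints(r)
        e=[b[1]-b[0],b[2]-b[1]]; l=max(e,key=np.linalg.norm)
        out.append((k[:,0].mean(0).round(1),np.round(r[0],1),np.round(r[1],1),round(float(np.degrees(np.arctan2(l[1],l[0]))%180),1)))
    return out
def go(p=None,yaw=None):
    """rel move (mm, deg) to TCP pos p (m), pointing down with tool x at yaw (deg, mod 180)"""
    s=sense(); R=Ro.from_euler("xyz",s["ee_rot"])
    p=s["ee_pos"] if p is None else np.array(p,float)
    cy=np.degrees(s["ee_rot"][2])
    if yaw is None: yaw=cy
    yaw=cy+(yaw-cy+90)%180-90
    T=Ro.from_euler("xyz",[180,0,yaw],degrees=True)
    print("pos",s["ee_pos"].round(4),"rpy",np.degrees(s["ee_rot"]).round(1),"q6 %.2f"%s["qpos"][5],"F",s["force"].round(1),"w %.4f"%s["gripper_width"],"t %.2f"%s["t"])
    print("  t(mm)",(R.inv().apply(p-s["ee_pos"])*1000).round(1),"r(deg)",np.degrees((R.inv()*T).as_rotvec()).round(1))
E
python3 - <<'E'
from h import *
s=read_camera("side"); t=read_camera("top")
for n,c in(("top",t),("side",s)):
    for b in blobs(c,(40,80,20),(85,255,255),.024 if n=="top" else .012): print(n,b)
crop(s,"side_sp.png",180,50,440,260,3); crop(t,"top_sp.png",150,180,400,330,3); crop(s,"side_dr.png",320,140,540,300,3)
E
```

```text
top (array([226., 298.]), array([408.7, 242.5]), array([33.8, 59.8]), 122.5)
top (array([415.2, 297.2]), array([ 421.3, -237. ]), array([59.6, 34.3]), 34.1)
top (array([463.1, 294.2]), array([ 432., -359.]), array([36. , 59.6]), 165.0)
side (array([266.9, 417.4]), array([ 434.5, -361.7]), array([42.2, 62.2]), 165.5)
side (array([255.3, 350.1]), array([ 424.1, -238.4]), array([65.2, 44.2]), 33.8)
side (array([238.3, 178.4]), array([411.3, 243.8]), array([45.5, 81.4]), 122.3)
```

View pics/side_sp.png

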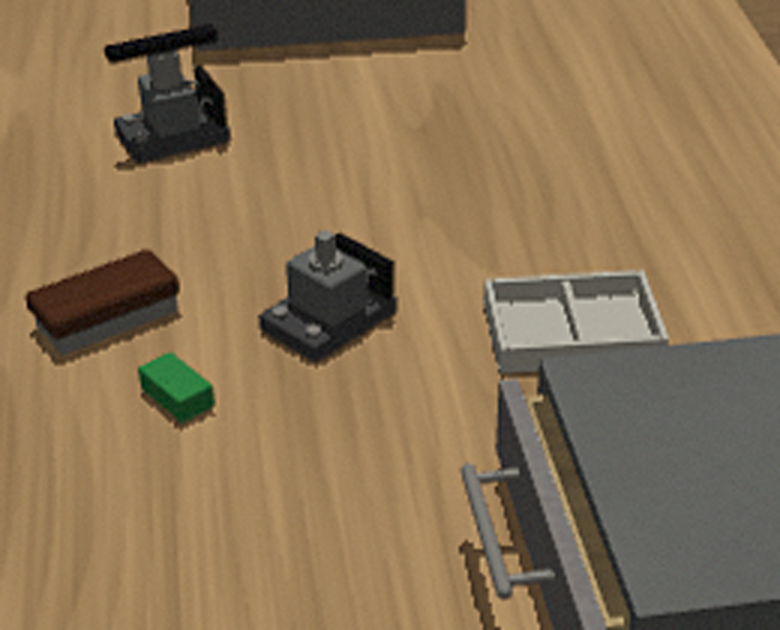

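View pics/top_sp.png

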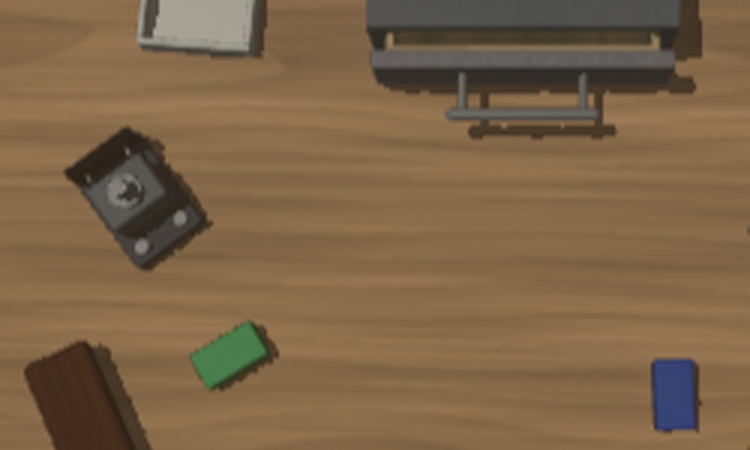

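View pics/side_dr.png

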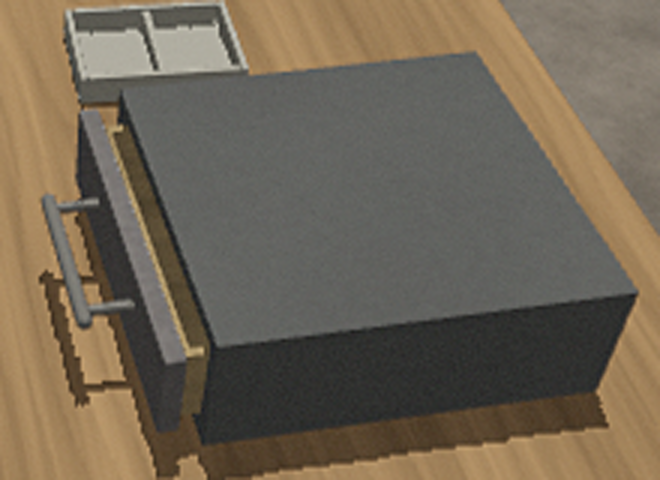

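Run:
```python
from h import *
s=read_camera("side"); t=read_camera("top")
print("handle ends",toplane(t,[(299.3,218),(349.5,218)],.0625).round(4)[:,:2])
print("unit top",toplane(t,[(273,86.5),(375.5,86.5),(376.5,190),(272.5,190)],.095).round(4)[:,:2])
print("sp top",toplane(t,[(192,243)],.065).round(4), "side",toplane(s,[(288,129.5)],.087))
crop(t,"top_sp2.png",165,215,225,275,12); crop(s,"side_sp2.png",260,120,320,170,12)
```

```text
handle ends [[ 0.6115  0.0613]
 [ 0.6144 -0.0654]]
unit top [[ 0.947   0.1373]
 [ 0.9536 -0.1256]
 [ 0.6803 -0.1297]
 [ 0.6741  0.1284]]
sp top [[0.5411 0.3269 0.065 ]] side [[0.54314562 0.32146693 0.087     ]]
```

View pics/top_sp2.png

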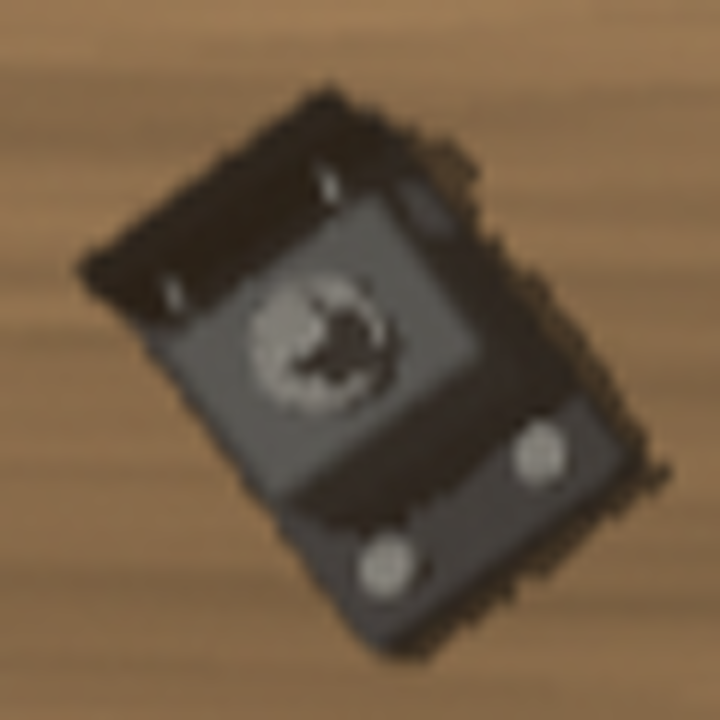

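View pics/side_sp2.png

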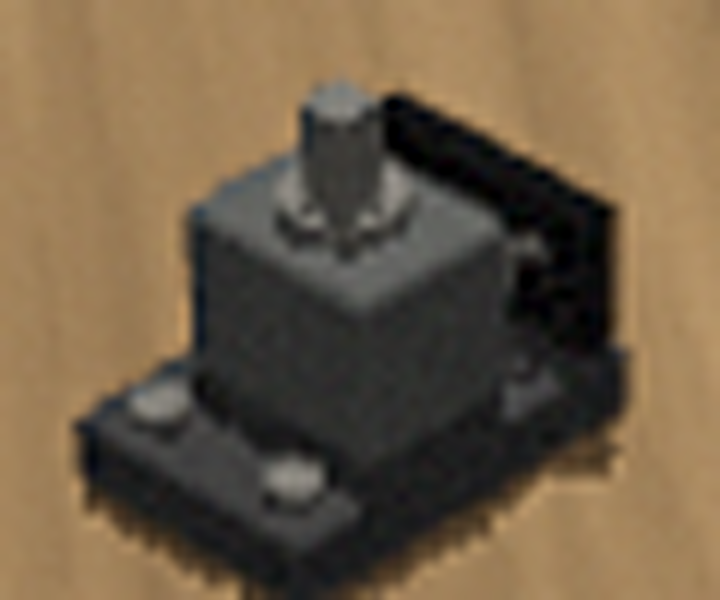

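Run:
```python
from h import *
t=read_camera("top");s=read_camera("side")
o=lambda x,y:(x/12-.5+165,y/12-.5+215)
P=toplane(t,[o(285,500),o(480,355),o(160,335),o(375,195)],.058)
for a,b in((0,1),(2,3),(0,2),(1,3)): d=P[b]-P[a]; print("clamp edge",np.degrees(np.arctan2(d[1],d[0])).round(1),(np.hypot(*d[:2])*1000).round(1))
print("shoulder",toplane(t,[o(322,340)],.065), toplane(s,[(260+342/12-.5,120+195/12-.5)],.065), toplane(s,[(260+340/12-.5,120+103/12-.5)],.087))
print("panel inside edge",toplane(t,[(325,197)],.084),"outside",toplane(t,[(325,206)],.084))
go([.5,.25,.2],91.5); go([.613,-.002,.2],91.5)
```

```text
clamp edge -50.9 49.9
clamp edge -54.5 52.9
clamp edge 39.6 44.3
clamp edge 35.6 41.1
shoulder [[0.54146626 0.32856577 0.065     ]] [[0.54286681 0.32758014 0.065     ]] [[0.54339815 0.32773658 0.087     ]]
panel inside edge [[ 0.66209274 -0.00226116  0.084     ]] outside [[ 0.63908174 -0.00275432  0.084     ]]
pos [0.1274 0.535  0.2066] rpy [-180.    -0.   166.6] q6 1.44 F [ 0.4 -0.2  0.6] w 0.0851 t 0.40
  t(mm) [-428.5 -190.9    6.6] r(deg) [-0.   0.  75.1]
pos [0.1274 0.535  0.2066] rpy [-180.    -0.   166.6] q6 1.44 F [ 0.4 -0.2  0.6] w 0.0851 t 0.40
  t(mm) [-596.8 -409.9    6.6] r(deg) [-0.   0.  75.1]
```

```bash
python3 -m creep '[{"tx":-428,"ty":-191,"tz":0,"rz":75,"jaw":0.6},{"tx":-428,"ty":-191,"tz":0,"rz":75,"jaw":0.6},{"tx":-428,"ty":-191,"tz":0,"rz":75,"jaw":0.6},{"tx":-428,"ty":-191,"tz":0,"rz":75,"jaw":0.6},{"tx":-428,"ty":-191,"tz":0,"rz":75,"jaw":0.6},{"tx":-428,"ty":-191,"tz":0,"rz":75,"jaw":0.6},{"tx":-428,"ty":-191,"tz":0,"rz":75,"jaw":0.6},{"tx":-428,"ty":-191,"tz":0,"rz":75,"jaw":0.6}]' 40
python3 - <<'E'
from h import *
go([.613,-.002,.2],91.5)
E
```

```text
pos [0.1274 0.535  0.2066] rpy [-180.    -0.   166.6] q6 1.44 F [ 0.4 -0.2  0.6] w 0.0851 t 0.40
  t(mm) [-596.8 -409.9    6.6] r(deg) [-0.   0.  75.1]$[0]: bad value
```

```bash
python3 -m creep '[{"tx":-38,"ty":-17,"rz":7,"jaw":0.6},{"tx":-76,"ty":-34,"rz":14,"jaw":0.6},{"tx":-114,"ty":-51,"rz":21,"jaw":0.6},{"tx":-152,"ty":-68,"rz":28,"jaw":0.6},{"tx":-190,"ty":-85,"rz":35,"jaw":0.6},{"tx":-228,"ty":-102,"rz":42,"jaw":0.6},{"tx":-266,"ty":-119,"rz":49,"jaw":0.6},{"tx":-300,"ty":-135,"rz":56,"jaw":0.6}]' 40
python3 - <<'E'
from h import *
go([.613,-.002,.2],91.5)
E
```

```text
pos [0.1274 0.535  0.2066] rpy [-180.    -0.   166.6] q6 1.44 F [ 0.4 -0.2  0.6] w 0.0851 t 0.40
  t(mm) [-596.8 -409.9    6.6] r(deg) [-0.   0.  75.1]$[0]: bad value
```

```bash
python3 -m creep '[{"tx":-38,"ty":-17,"tz":0,"rx":0,"ry":0,"rz":7,"jaw":0.6},{"tx":-76,"ty":-34,"tz":0,"rx":0,"ry":0,"rz":14,"jaw":0.6}]' 40
python3 - <<'E'
from h import *
go([.613,-.002,.2],91.5)
E
```

```text
t: 0.57
ee_pos: [0.1928, 0.4846, 0.2064]
ee_rot: [3.141, 0.0, 2.663]
force: [1.0, 0.3, 0.1]
gripper_width: 0.0643
pos [0.1928 0.4846 0.2064] rpy [180.    0.  152.6] q6 1.53 F [1.  0.3 0.1] w 0.0643 t 0.57
  t(mm) [-597.1 -238.2    6.4] r(deg) [ 0.  -0.  61.1]
```

```bash
python3 -m creep '[{"tx":-320,"ty":-128,"tz":0,"rx":0,"ry":0,"rz":61,"jaw":0.6},{"tx":-320,"ty":-128,"tz":0,"rx":0,"ry":0,"rz":61,"jaw":0.6},{"tx":-320,"ty":-128,"tz":0,"rx":0,"ry":0,"rz":61,"jaw":0.6},{"tx":-320,"ty":-128,"tz":0,"rx":0,"ry":0,"rz":61,"jaw":0.6},{"tx":-320,"ty":-128,"tz":0,"rx":0,"ry":0,"rz":61,"jaw":0.6},{"tx":-320,"ty":-128,"tz":0,"rx":0,"ry":0,"rz":61,"jaw":0.6},{"tx":-320,"ty":-128,"tz":0,"rx":0,"ry":0,"rz":61,"jaw":0.6},{"tx":-320,"ty":-128,"tz":0,"rx":0,"ry":0,"rz":61,"jaw":0.6}]' 40
python3 - <<'E'
from h import *
go([.613,-.002,.15],91.5)
E
```

```text
t: 1.23
ee_pos: [0.4119, 0.2299, 0.2067]
ee_rot: [3.141, -0.0, 1.657]
force: [-0.2, 1.6, -0.2]
gripper_width: 0.0342
pos [0.4119 0.2299 0.2067] rpy [179.9  -0.   95. ] q6 1.84 F [-0.2  1.6 -0.2] w 0.0342 t 1.23
  t(mm) [-248.4  180.2   56.8] r(deg) [ 0.1 -0.   3.5]
```

Works; the jaw now 34 mm; close slightly more to 25 mm.

```bash
python3 -m creep '[{"tx":-248,"ty":180,"tz":57,"rx":0,"ry":0,"rz":3.5,"jaw":0.7},{"tx":-248,"ty":180,"tz":57,"rx":0,"ry":0,"rz":3.5,"jaw":0.7},{"tx":-248,"ty":180,"tz":57,"rx":0,"ry":0,"rz":3.5,"jaw":0.7},{"tx":-248,"ty":180,"tz":57,"rx":0,"ry":0,"rz":3.5,"jaw":0.7},{"tx":-248,"ty":180,"tz":57,"rx":0,"ry":0,"rz":3.5,"jaw":0.7},{"tx":-248,"ty":180,"tz":57,"rx":0,"ry":0,"rz":3.5,"jaw":0.7},{"tx":-248,"ty":180,"tz":57,"rx":0,"ry":0,"rz":3.5,"jaw":0.7},{"tx":-248,"ty":180,"tz":57,"rx":0,"ry":0,"rz":3.5,"jaw":0.7}]' 40
python3 - <<'E'
from h import *
go([.613,-.002,.12],91.5)
s=read_camera("side"); crop(s,"side1.png",300,100,460,260,4)
E
```

```text
t: 1.9
ee_pos: [0.6151, -0.0056, 0.1487]
ee_rot: [3.14, 0.001, 1.593]
force: [0.6, 1.1, 0.6]
gripper_width: 0.0254
pos [ 0.6151 -0.0056  0.1487] rpy [179.9   0.   91.3] q6 1.42 F [0.6 1.1 0.6] w 0.0254 t 1.90
  t(mm) [ 3.6 -2.1 28.7] r(deg) [ 0.1  0.  -0.2]
```

View pics/side1.png

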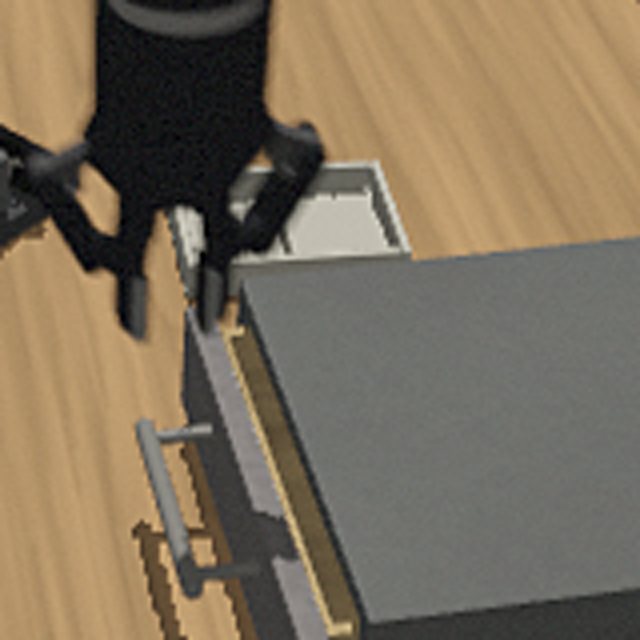

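```bash
python3 -m creep '[{"tx":3,"ty":-2,"tz":40,"rx":0,"ry":0,"rz":0,"jaw":0.7},{"tx":3,"ty":-2,"tz":70,"rx":0,"ry":0,"rz":0,"jaw":0.7},{"tx":3,"ty":-2,"tz":90,"rx":0,"ry":0,"rz":0,"jaw":0.7},{"tx":3,"ty":-2,"tz":101,"rx":0,"ry":0,"rz":0,"jaw":0.7},{"tx":3,"ty":-2,"tz":101,"rx":0,"ry":0,"rz":0,"jaw":0.85},{"tx":3,"ty":-2,"tz":101,"rx":0,"ry":0,"rz":0,"jaw":1},{"tx":3,"ty":-2,"tz":101,"rx":0,"ry":0,"rz":0,"jaw":1},{"tx":3,"ty":-2,"tz":101,"rx":0,"ry":0,"rz":0,"jaw":1}]' 40
python3 - <<'E'
from h import *
go([.42,-.007,.048],91.5)
s=read_camera("side"); crop(s,"side2.png",300,100,460,260,4)
E
```

```text
t: 2.62
ee_pos: [0.6162, -0.0048, 0.049]
ee_rot: [3.136, 0.003, 1.591]
force: [0.9, -0.5, 1.0]
gripper_width: 0.0002
pos [ 0.6162 -0.0048  0.049 ] rpy [179.7   0.2  91.2] q6 1.42 F [ 0.9 -0.5  1. ] w 0.0002 t 2.62
  t(mm) [ 1.800e+00 -1.963e+02 -1.000e-01] r(deg) [ 0.3  0.2 -0.3]
```

View pics/side2.png

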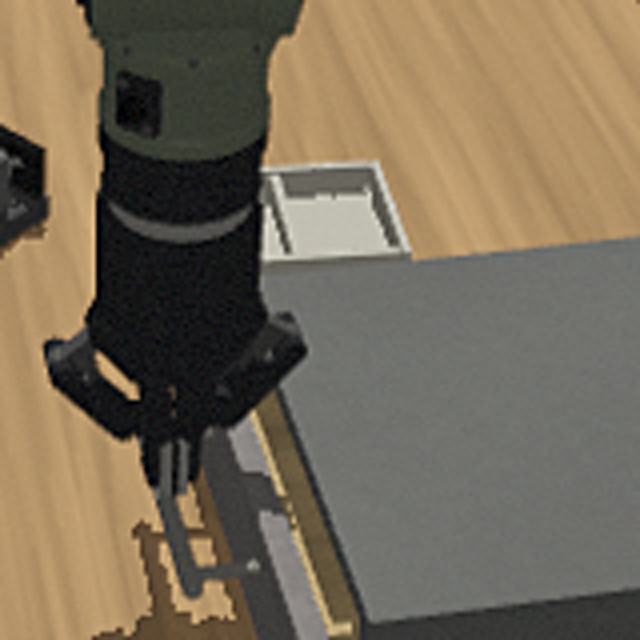

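Run:
```python
from h import *
s=read_camera("side");t=read_camera("top")
o=lambda x,y:(300+x/4-.4,100+y/4-.4)
print(toplane(s,[(336,207.5),(348,247),o(192,588)],.057))
print(proj(s,sense()["ee_pos"]),proj(t,sense()["ee_pos"]))
crop(t,"top2.png",270,170,390,260,6); crop(s,"side2b.png",320,180,400,250,9)
```

```text
[[ 0.61632298  0.05613892  0.057     ]
 [ 0.61953905 -0.06161573  0.057     ]
 [ 0.61896847 -0.06043474  0.057     ]]
[[340.68093714 230.29824066]] [[325.46396385 218.11856692]]
```

View pics/top2.png

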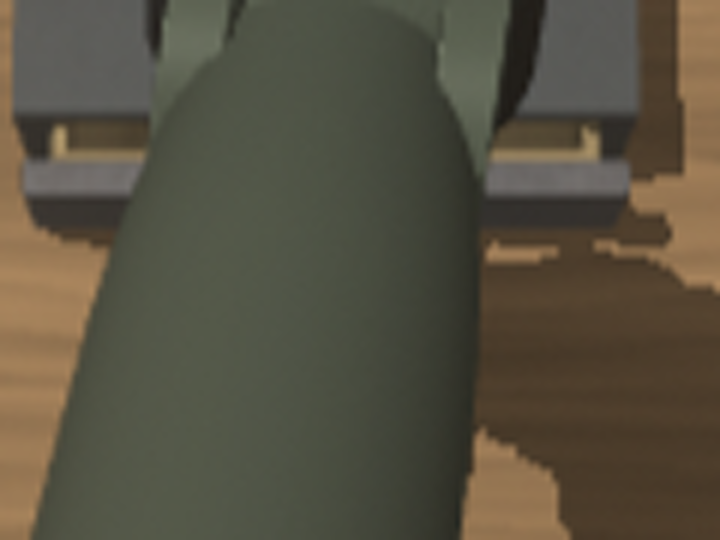

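View pics/side2b.png

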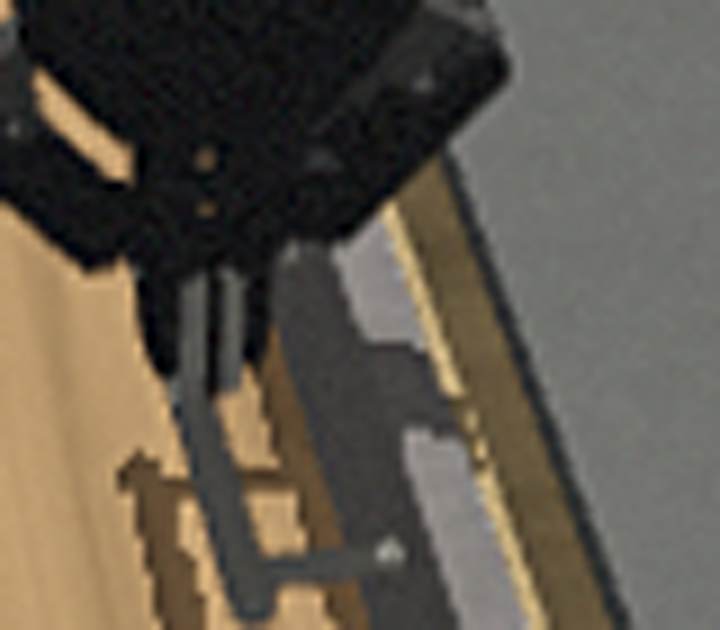

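Run:
```python
from h import *
s=read_camera("side")
for P in ([.62,-.016,.049],[.62,-.016,.06],[.62,-.016,.07],[.613,-.016,.057],[.618,-.016,.057],[.618,-.06,.057]): print(P,((proj(s,P)-[320,180])*9).round())
```

```text
[0.62, -0.016, 0.049] [[214. 483.]]
[0.62, -0.016, 0.06] [[216. 448.]]
[0.62, -0.016, 0.07] [[218. 416.]]
[0.613, -0.016, 0.057] [[185. 461.]]
[0.618, -0.016, 0.057] [[207. 459.]]
[0.618, -0.06, 0.057] [[244. 598.]]
```

```bash
python3 - <<'E'
from h import *
s=read_camera("side")
for P in ([.6151,-.0056,.1487],[.6151,-.0166,.1487],[.6151,-.0166,.1417],): print(P,((proj(s,P)-[300,100])*4).round())
crop(s,"side2c.png",325,205,375,240,16)
E
python3 -m creep '[{"tx":0,"ty":0,"tz":-20,"rx":0,"ry":0,"rz":0,"jaw":1},{"tx":0,"ty":0,"tz":-20,"rx":0,"ry":0,"rz":0,"jaw":1},{"tx":0,"ty":0,"tz":-20,"rx":0,"ry":0,"rz":0,"jaw":1}]' 40;python3 - <<'E'
from h import *
s=read_camera("side")
crop(s,"side2d.png",325,195,375,230,16); p=sense()["ee_pos"];print(p,((proj(s,p)-[325,195])*16).round(),((proj(s,p-[0,.011,0])-[325,195])*16).round())
E
```

```text
[0.6151, -0.0056, 0.1487] [[169. 372.]]
[0.6151, -0.0166, 0.1487] [[173. 387.]]
[0.6151, -0.0166, 0.1417] [[173. 398.]]
t: 3.12
ee_pos: [0.6164, -0.005, 0.069]
ee_rot: [3.135, 0.003, 1.591]
force: [0.3, -0.1, -0.3]
gripper_width: 0.0002
[ 0.61554171 -0.00486301  0.06811442] [[256. 453.]] [[271. 513.]]
```

View pics/side2c.png

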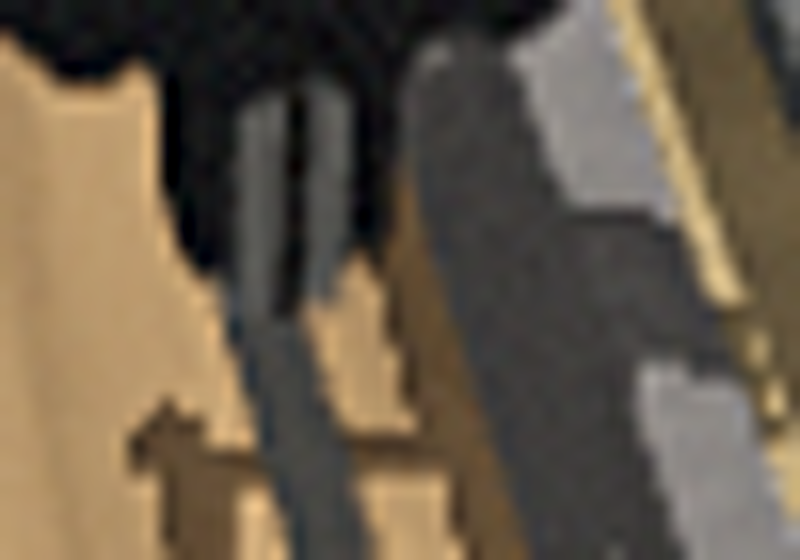

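View pics/side2d.png

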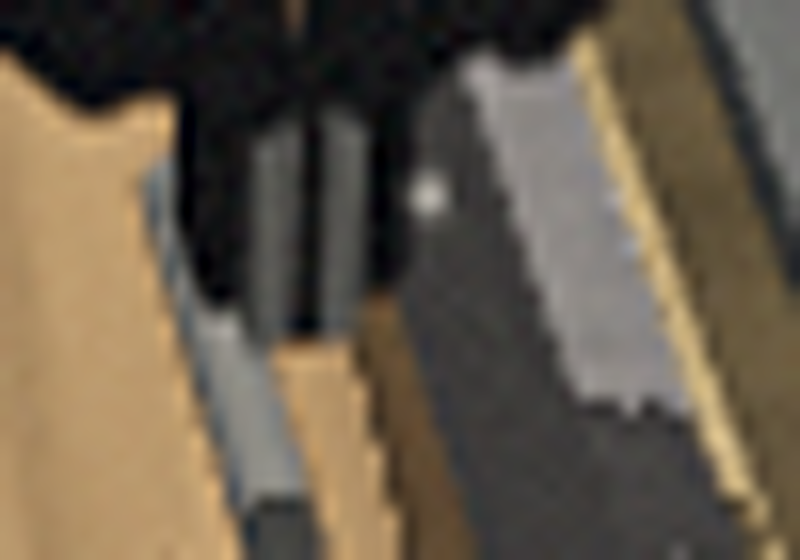

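Run:
```python
from h import *
s=read_camera("side");t=read_camera("top")
p=[.1272,.5345,.2059]
print(proj(s,p),proj(t,p))
for n in("side","top"):
    im=cv2.imread(f"pics/{n}0.png"); u,v=(50,0) if n=="side" else (0,390)
    cv2.imwrite(f"pics/{n}0z.png",cv2.resize(im[v:v+90,u:u+100],None,fx=6,fy=6))
```

```text
[[110.21044581  54.83656403]] [[ 65.23077543 424.74674872]]
```

View pics/side0z.png

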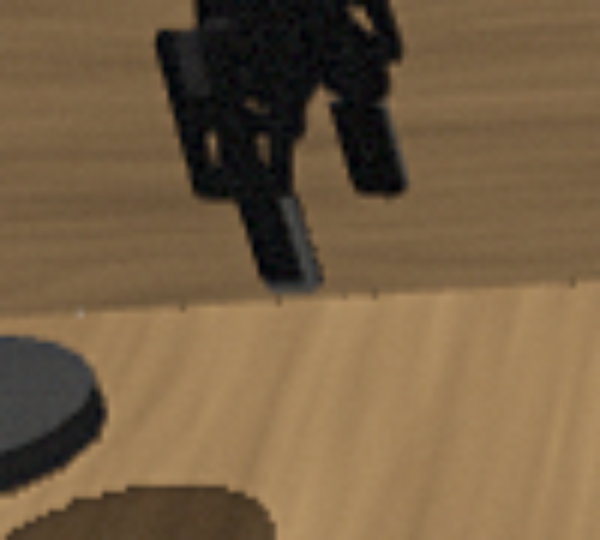

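View pics/top0z.png

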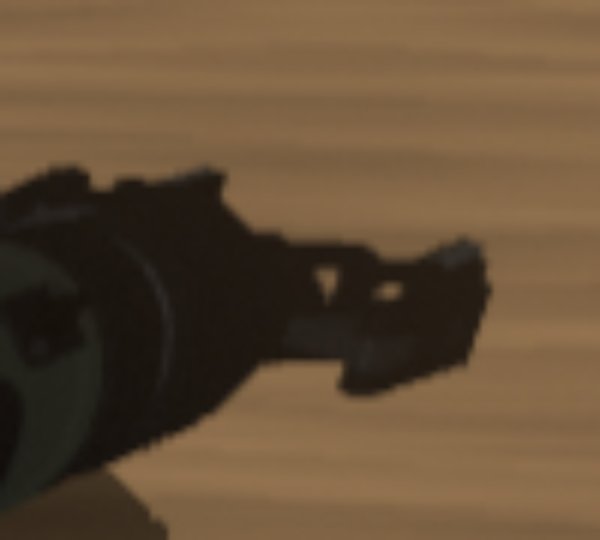

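```bash
cat >> h.py <<'E'
def tri(s,us,t,ut):
    A=[];b=[]
    for c,u in((s,us),(t,ut)):
        o=-c["R"].T@c["t"]; d=toplane(c,u,0)[0]-o; d/=np.linalg.norm(d); M=np.eye(3)-np.outer(d,d); A.append(M); b.append(M@o)
    X,*_=np.linalg.lstsq(np.vstack(A),np.hstack(b),rcond=None); return X.round(4),(proj(s,X)-us).round(1),(proj(t,X)-ut).round(1)
E
python3 - <<'E'
from h import *
s=read_camera("side");t=read_camera("top")
print(tri(s,(107,39.6),t,(56,425)))
print(tri(s,(99.5,47.3),t,(77.3,431)),tri(s,(114,31.5),t,(35,419)))
go([.6,-.008,.15],91.5)
E
```

```text
(array([0.1318, 0.5357, 0.2437]), array([[ 0.7, -0.1]]), array([[0.1, 0.8]]))
(array([0.1215, 0.4907, 0.2452]), array([[ 0.7, -0. ]]), array([[0.1, 0.7]])) (array([0.1428, 0.579 , 0.2449]), array([[ 0.7, -0.1]]), array([[0.1, 0.8]]))
pos [ 0.6145 -0.0047  0.067 ] rpy [1.799e+02 1.000e-01 9.110e+01] q6 1.42 F [0.  0.  0.9] w -0.0000 t 3.37
  t(mm) [ -3.1 -14.4 -83. ] r(deg) [ 0.1  0.1 -0.4]
```

```bash
python3 -m creep '[{"tx":3,"ty":0,"tz":-40,"rx":0,"ry":0,"rz":0,"jaw":0.7},{"tx":3,"ty":1,"tz":-40,"rx":0,"ry":0,"rz":0,"jaw":0.7},{"tx":3,"ty":1,"tz":-40,"rx":0,"ry":0,"rz":0,"jaw":0.7},{"tx":3,"ty":1,"tz":-40,"rx":0,"ry":0,"rz":0,"jaw":0.7},{"tx":3,"ty":1,"tz":-10,"rx":0,"ry":0,"rz":0,"jaw":0.7},{"tx":3,"ty":1,"tz":20,"rx":0,"ry":0,"rz":0,"jaw":0.7},{"tx":3,"ty":1,"tz":45,"rx":0,"ry":0,"rz":0,"jaw":0.7},{"tx":3,"ty":1,"tz":45,"rx":0,"ry":0,"rz":0,"jaw":0.7}]' 40;
python3 -m creep '[{"tx":0,"ty":0,"tz":0,"rx":0,"ry":0,"rz":0,"jaw":1},{"tx":0,"ty":0,"tz":0,"rx":0,"ry":0,"rz":0,"jaw":1},{"tx":0,"ty":0,"tz":0,"rx":0,"ry":0,"rz":0,"jaw":1},{"tx":0,"ty":0,"tz":0,"rx":0,"ry":0,"rz":0,"jaw":1}]' 40;python3 - <<'E'
from h import *
s=read_camera("side")
go([.43,-.007,.022],91.5)
crop(s,"side3.png",320,180,400,250,9)
E
```

```text
t: 4.03
ee_pos: [0.6098, -0.0013, 0.0156]
ee_rot: [-3.133, 0.001, 1.59]
force: [-1.5, 0.8, -1.5]
gripper_width: 0.0254
t: 4.37
ee_pos: [0.6084, -0.0012, 0.0146]
ee_rot: [-3.13, 0.0, 1.59]
force: [0.8, -0.3, -17.2]
gripper_width: 0.0091
pos [ 0.6083 -0.0012  0.0146] rpy [-179.3    0.    91.1] q6 1.43 F [  0.1  -0.9 -17.2] w 0.0094 t 4.42
  t(mm) [  -2.3 -178.4   -5.3] r(deg) [-0.7  0.  -0.4]
```

View pics/side3.png

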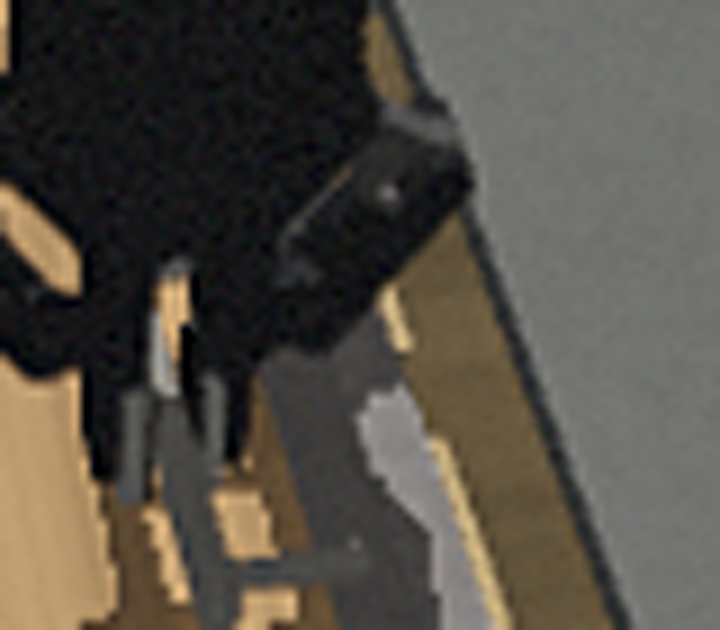

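```bash
python3 -m creep '[{"tx":0,"ty":-15,"tz":-2,"rx":0,"ry":0,"rz":0,"jaw":1},{"tx":0,"ty":-35,"tz":-2,"rx":0,"ry":0,"rz":0,"jaw":1},{"tx":0,"ty":-55,"tz":-2,"rx":0,"ry":0,"rz":0,"jaw":1},{"tx":-1,"ty":-75,"tz":-2,"rx":0,"ry":0,"rz":0,"jaw":1},{"tx":-1,"ty":-95,"tz":-2,"rx":0,"ry":0,"rz":0,"jaw":1},{"tx":-1,"ty":-115,"tz":-2,"rx":0,"ry":0,"rz":0,"jaw":1},{"tx":-1,"ty":-130,"tz":-2,"rx":0,"ry":0,"rz":0,"jaw":1},{"tx":-1,"ty":-140,"tz":-2,"rx":0,"ry":0,"rz":0,"jaw":1}]';
python3 -m creep '[{"tx":0,"ty":-10,"tz":0,"rx":0,"ry":0,"rz":0,"jaw":1},{"tx":0,"ty":-20,"tz":0,"rx":0,"ry":0,"rz":0,"jaw":1},{"tx":0,"ty":-20,"tz":0,"rx":0,"ry":0,"rz":0,"jaw":1}]';python3 - <<'E'
from h import *
s=read_camera("side")
go([.43,-.007,.022],91.5)
cv2.imwrite("pics/side4.png",s["pixels"][:,:,::-1])
E
```

```text
t: 5.08
ee_pos: [0.4614, -0.0048, 0.0149]
ee_rot: [-3.119, 0.0, 1.59]
force: [1.1, -2.3, -47.7]
gripper_width: 0.0094
t: 5.33
ee_pos: [0.4374, -0.0054, 0.0147]
ee_rot: [-3.114, 0.001, 1.59]
force: [-2.4, -3.5, -27.4]
gripper_width: 0.0092
pos [ 0.4386 -0.0053  0.0147] rpy [-1.785e+02  1.000e-01  9.110e+01] q6 1.38 F [ -0.7  -2.4 -27.8] w 0.0092 t 5.38
  t(mm) [-1.5 -8.8 -7.1] r(deg) [-1.5  0.1 -0.4]
```

View pics/side4.png

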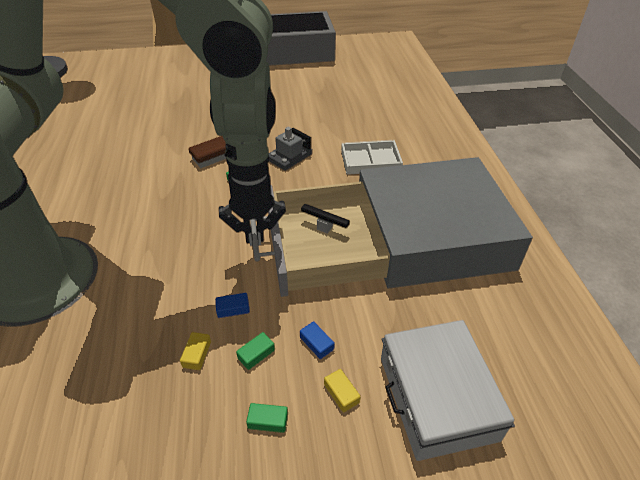

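```bash
python3 -m creep '[{"tx":0,"ty":0,"tz":0,"rx":0,"ry":0,"rz":0,"jaw":0.7},{"tx":0,"ty":0,"tz":0,"rx":0,"ry":0,"rz":0,"jaw":0.7},{"tx":0,"ty":0,"tz":0,"rx":0,"ry":0,"rz":0,"jaw":0.7},{"tx":0,"ty":0,"tz":-20,"rx":0,"ry":0,"rz":0,"jaw":0.7},{"tx":0,"ty":0,"tz":-60,"rx":0,"ry":0,"rz":0,"jaw":0.7},{"tx":0,"ty":0,"tz":-100,"rx":0,"ry":0,"rz":0,"jaw":0.7},{"tx":0,"ty":0,"tz":-140,"rx":0,"ry":0,"rz":0,"jaw":0.7},{"tx":0,"ty":0,"tz":-150,"rx":0,"ry":0,"rz":0,"jaw":0.7}]';
python3 -m creep '[{"tx":-40,"ty":0,"tz":0,"rx":0,"ry":0,"rz":0,"jaw":0.5},{"tx":-80,"ty":0,"tz":0,"rx":0,"ry":0,"rz":0,"jaw":0.5},{"tx":-120,"ty":0,"tz":0,"rx":0,"ry":0,"rz":0,"jaw":0.3},{"tx":-160,"ty":0,"tz":0,"rx":0,"ry":0,"rz":0,"jaw":0.3},{"tx":-200,"ty":0,"tz":0,"rx":0,"ry":0,"rz":0,"jaw":0.3},{"tx":-200,"ty":0,"tz":0,"rx":0,"ry":0,"rz":0,"jaw":0.3}]';python3 - <<'E'
from h import *
s=read_camera("side");t=read_camera("top")
go([.43,-.007,.022],91.5)
cv2.imwrite("pics/top5.png",t["pixels"][:,:,::-1])
crop(s,"side5.png",250,170,400,300,5)
E
```

```text
t: 6.05
ee_pos: [0.448, -0.0056, 0.1722]
ee_rot: [-3.128, 0.003, 1.59]
force: [0.7, 0.2, -0.2]
gripper_width: 0.0253
t: 6.55
ee_pos: [0.4544, -0.2133, 0.1751]
ee_rot: [-3.134, 0.01, 1.583]
force: [1.2, -1.0, -0.3]
gripper_width: 0.06
pos [ 0.4531 -0.2076  0.1742] rpy [-179.4    0.3   90.9] q6 0.98 F [-0.1 -0.7 -0.3] w 0.0597 t 6.65
  t(mm) [201.6 -18.4 151.5] r(deg) [-0.6  0.2 -0.6]
```

View pics/side5.png

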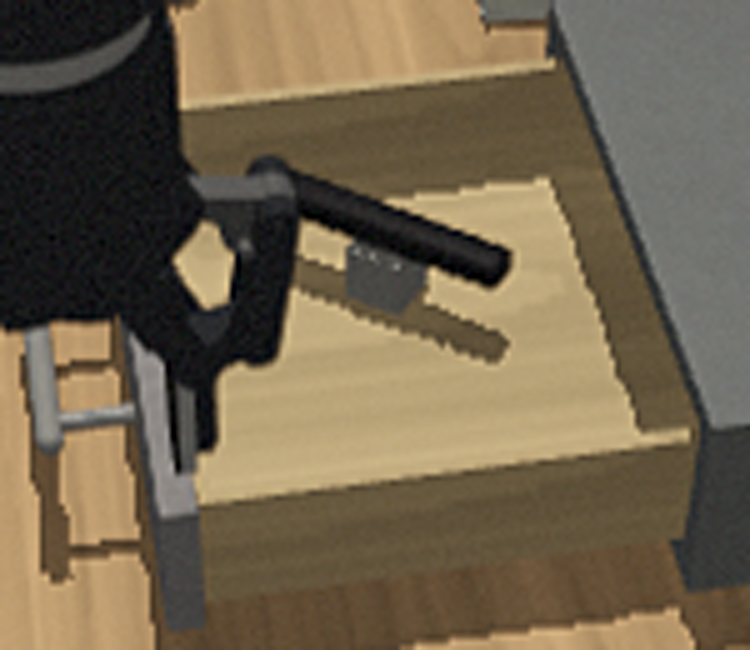

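View pics/top5.png

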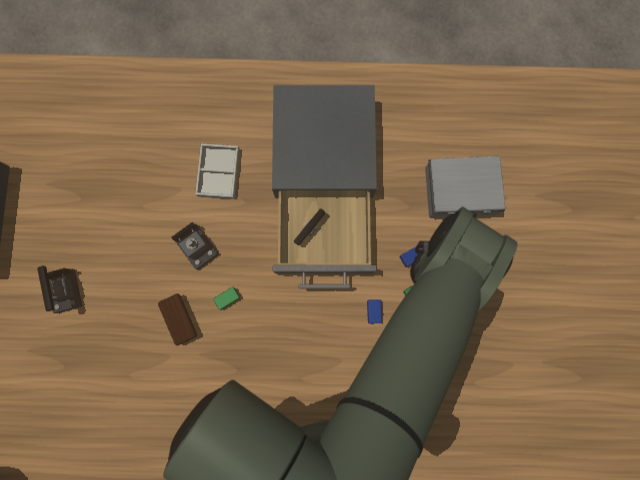

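Run:
```python
from h import *
t=read_camera("top"); 
g=cv2.cvtColor(t["pixels"],cv2.COLOR_RGB2GRAY); x0,y0,x1,y1=285,195,366,262
m=(g<45).astype(np.uint8); mm=np.zeros_like(m); mm[y0:y1,x0:x1]=m[y0:y1,x0:x1]
k=max(cv2.findContours(mm,0,cv2.CHAIN_APPROX_NONE)[0],key=cv2.contourArea)
P=toplane(t,k[:,0],.062)[:,:2]*1000; r=cv2.minAreaRect(P.astype(np.float32)); print(cv2.contourArea(k),r,cv2.boxPoints(r))
print(k[:,0].min(0),k[:,0].max(0))
print("drawer front inside",toplane(t,[(280,265),(372,265)],.084),"unit",toplane(t,[(280,190)],.095))
crop(t,"top5z.png",270,180,390,300,6)
```

```text
34.5 ((587.3678588867188, 31.204036712646484), (10.68130874633789, 105.17276000976562), 55.341827392578125) [[541.0753     56.715813 ]
 [627.5862     -3.09375  ]
 [633.6604      5.6922607]
 [547.14954    65.50182  ]]
[297 211] [324 244]
drawer front inside [[ 0.48885317  0.10407906  0.084     ]
 [ 0.49400766 -0.12093979  0.084     ]] unit [[0.67455689 0.10980257 0.095     ]]
```

View pics/top5z.png

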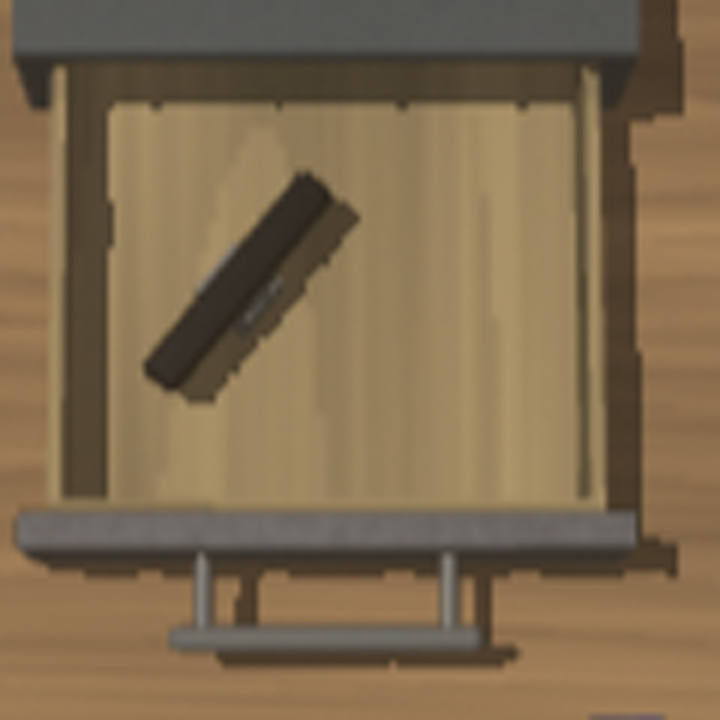

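Run:
```python
from h import *
t=read_camera("top");s=read_camera("side")
o=lambda x,y:(270+x/6-.4,180+y/6-.4)
A,B=toplane(t,[o(316,183),o(160,380)],.064); d=A-B
print(A,B,(A+B)/2,np.hypot(*d[:2]),np.degrees(np.arctan2(d[1],d[0])))
# side: bar ends
q=lambda x,y:(250+x/5-.4,170+y/5-.4)
print(toplane(s,[q(497,262)],.057))
C=(A+B)/2
print(C, proj(s,C))
go([C[0]-.003,C[1],.13],np.degrees(np.arctan2(d[1],d[0])))
```

```text
[0.63287636 0.00379981 0.064     ] [0.54743547 0.06692395 0.064     ] [0.59015592 0.03536188 0.064     ] 0.10622995361790505 -36.4571662832548
[[0.63509757 0.00807316 0.057     ]]
[0.59015592 0.03536188 0.064     ] [[325.42444233 212.81311387]]
pos [ 0.4523 -0.2048  0.1735] rpy [-179.3    0.2   91.2] q6 0.98 F [-0.1  1.1 -0. ] w 0.0593 t 6.80
  t(mm) [237.5 140.2  41.1] r(deg) [ -0.7  -0.1 -52.4]
```

```bash
python3 -m creep '[{"tx":35,"ty":20,"tz":0,"rx":0,"ry":0,"rz":-7,"jaw":0.4},{"tx":70,"ty":41,"tz":0,"rx":0,"ry":0,"rz":-14,"jaw":0.4},{"tx":105,"ty":62,"tz":0,"rx":0,"ry":0,"rz":-21,"jaw":0.4},{"tx":140,"ty":83,"tz":10,"rx":0,"ry":0,"rz":-28,"jaw":0.4},{"tx":175,"ty":104,"tz":20,"rx":0,"ry":0,"rz":-35,"jaw":0.4},{"tx":210,"ty":124,"tz":30,"rx":0,"ry":0,"rz":-42,"jaw":0.4},{"tx":238,"ty":140,"tz":40,"rx":-0.7,"ry":0,"rz":-49,"jaw":0.4},{"tx":238,"ty":140,"tz":40,"rx":-0.7,"ry":0,"rz":-52.4,"jaw":0.4}]'
python3 - <<'E'
from h import *
s=read_camera("side")
go([.587,.037,.06],143.5)
crop(s,"side6.png",250,130,400,280,5)
E
```

```text
t: 7.47
ee_pos: [0.5875, 0.0432, 0.1294]
ee_rot: [3.139, -0.004, 2.52]
force: [-0.8, -0.4, -0.3]
gripper_width: 0.0513
pos [0.5865 0.0408 0.13  ] rpy [180.   -0.2 144.3] q6 0.57 F [-0.4 -0.5  0. ] w 0.0514 t 7.52
  t(mm) [-2.9 -2.9 70. ] r(deg) [ 0.  -0.2  0.8]
```

View pics/side6.png

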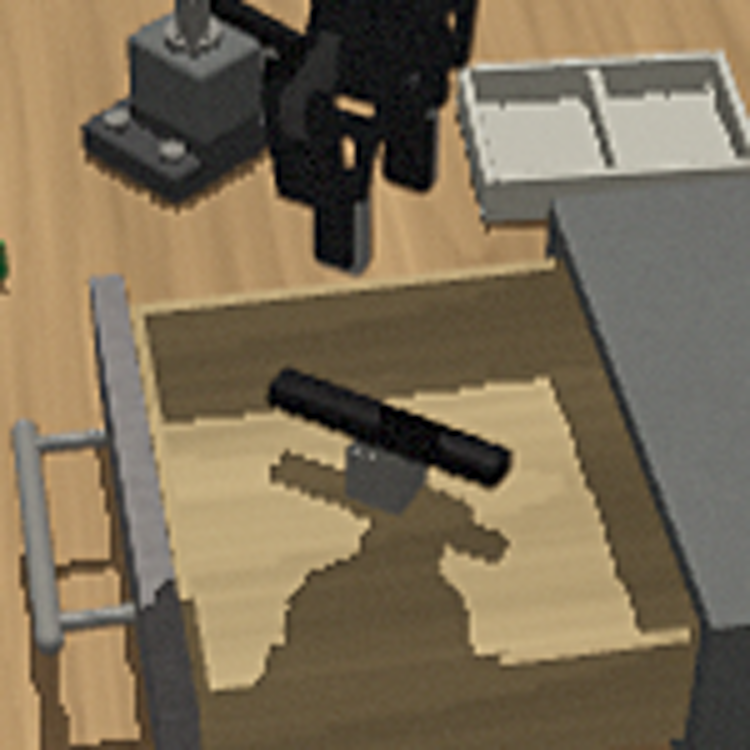

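```bash
python3 -m creep '[{"tx":-2,"ty":-3,"tz":30,"rx":0,"ry":0,"rz":0,"jaw":0.4},{"tx":-2,"ty":-3,"tz":65,"rx":0,"ry":0,"rz":0,"jaw":0.4},{"tx":-2,"ty":-3,"tz":85,"rx":0,"ry":0,"rz":0,"jaw":0.4},{"tx":-2,"ty":-3,"tz":100,"rx":0,"ry":0,"rz":0,"jaw":0.4},{"tx":-2,"ty":-3,"tz":105,"rx":0,"ry":0,"rz":0,"jaw":0.4},{"tx":-2,"ty":-3,"tz":105,"rx":0,"ry":0,"rz":0,"jaw":0.4}]'
python3 - <<'E'
from h import *
s=read_camera("side")
go([.587,.037,.004],143.5)
crop(s,"side7.png",280,170,380,270,7)
E
```

```text
t: 8.02
ee_pos: [0.5848, 0.0381, 0.0243]
ee_rot: [-3.141, -0.006, 2.518]
force: [-0.3, 0.3, 0.6]
gripper_width: 0.0511
pos [0.5859 0.0379 0.0255] rpy [180.   -0.2 144.3] q6 0.56 F [ 0.1 -0.   0.2] w 0.0514 t 8.07
  t(mm) [-1.5 -0.1 21.5] r(deg) [ 0.  -0.2  0.8]
```

View pics/side7.png

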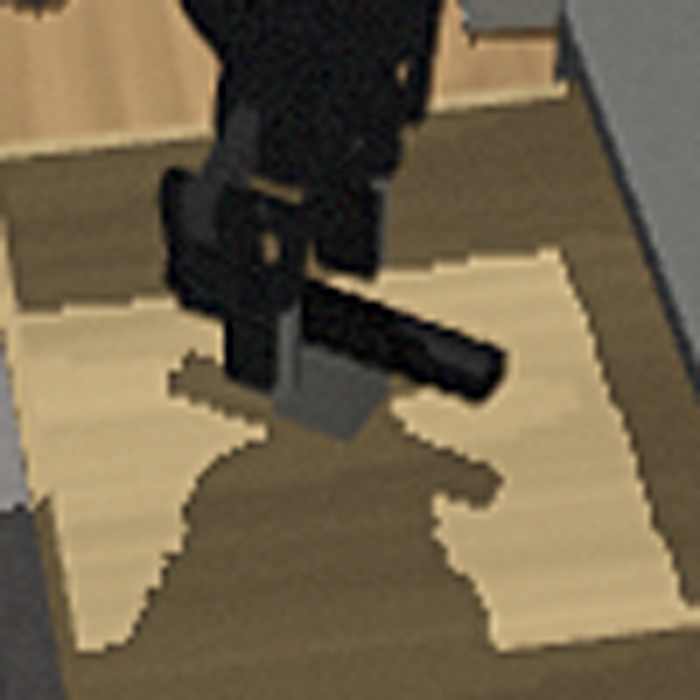

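```bash
python3 -m creep '[{"tx":-1,"ty":0,"tz":5,"rx":0,"ry":0,"rz":0,"jaw":0.6},{"tx":-1,"ty":0,"tz":10,"rx":0,"ry":0,"rz":0,"jaw":0.6},{"tx":-1,"ty":0,"tz":10,"rx":0,"ry":0,"rz":0,"jaw":0.6}]'
python3 - <<'E'
from h import *
s=read_camera("side")
go([.587,.037,.004],143.5)
crop(s,"side8.png",295,180,355,240,12)
E
```

```text
t: 8.32
ee_pos: [0.5869, 0.0373, 0.0155]
ee_rot: [3.141, -0.003, 2.518]
force: [-0.6, 0.9, -0.3]
gripper_width: 0.0341
pos [0.5868 0.0373 0.0157] rpy [180.   -0.2 144.3] q6 0.56 F [ 0.7 -0.2  0.6] w 0.0340 t 8.37
  t(mm) [-0.4 -0.1 11.7] r(deg) [ 0.  -0.2  0.8]
```

View pics/side8.png

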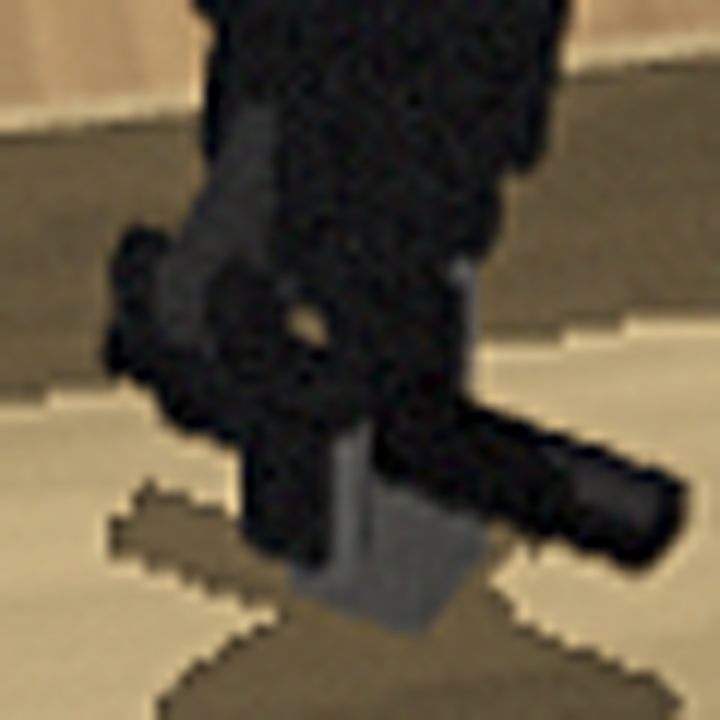

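```bash
python3 -m creep '[{"tx":-3,"ty":0,"tz":0,"rx":0,"ry":0,"rz":0,"jaw":0.6},{"tx":-3,"ty":0,"tz":0,"rx":0,"ry":0,"rz":0.5,"jaw":0.6},{"tx":-3,"ty":0,"tz":0,"rx":0,"ry":0,"rz":0.5,"jaw":1},{"tx":-3,"ty":0,"tz":0,"rx":0,"ry":0,"rz":0.5,"jaw":1},{"tx":-3,"ty":0,"tz":0,"rx":0,"ry":0,"rz":0.5,"jaw":1},{"tx":-3,"ty":0,"tz":0,"rx":0,"ry":0,"rz":0.5,"jaw":1}]' 60
python3 - <<'E'
from h import *
go()
E
python3 -m creep '[{"tx":0,"ty":0,"tz":-20,"rx":0,"ry":0,"rz":0,"jaw":1},{"tx":0,"ty":0,"tz":-40,"rx":0,"ry":0,"rz":0,"jaw":1},{"tx":0,"ty":0,"tz":-70,"rx":0,"ry":0,"rz":0,"jaw":1},{"tx":0,"ty":0,"tz":-100,"rx":0,"ry":0,"rz":0,"jaw":1},{"tx":0,"ty":0,"tz":-100,"rx":0,"ry":0,"rz":0,"jaw":1}]' 60
python3 - <<'E'
from h import *
s=read_camera("side")
go([.541,.328,.117],127.5)
crop(s,"side9.png",290,120,370,200,9)
E
```

```text
t: 8.87
ee_pos: [0.5901, 0.0355, 0.0164]
ee_rot: [3.14, -0.002, 2.509]
force: [0.2, -0.3, 6.3]
gripper_width: 0.0243
pos [0.5901 0.0355 0.0164] rpy [ 1.799e+02 -1.000e-01  1.438e+02] q6 0.57 F [ 0.2 -0.3  6.3] w 0.0243 t 8.87
  t(mm) [0. 0. 0.] r(deg) [ 0.1 -0.1 -0. ]
t: 9.28
ee_pos: [0.5933, 0.035, 0.1215]
ee_rot: [3.136, 0.004, 2.509]
force: [1.9, -0.2, -1.5]
gripper_width: 0.0245
pos [0.5922 0.0351 0.119 ] rpy [1.798e+02 1.000e-01 1.438e+02] q6 0.57 F [ 0.8  0.3 -2.5] w 0.0240 t 9.33
  t(mm) [214.4 206.    2.4] r(deg) [ 0.2  0.1 16.3]
```

View pics/side9.png

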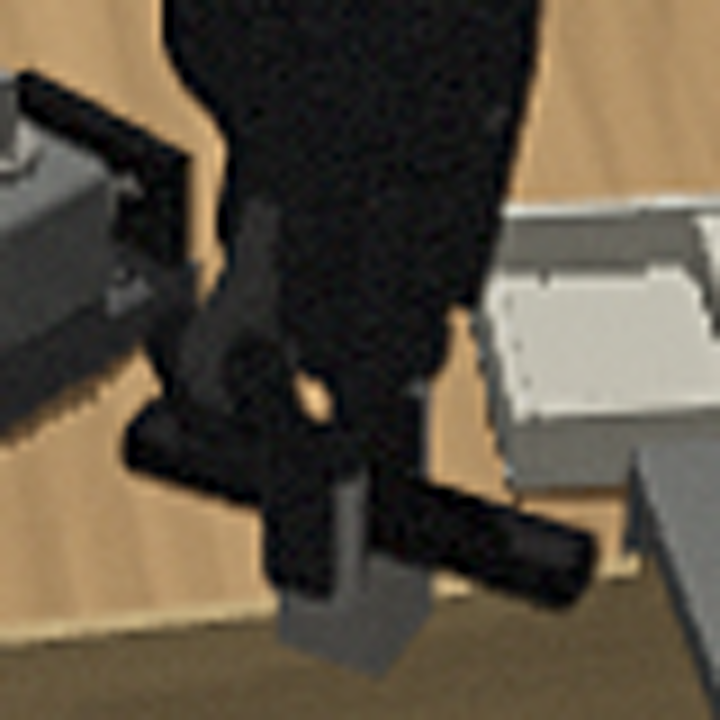

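```bash
python3 -m creep '[{"tx":28,"ty":27,"tz":0,"rx":0,"ry":0,"rz":2,"jaw":1},{"tx":56,"ty":54,"tz":0,"rx":0,"ry":0,"rz":4,"jaw":1},{"tx":84,"ty":81,"tz":0,"rx":0,"ry":0,"rz":7,"jaw":1},{"tx":112,"ty":108,"tz":0,"rx":0,"ry":0,"rz":10,"jaw":1},{"tx":140,"ty":135,"tz":0,"rx":0,"ry":0,"rz":13,"jaw":1},{"tx":168,"ty":162,"tz":0,"rx":0,"ry":0,"rz":16.3,"jaw":1},{"tx":196,"ty":188,"tz":0,"rx":0,"ry":0,"rz":16.3,"jaw":1},{"tx":214,"ty":206,"tz":2,"rx":0,"ry":0,"rz":16.3,"jaw":1}]' 60;  python3 -m creep '[{"tx":0,"ty":0,"tz":0,"rx":0,"ry":0,"rz":0,"jaw":1},{"tx":0,"ty":0,"tz":0,"rx":0,"ry":0,"rz":0,"jaw":1}]'
python3 - <<'E'
from h import *
s=read_camera("side");t=read_camera("top")
go([.5415,.328,.117],127.5)
crop(s,"side10.png",250,70,330,170,7);crop(t,"top10.png",140,190,240,290,7)
E
```

```text
t: 10.0
ee_pos: [0.5387, 0.3306, 0.1154]
ee_rot: [3.14, -0.001, 2.227]
force: [0.5, 0.5, -1.7]
gripper_width: 0.0241
t: 10.17
ee_pos: [0.5361, 0.3316, 0.1126]
ee_rot: [-3.139, -0.002, 2.231]
force: [-0.6, -0.6, -2.4]
gripper_width: 0.0244
pos [0.5376 0.3295 0.1136] rpy [-1.799e+02 -1.000e-01  1.276e+02] q6 1.35 F [ 1.1 -0.2 -2.1] w 0.0241 t 10.27
  t(mm) [-3.6  2.2 -3.4] r(deg) [-0.1 -0.1  0.1]
```

View pics/side10.png

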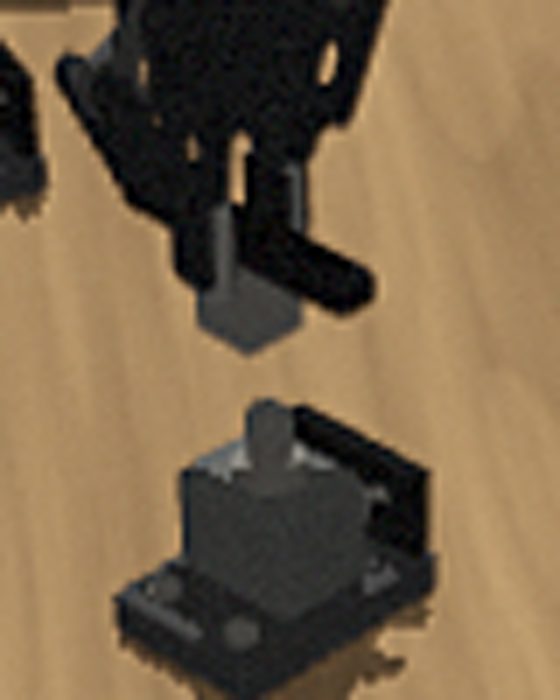

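View pics/top10.png

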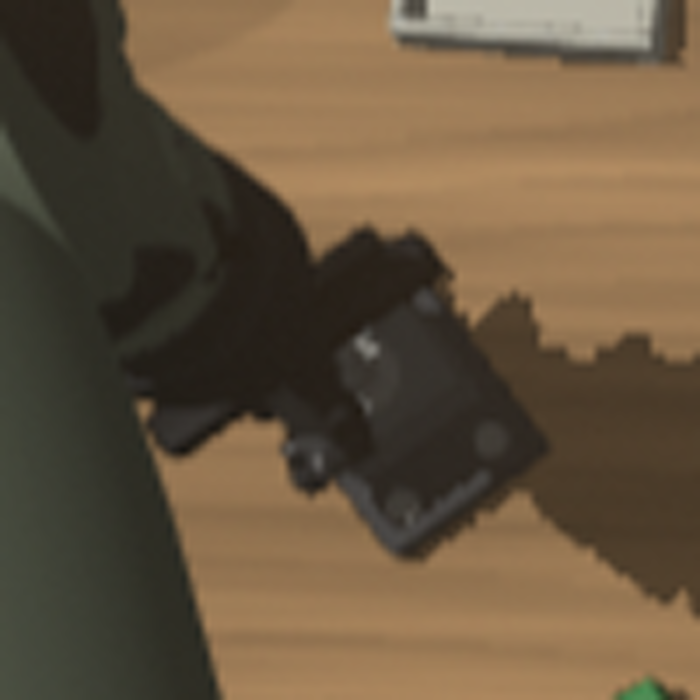

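Run:
```python
from h import *
s=read_camera("side")
H=toplane(s,[(250+250/7-.4,70+323/7-.4)],.119)[0]
S=toplane(s,[(287.9,128.2)],.087)[0]
print(H,S); d=S-H; d[2]=0
p=sense()["ee_pos"]; print(p); go(p+d,127.5)
print(proj(s,[[.5425,.328,.065],[.5425,.328,.087],[.5415,.3286,.087]]))
```

```text
[0.53915418 0.33250138 0.119     ] [0.54350554 0.32719966 0.087     ]
[0.53818902 0.32916557 0.11415003]
pos [0.5382 0.3292 0.1142] rpy [-1.800e+02 -1.000e-01  1.276e+02] q6 1.35 F [ 0.9 -0.8 -1.7] w 0.0243 t 10.32
  t(mm) [-6.9  0.2 -0. ] r(deg) [-0.  -0.1  0.1]
[[287.83502799 135.66756406]
 [287.45711013 128.05396568]
 [287.02528853 127.95266145]]
```

Run:
```python
from h import *
t=read_camera("top")
crop(t,"top11.png",170,230,210,270,18)
for u in ((140+310/7-.4,190+465/7-.4),):
  E=toplane(t,[u],.155)[0]; print(E, E[:2]-.055*np.array([-.61,.79]))
print(sense()["ee_pos"],proj(t,[.5382-.61*.055,.3292+.79*.055,.155]))
```

```text
[0.4967205  0.32154374 0.155     ] [0.5302705  0.27809374]
[0.53864657 0.32905648 0.11459087] [[162.02565424 252.12811207]]
```

View pics/top11.png

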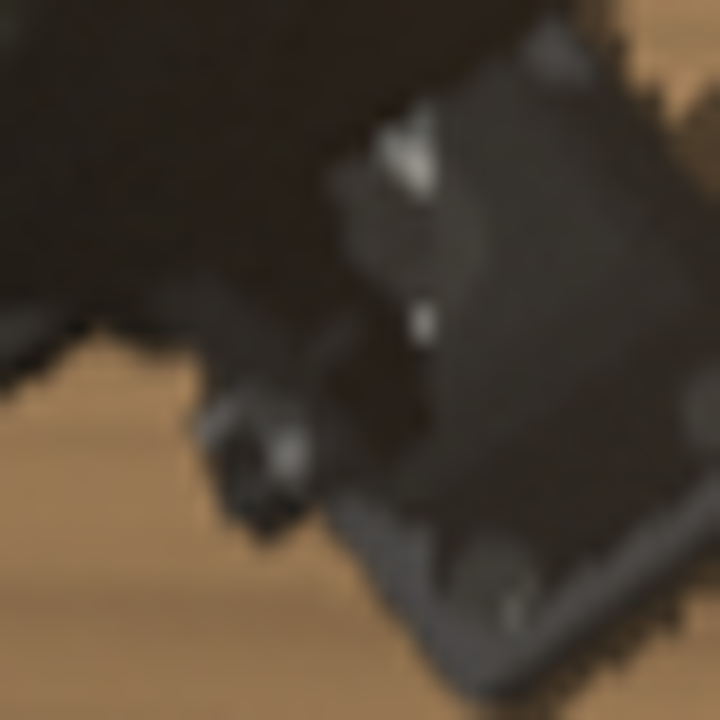

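```bash
python3 -m creep '[{"tx":-5,"ty":0,"tz":5,"rx":0,"ry":0,"rz":0,"jaw":1},{"tx":-5,"ty":0,"tz":15,"rx":0,"ry":0,"rz":0,"jaw":1},{"tx":-5,"ty":0,"tz":22,"rx":0,"ry":0,"rz":0,"jaw":1},{"tx":-5,"ty":0,"tz":22,"rx":0,"ry":0,"rz":0,"jaw":1},{"tx":-5,"ty":0,"tz":22,"rx":0,"ry":0,"rz":0,"jaw":1}]' 60
python3 - <<'E'
from h import *
s=read_camera("side")
go()
crop(s,"side11.png",260,95,320,155,12)
E
```

```text
t: 10.78
ee_pos: [0.5411, 0.3243, 0.0915]
ee_rot: [-3.14, -0.001, 2.225]
force: [0.0, -0.7, -2.7]
gripper_width: 0.0244
pos [0.5415 0.3248 0.0921] rpy [-1.800e+02 -1.000e-01  1.275e+02] q6 1.34 F [ 0.   0.5 -2.4] w 0.0242 t 10.83
  t(mm) [0. 0. 0.] r(deg) [-0.  -0.1  0. ]
```

View pics/side11.png

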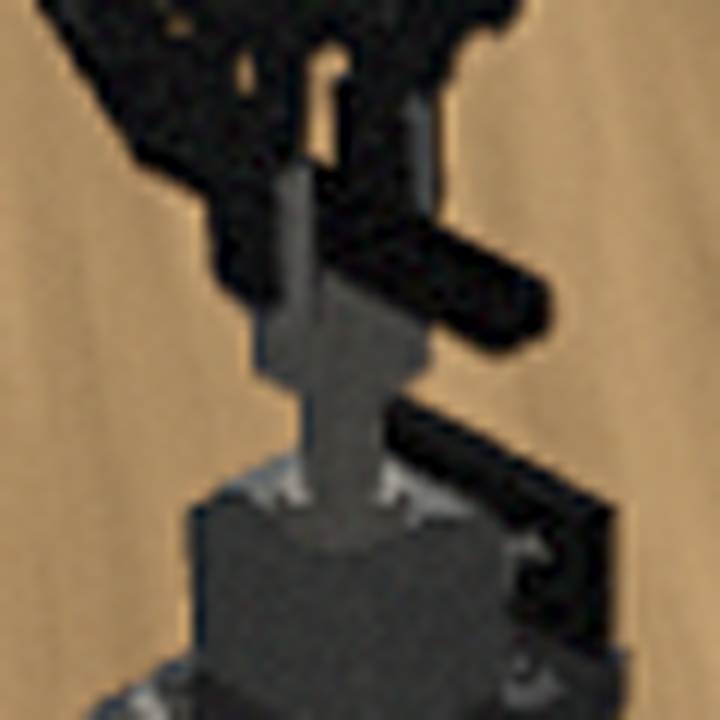

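```bash
python3 -m creep '[{"tx":1,"ty":0.5,"tz":4,"rx":0,"ry":0,"rz":0,"jaw":1},{"tx":1,"ty":0.5,"tz":8,"rx":0,"ry":0,"rz":0,"jaw":1},{"tx":1,"ty":0.5,"tz":12,"rx":0,"ry":0,"rz":0,"jaw":1},{"tx":1,"ty":0.5,"tz":14,"rx":0,"ry":0,"rz":0,"jaw":1},{"tx":1,"ty":0.5,"tz":14,"rx":0,"ry":0,"rz":0,"jaw":1}]' 60
python3 - <<'E'
from h import *
s=read_camera("side")
go()
crop(s,"side12.png",260,95,320,155,12)
E
```

```text
t: 11.25
ee_pos: [0.5417, 0.3261, 0.0809]
ee_rot: [3.14, -0.0, 2.226]
force: [-4.6, -3.6, 15.7]
gripper_width: 0.024
pos [0.5417 0.3261 0.0809] rpy [179.9  -0.  127.5] q6 1.34 F [-5.2 -3.2 15.7] w 0.0239 t 11.30
  t(mm) [0. 0. 0.] r(deg) [ 0.1 -0.  -0. ]
```

View pics/side12.png

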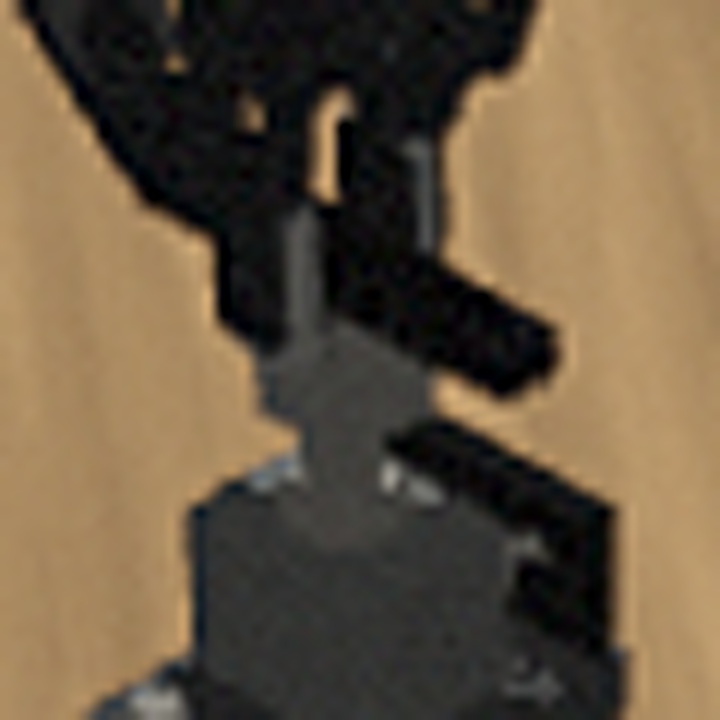

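```bash
python3 -m creep '[{"tx":0,"ty":-0.7,"tz":0,"rx":0,"ry":0,"rz":0,"jaw":1},{"tx":0,"ty":-1.2,"tz":1,"rx":0,"ry":0,"rz":0,"jaw":1},{"tx":0,"ty":-1.6,"tz":2,"rx":0,"ry":0,"rz":0,"jaw":1},{"tx":0,"ty":-1.6,"tz":3,"rx":0,"ry":0,"rz":0,"jaw":1},{"tx":0,"ty":-1.6,"tz":3,"rx":0,"ry":0,"rz":0,"jaw":1}]' 60
```

```text
t: 11.72
ee_pos: [0.5417, 0.3259, 0.0809]
ee_rot: [3.136, 0.001, 2.226]
force: [-4.2, -1.7, 17.8]
gripper_width: 0.0237
```

```bash
python3 -m creep '[{"tx":0,"ty":0,"tz":-5,"rx":0,"ry":0,"rz":0,"jaw":1},{"tx":0,"ty":-2,"tz":-5,"rx":0,"ry":0,"rz":0,"jaw":1},{"tx":0,"ty":-2,"tz":-5,"rx":0,"ry":0,"rz":0,"jaw":1},{"tx":0,"ty":-2,"tz":-5,"rx":0,"ry":0,"rz":0,"jaw":1}]' 60;python3 - <<'E'
from h import *
go()
E
python3 -m creep '[{"tx":0,"ty":0,"tz":3,"rx":0,"ry":0,"rz":0,"jaw":1},{"tx":0,"ty":0,"tz":6,"rx":0,"ry":0,"rz":0,"jaw":1},{"tx":0,"ty":0,"tz":9,"rx":0,"ry":0,"rz":0,"jaw":1},{"tx":0,"ty":0,"tz":9,"rx":0,"ry":0,"rz":0,"jaw":1}]' 60
```

```text
t: 12.05
ee_pos: [0.5395, 0.3244, 0.0849]
ee_rot: [3.138, 0.0, 2.226]
force: [-0.9, -1.1, -2.5]
gripper_width: 0.0242
pos [0.5395 0.3244 0.0849] rpy [179.8   0.  127.5] q6 1.34 F [-0.9 -1.1 -2.5] w 0.0242 t 12.05
  t(mm) [0. 0. 0.] r(deg) [0.2 0.  0. ]
t: 12.38
ee_pos: [0.5399, 0.3243, 0.0808]
ee_rot: [3.136, 0.002, 2.226]
force: [-10.7, -6.2, 34.0]
gripper_width: 0.0239
```

```bash
python3 -m creep '[{"tx":0,"ty":0,"tz":-12,"rx":0,"ry":0,"rz":0,"jaw":1},{"tx":0,"ty":0,"tz":-12,"rx":0,"ry":0,"rz":0,"jaw":1},{"tx":0,"ty":0,"tz":-12,"rx":0,"ry":0,"rz":0,"jaw":1},{"tx":0,"ty":0,"tz":-12,"rx":0,"ry":0,"rz":0,"jaw":1}]' 60;python3 - <<'E'
from h import *
s=read_camera("side"); go()
c=s["pixels"][105:150,265:310,::-1].astype(float)
c=np.clip(255*(c/255)**.55,0,255).astype(np.uint8)
cv2.imwrite("pics/side13.png",cv2.resize(c,None,fx=14,fy=14,interpolation=cv2.INTER_CUBIC))
E
```

```text
t: 12.72
ee_pos: [0.5392, 0.324, 0.0914]
ee_rot: [3.137, 0.001, 2.226]
force: [-0.6, 0.1, -2.9]
gripper_width: 0.0243
pos [0.539  0.3238 0.0911] rpy [1.798e+02 1.000e-01 1.275e+02] q6 1.34 F [-0.1 -0.2 -2.8] w 0.0242 t 12.77
  t(mm) [0. 0. 0.] r(deg) [0.2 0.1 0. ]
```

View pics/side13.png

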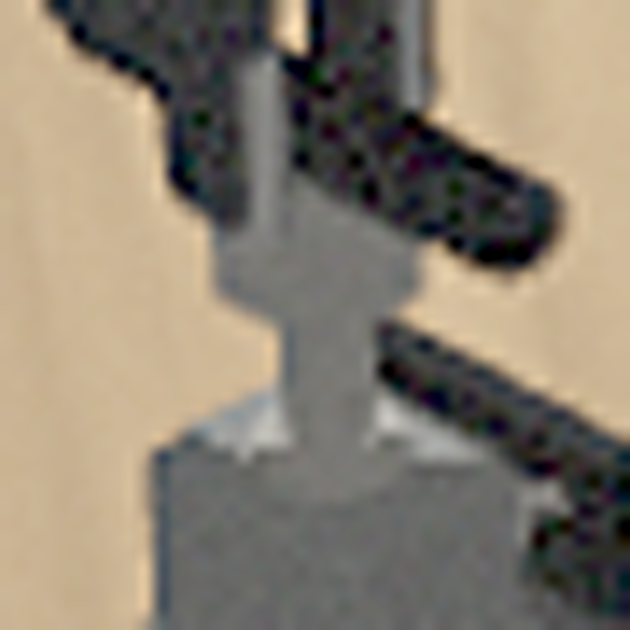

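Run:
```python
from h import *
s=read_camera("side");print(proj(s,[.541,.33,.09])-proj(s,[.541,.32,.09]),proj(s,[.541,.33,.09])-proj(s,[.541,.33,.08]),proj(s,[.551,.33,.08])-proj(s,[.541,.33,.08]))
go([.5408,.327,.0911],127.5)
```

```text
[[-0.42478724 -2.24393067]] [[-0.17737795 -3.49535397]] [[ 4.04002453 -0.3292093 ]]
pos [0.5389 0.3238 0.091 ] rpy [1.798e+02 1.000e-01 1.275e+02] q6 1.34 F [-0.3  0.7 -2. ] w 0.0243 t 12.82
  t(mm) [ 1.4  3.4 -0.1] r(deg) [0.2 0.1 0. ]
```

```bash
python3 -m creep '[{"tx":1.4,"ty":3.5,"tz":0,"rx":0,"ry":0,"rz":0,"jaw":1},{"tx":1.4,"ty":3.5,"tz":3,"rx":0,"ry":0,"rz":0,"jaw":1},{"tx":1.4,"ty":3.5,"tz":6,"rx":0,"ry":0,"rz":0,"jaw":1},{"tx":1.4,"ty":3.5,"tz":9,"rx":0,"ry":0,"rz":0,"jaw":1},{"tx":1.4,"ty":3.5,"tz":12,"rx":0,"ry":0,"rz":0,"jaw":1},{"tx":1.4,"ty":3.5,"tz":13,"rx":0,"ry":0,"rz":0,"jaw":1},{"tx":1.4,"ty":3.5,"tz":13,"rx":0,"ry":0,"rz":0,"jaw":1}]' 60;python3 - <<'E'
from h import *
s=read_camera("side"); go()
c=s["pixels"][105:150,265:310,::-1].astype(float)
c=np.clip(255*(c/255)**.55,0,255).astype(np.uint8)
cv2.imwrite("pics/side14.png",cv2.resize(c,None,fx=14,fy=14,interpolation=cv2.INTER_CUBIC))
E
```

```text
t: 13.4
ee_pos: [0.541, 0.3271, 0.0806]
ee_rot: [3.137, 0.002, 2.226]
force: [-5.0, -3.1, 16.3]
gripper_width: 0.0242
pos [0.541  0.3271 0.0806] rpy [1.797e+02 1.000e-01 1.275e+02] q6 1.34 F [-6.1 -2.8 16. ] w 0.0240 t 13.45
  t(mm) [0. 0. 0.] r(deg) [0.3 0.1 0. ]
```

View pics/side14.png

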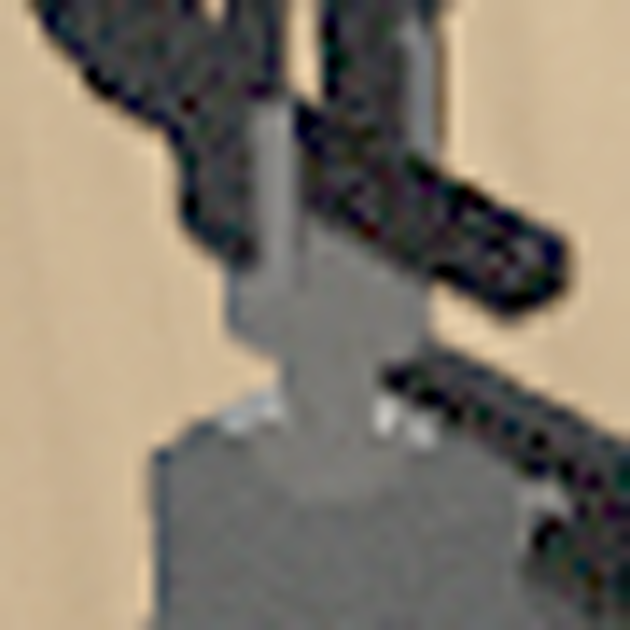

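```bash
python3 -m creep '[{"tx":0,"ty":0,"tz":-4,"rx":0,"ry":0,"rz":0,"jaw":1},{"tx":1.2,"ty":1,"tz":-4,"rx":0,"ry":0,"rz":0,"jaw":1},{"tx":1.2,"ty":1,"tz":-4,"rx":0,"ry":0,"rz":0,"jaw":1},{"tx":1.2,"ty":1,"tz":-2,"rx":0,"ry":0,"rz":0,"jaw":1},{"tx":1.2,"ty":1,"tz":0,"rx":0,"ry":0,"rz":0,"jaw":1},{"tx":1.2,"ty":1,"tz":2,"rx":0,"ry":0,"rz":0,"jaw":1},{"tx":1.2,"ty":1,"tz":4,"rx":0,"ry":0,"rz":0,"jaw":1},{"tx":1.2,"ty":1,"tz":4,"rx":0,"ry":0,"rz":0,"jaw":1}]' 60
```

```text
t: 14.12
ee_pos: [0.5403, 0.329, 0.0756]
ee_rot: [3.138, 0.0, 2.227]
force: [-1.7, 2.0, -3.0]
gripper_width: 0.0244
```

```bash
python3 -m creep '[{"tx":0,"ty":0,"tz":4,"rx":0,"ry":0,"rz":0,"jaw":1},{"tx":0,"ty":0,"tz":8,"rx":0,"ry":0,"rz":0,"jaw":1},{"tx":0,"ty":0,"tz":12,"rx":0,"ry":0,"rz":0,"jaw":1},{"tx":0,"ty":0,"tz":16,"rx":0,"ry":0,"rz":0,"jaw":1},{"tx":0,"ty":0,"tz":19,"rx":0,"ry":0,"rz":0,"jaw":1},{"tx":0,"ty":0,"tz":20,"rx":0,"ry":0,"rz":0,"jaw":1},{"tx":0,"ty":0,"tz":20,"rx":0,"ry":0,"rz":0,"jaw":1}]' 60;python3 - <<'E'
from h import *
s=read_camera("side"); go()
c=s["pixels"][105:150,265:310,::-1].astype(float)
c=np.clip(255*(c/255)**.55,0,255).astype(np.uint8)
cv2.imwrite("pics/side15.png",cv2.resize(c,None,fx=14,fy=14,interpolation=cv2.INTER_CUBIC))
E
```

```text
t: 14.7
ee_pos: [0.5405, 0.3292, 0.0592]
ee_rot: [3.136, 0.001, 2.227]
force: [-8.9, -2.2, 24.9]
gripper_width: 0.0241
pos [0.5405 0.3292 0.0593] rpy [179.7   0.  127.6] q6 1.35 F [-9.1 -0.8 24.2] w 0.0242 t 14.75
  t(mm) [0. 0. 0.] r(deg) [0.3 0.  0. ]
```

View pics/side15.png

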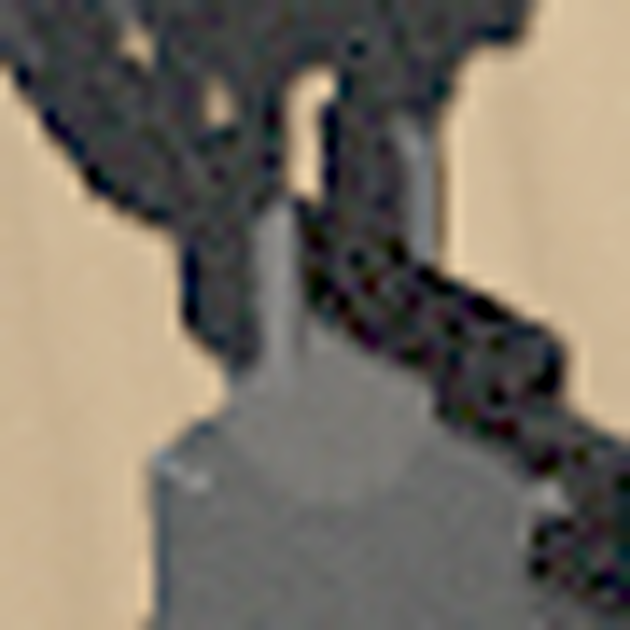

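```bash
python3 -m creep '[{"tx":0,"ty":0,"tz":0,"rx":0,"ry":0,"rz":0,"jaw":0.5},{"tx":0,"ty":0,"tz":0,"rx":0,"ry":0,"rz":0,"jaw":0.4},{"tx":0,"ty":0,"tz":0,"rx":0,"ry":0,"rz":0,"jaw":0.4},{"tx":0,"ty":0,"tz":-20,"rx":0,"ry":0,"rz":0,"jaw":0.4},{"tx":0,"ty":0,"tz":-50,"rx":0,"ry":0,"rz":0,"jaw":0.4},{"tx":0,"ty":0,"tz":-85,"rx":0,"ry":0,"rz":0,"jaw":0.4},{"tx":0,"ty":0,"tz":-100,"rx":0,"ry":0,"rz":0,"jaw":0.2},{"tx":0,"ty":0,"tz":-100,"rx":0,"ry":0,"rz":0,"jaw":0.2}]' 60;python3 - <<'E'
from h import *
s=read_camera("side");t=read_camera("top")
cv2.imwrite("pics/side16.png",s["pixels"][:,:,::-1])
for n,c in(("top",t),("side",s)):
    for b in blobs(c,(40,80,20),(85,255,255),.024 if n=="top" else .012): print(n,b)
go([.407,.243,.12],122.5); go([.407,.243,.12],32.5)
E
```

```text
t: 15.42
ee_pos: [0.543, 0.3298, 0.1634]
ee_rot: [3.129, 0.003, 2.226]
force: [-0.1, 0.3, 0.7]
gripper_width: 0.0683
top (array([226., 298.]), array([408.7, 242.2]), array([34. , 60.3]), 123.2)
top (array([415.2, 297.2]), array([ 421.3, -237. ]), array([59.6, 34.3]), 34.1)
top (array([463.1, 294.2]), array([ 432., -359.]), array([36. , 59.6]), 165.0)
side (array([266.9, 417.4]), array([ 434.6, -361.8]), array([42.2, 62.5]), 165.5)
side (array([255.5, 350. ]), array([ 424.1, -238.4]), array([65.2, 44.2]), 33.8)
side (array([238.3, 178.5]), array([411.3, 243.8]), array([45.5, 81.4]), 122.3)
pos [0.5405 0.3287 0.1591] rpy [1.796e+02 1.000e-01 1.276e+02] q6 1.34 F [ 0.8  0.1 -0.4] w 0.0684 t 15.52
  t(mm) [  13.5 -158.3   38.1] r(deg) [0.4 0.1 5.1]
pos [0.5405 0.3287 0.1591] rpy [1.796e+02 1.000e-01 1.276e+02] q6 1.34 F [ 0.8  0.1 -0.4] w 0.0684 t 15.52
  t(mm) [  13.5 -158.3   38.1] r(deg) [  0.2   0.3 -84.9]
```

View pics/side16.png

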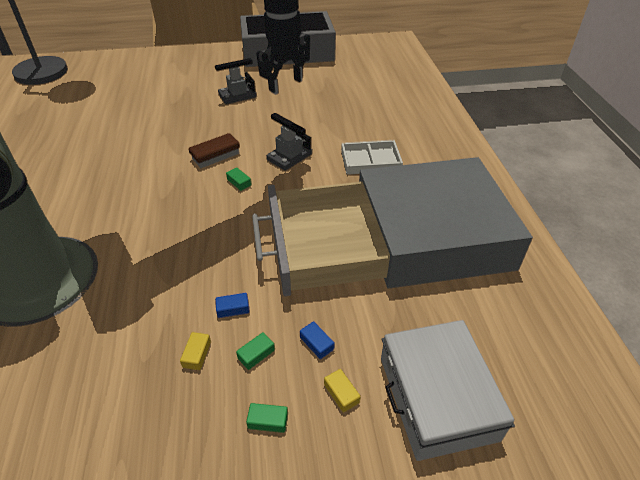

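```bash
python3 -m creep '[{"tx":3,"ty":-35,"tz":5,"rx":0,"ry":0,"rz":1,"jaw":0.3},{"tx":6,"ty":-75,"tz":15,"rx":0,"ry":0,"rz":3,"jaw":0.3},{"tx":10,"ty":-115,"tz":30,"rx":0,"ry":0,"rz":5,"jaw":0.3},{"tx":13,"ty":-150,"tz":50,"rx":0,"ry":0,"rz":5,"jaw":0.3},{"tx":13,"ty":-158,"tz":80,"rx":0,"ry":0,"rz":5,"jaw":0.3},{"tx":13,"ty":-158,"tz":110,"rx":0,"ry":0,"rz":5,"jaw":0.3},{"tx":13,"ty":-158,"tz":110,"rx":0,"ry":0,"rz":5,"jaw":0.3}]' 40;python3 - <<'E'
from h import *
s=read_camera("side"); go([.407,.243,.005],122.5)
crop(s,"side17.png",200,130,280,210,9)
E
```

```text
t: 16.1
ee_pos: [0.4021, 0.2403, 0.0426]
ee_rot: [-3.137, -0.001, 2.139]
force: [-0.9, -0.6, 0.3]
gripper_width: 0.06
pos [0.4041 0.2413 0.045 ] rpy [-179.9   -0.   122.5] q6 1.38 F [0.4 0.2 0.5] w 0.0600 t 16.15
  t(mm) [-0.1  3.4 40. ] r(deg) [-0.1 -0.   0. ]
```

View pics/side17.png

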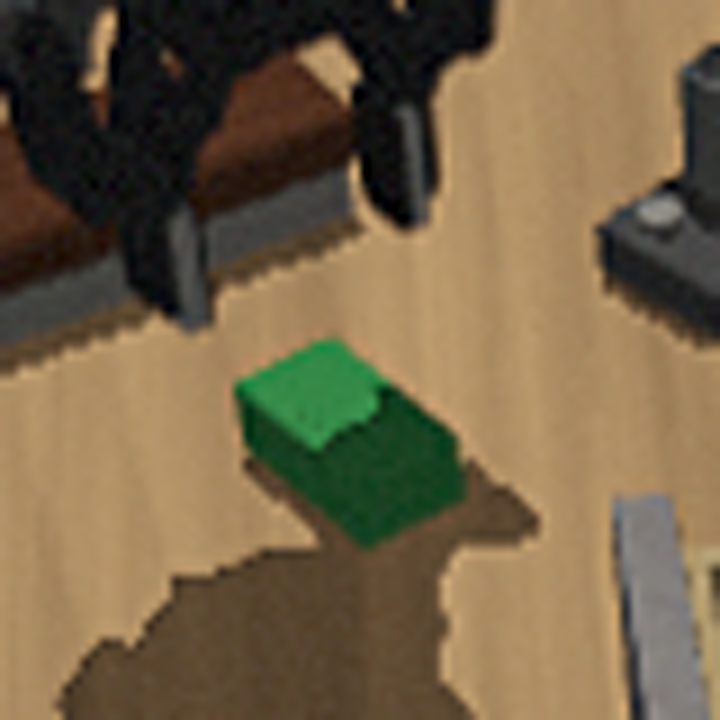

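Run:
```python
from h import *
s=read_camera("side")
for z in (.045,.06,.065,.07,.075,.08): print(z,toplane(s,[(200+303/9-.5,130+275/9-.5)],z).round(4))
```

```text
0.045 [[0.404  0.2739 0.045 ]]
0.06 [[0.4052 0.2532 0.06  ]]
0.065 [[0.4056 0.2462 0.065 ]]
0.07 [[0.406  0.2393 0.07  ]]
0.075 [[0.4064 0.2324 0.075 ]]
0.08 [[0.4068 0.2255 0.08  ]]
```

```bash
python3 -m creep '[{"tx":0,"ty":2,"tz":15,"rx":0,"ry":0,"rz":0,"jaw":0.3},{"tx":0,"ty":2,"tz":30,"rx":0,"ry":0,"rz":0,"jaw":0.3},{"tx":0,"ty":2,"tz":42,"rx":0,"ry":0,"rz":0,"jaw":0.3},{"tx":0,"ty":2,"tz":50,"rx":0,"ry":0,"rz":0,"jaw":0.3},{"tx":0,"ty":2,"tz":51,"rx":0,"ry":0,"rz":0,"jaw":0.45},{"tx":0,"ty":2,"tz":51,"rx":0,"ry":0,"rz":0,"jaw":0.45}]' 40;python3 - <<'E'
from h import *
s=read_camera("side"); go([.407,.243,.005],122.5)
crop(s,"side18.png",200,130,280,210,9)
E
```

```text
t: 16.7
ee_pos: [0.4088, 0.2437, -0.0038]
ee_rot: [3.139, 0.0, 2.139]
force: [1.2, 0.5, -0.5]
gripper_width: 0.0468
pos [ 0.4089  0.2437 -0.0035] rpy [179.8   0.  122.6] q6 1.38 F [ 0.6 -0.9 -0.5] w 0.0468 t 16.75
  t(mm) [ 0.4 -2.  -8.5] r(deg) [0.2 0.  0.1]
```

View pics/side18.png

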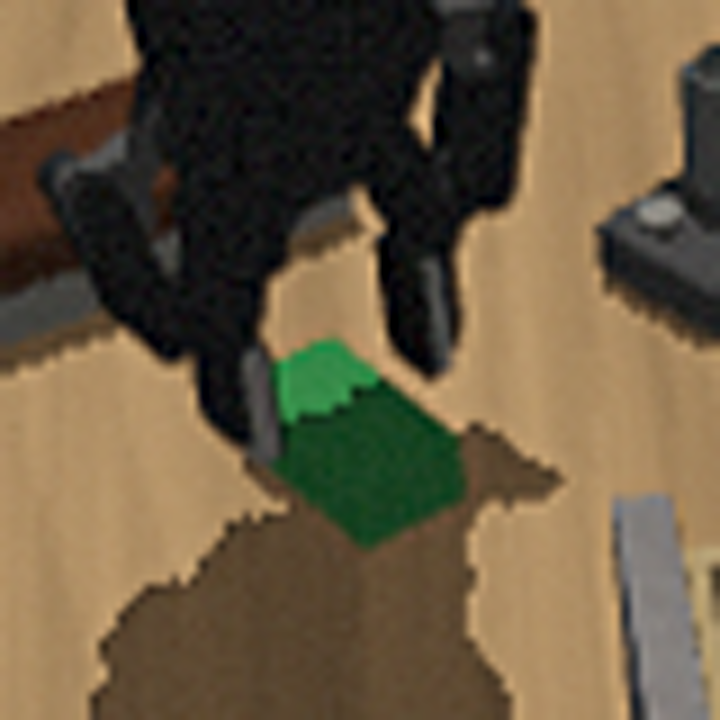

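```bash
python3 -m creep '[{"tx":-3,"ty":0,"tz":2,"rx":0,"ry":0,"rz":0,"jaw":0.45},{"tx":-6,"ty":0,"tz":4,"rx":0,"ry":0,"rz":0,"jaw":0.45},{"tx":-6,"ty":0,"tz":4,"rx":0,"ry":0,"rz":0,"jaw":1},{"tx":-6,"ty":0,"tz":4,"rx":0,"ry":0,"rz":0,"jaw":1},{"tx":-6,"ty":0,"tz":4,"rx":0,"ry":0,"rz":0,"jaw":1},{"tx":-6,"ty":0,"tz":4,"rx":0,"ry":0,"rz":0,"jaw":1}]' 40
python3 - <<'E'
from h import *
go()
E
python3 -m creep '[{"tx":0,"ty":0,"tz":-30,"rx":0,"ry":0,"rz":0,"jaw":1},{"tx":0,"ty":0,"tz":-70,"rx":0,"ry":0,"rz":0,"jaw":1},{"tx":0,"ty":0,"tz":-110,"rx":0,"ry":0,"rz":0,"jaw":1},{"tx":0,"ty":0,"tz":-140,"rx":0,"ry":0,"rz":0,"jaw":1},{"tx":0,"ty":0,"tz":-150,"rx":0,"ry":0,"rz":0,"jaw":1}]' 40;python3 - <<'E'
from h import *
s=read_camera("side"); go([.62,.045,.14],91.5)
crop(s,"side19.png",180,50,300,170,6)
E
```

```text
t: 17.25
ee_pos: [0.4129, 0.2385, -0.0069]
ee_rot: [3.138, 0.001, 2.139]
force: [0.5, -2.5, 6.1]
gripper_width: 0.0325
pos [ 0.4129  0.2385 -0.0069] rpy [1.798e+02 1.000e-01 1.225e+02] q6 1.37 F [ 0.5 -2.5  6.1] w 0.0325 t 17.25
  t(mm) [0. 0. 0.] r(deg) [0.2 0.1 0. ]
t: 17.67
ee_pos: [0.4145, 0.2396, 0.1476]
ee_rot: [3.131, 0.002, 2.139]
force: [1.3, 0.4, -0.1]
gripper_width: 0.0325
pos [0.4148 0.2397 0.1476] rpy [1.794e+02 1.000e-01 1.226e+02] q6 1.37 F [ 0.7 -0.4 -0.6] w 0.0322 t 17.72
  t(mm) [-274.5   68.1    9. ] r(deg) [ 0.6 -0.  31.1]
```

View pics/side19.png

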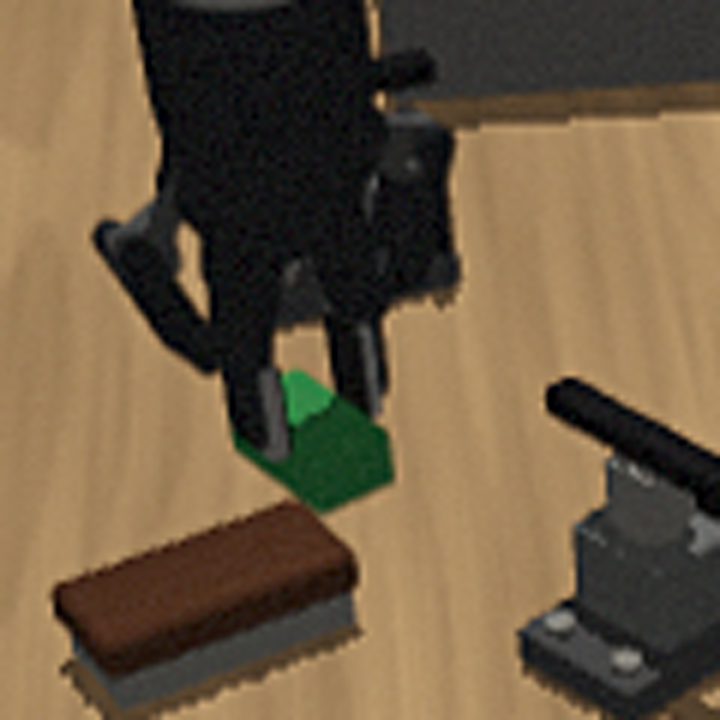

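```bash
python3 - <<'E'
from h import *
go([.583,.058,.13],91.5)
E
python3 -m creep '[{"tx":-30,"ty":6,"tz":0,"rx":0,"ry":0,"rz":4,"jaw":1},{"tx":-65,"ty":12,"tz":0,"rx":0,"ry":0,"rz":8,"jaw":1},{"tx":-100,"ty":18,"tz":0,"rx":0,"ry":0,"rz":12,"jaw":1},{"tx":-135,"ty":24,"tz":0,"rx":0,"ry":0,"rz":16,"jaw":1},{"tx":-170,"ty":30,"tz":0,"rx":0,"ry":0,"rz":20,"jaw":1},{"tx":-205,"ty":36,"tz":0,"rx":0,"ry":0,"rz":24,"jaw":1},{"tx":-232,"ty":42,"tz":0,"rx":0,"ry":0,"rz":28,"jaw":1},{"tx":-243,"ty":44,"tz":10,"rx":0,"ry":0,"rz":31,"jaw":1}]' 40;python3 - <<'E'
from h import *
go([.583,.058,.018],91.5)
E
```

```text
pos [0.4148 0.2397 0.1476] rpy [1.794e+02 1.000e-01 1.226e+02] q6 1.37 F [ 0.7 -0.4 -0.6] w 0.0322 t 17.72
  t(mm) [-243.6   43.8   18.7] r(deg) [ 0.6 -0.  31.1]
t: 18.38
ee_pos: [0.5862, 0.0556, 0.1387]
ee_rot: [3.128, -0.003, 1.592]
force: [0.9, 1.3, -0.5]
gripper_width: 0.0324
pos [0.5862 0.0556 0.1387] rpy [179.2  -0.2  91.2] q6 1.52 F [ 0.9  1.3 -0.5] w 0.0324 t 18.38
  t(mm) [  2.1  -4.8 120.6] r(deg) [ 0.8 -0.2 -0.3]
```

```bash
python3 -m creep '[{"tx":2,"ty":-2,"tz":35,"rx":0,"ry":0,"rz":0,"jaw":1},{"tx":2,"ty":-2,"tz":70,"rx":0,"ry":0,"rz":0,"jaw":1},{"tx":2,"ty":-2,"tz":95,"rx":0,"ry":0,"rz":0,"jaw":1},{"tx":2,"ty":-2,"tz":112,"rx":0,"ry":0,"rz":0,"jaw":1},{"tx":2,"ty":-2,"tz":119,"rx":0,"ry":0,"rz":0,"jaw":1},{"tx":2,"ty":-2,"tz":119,"rx":0,"ry":0,"rz":0,"jaw":1}]' 40;python3 -m creep '[{"tx":0,"ty":0,"tz":0,"rx":0,"ry":0,"rz":0,"jaw":0.45},{"tx":0,"ty":0,"tz":0,"rx":0,"ry":0,"rz":0,"jaw":0.45},{"tx":0,"ty":0,"tz":0,"rx":0,"ry":0,"rz":0,"jaw":0.45},{"tx":0,"ty":0,"tz":-30,"rx":0,"ry":0,"rz":0,"jaw":0.45},{"tx":0,"ty":0,"tz":-70,"rx":0,"ry":0,"rz":0,"jaw":0.45},{"tx":0,"ty":0,"tz":-110,"rx":0,"ry":0,"rz":0,"jaw":0.45},{"tx":0,"ty":0,"tz":-130,"rx":0,"ry":0,"rz":0,"jaw":0.3}]';python3 - <<'E'
from h import *
s=read_camera("side");t=read_camera("top")
cv2.imwrite("pics/side20.png",s["pixels"][:,:,::-1])
for n,c in(("top",t),("side",s)):
    for b in blobs(c,(40,80,20),(85,255,255),.024 if n=="top" else .012): print(n,b)
go([.421,-.237,.15],34.1)
E
```

```text
t: 18.88
ee_pos: [0.5838, 0.0581, 0.0172]
ee_rot: [3.132, -0.004, 1.592]
force: [0.2, -0.6, -0.1]
gripper_width: 0.0323
t: 19.47
ee_pos: [0.5851, 0.0576, 0.153]
ee_rot: [3.125, -0.003, 1.592]
force: [1.0, -0.0, 0.1]
gripper_width: 0.0578
top (array([415.1, 297.2]), array([ 421.1, -236.7]), array([59.6, 34.9]), 33.9)
top (array([463.1, 294.2]), array([ 432.1, -358.7]), array([36.5, 59.5]), 165.8)
side (array([266.9, 417.4]), array([ 434.5, -361.7]), array([42.2, 62.2]), 165.5)
side (array([255.5, 350. ]), array([ 424.1, -238.4]), array([65.1, 44.4]), 34.1)
side (array([321. , 214.6]), array([589.3,  87.8]), array([38.7, 84.7]), 90.2)
pos [0.5864 0.0576 0.1531] rpy [178.9  -0.2  91.2] q6 1.52 F [ 0.9  0.7 -0.3] w 0.0598 t 19.57
  t(mm) [-291.1 -171.6   -1.2] r(deg) [ 1.  -0.7 57.1]
```

View pics/side20.png

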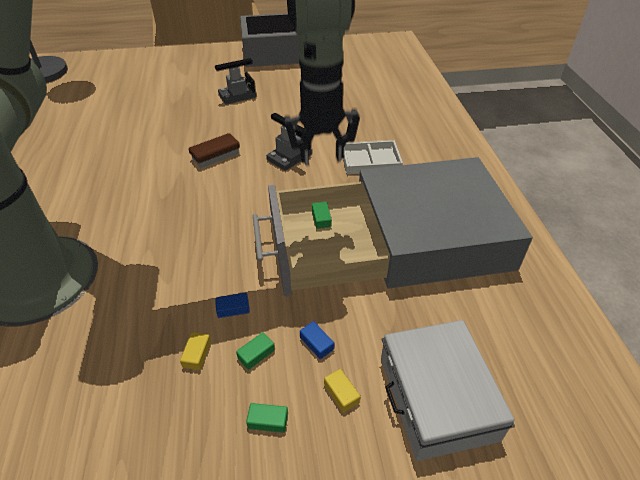

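```bash
python3 -m creep '[{"tx":-35,"ty":-20,"tz":0,"rx":0,"ry":0,"rz":7,"jaw":0.3},{"tx":-70,"ty":-41,"tz":0,"rx":0,"ry":0,"rz":14,"jaw":0.3},{"tx":-105,"ty":-62,"tz":0,"rx":0,"ry":0,"rz":21,"jaw":0.3},{"tx":-140,"ty":-83,"tz":0,"rx":0,"ry":0,"rz":28,"jaw":0.3},{"tx":-175,"ty":-104,"tz":0,"rx":0,"ry":0,"rz":35,"jaw":0.3},{"tx":-210,"ty":-125,"tz":0,"rx":0,"ry":0,"rz":42,"jaw":0.3},{"tx":-245,"ty":-145,"tz":10,"rx":0,"ry":0,"rz":49,"jaw":0.3},{"tx":-275,"ty":-163,"tz":20,"rx":0,"ry":0,"rz":56,"jaw":0.3}]' 40;python3 - <<'E'
from h import *
go([.422,-.238,.045],34)
E
```

```text
t: 20.23
ee_pos: [0.4285, -0.2227, 0.1291]
ee_rot: [3.131, -0.019, 0.608]
force: [1.4, -0.8, 0.4]
gripper_width: 0.06
pos [ 0.4285 -0.2227  0.1291] rpy [179.4  -1.1  34.8] q6 1.89 F [ 1.4 -0.8  0.4] w 0.0600 t 20.23
  t(mm) [-15.6   7.9  83.9] r(deg) [ 0.6 -1.1  0.8]
```

```bash
python3 -m creep '[{"tx":-15,"ty":8,"tz":20,"rx":0,"ry":0,"rz":0.8,"jaw":0.3},{"tx":-15,"ty":8,"tz":50,"rx":0.6,"ry":-1,"rz":0.8,"jaw":0.3},{"tx":-15,"ty":8,"tz":75,"rx":0.6,"ry":-1,"rz":0.8,"jaw":0.3},{"tx":-15,"ty":8,"tz":95,"rx":0.6,"ry":-1,"rz":0.8,"jaw":0.3},{"tx":-15,"ty":8,"tz":95,"rx":0.6,"ry":-1,"rz":0.8,"jaw":0.3}]' 40;python3 - <<'E'
from h import *
s=read_camera("side")
go([.422,-.238,-.007],34)
crop(s,"side21.png",210,300,310,400,7)
E
```

```text
t: 20.65
ee_pos: [0.4198, -0.2356, 0.0302]
ee_rot: [-3.135, 0.001, 0.593]
force: [-0.4, 0.7, -0.3]
gripper_width: 0.0598
pos [ 0.4208 -0.2362  0.0321] rpy [-179.7    0.    34. ] q6 1.88 F [-0.4 -0.3  0.3] w 0.0601 t 20.70
  t(mm) [ 0.   2.4 39.1] r(deg) [-0.3  0.   0. ]
```

View pics/side21.png

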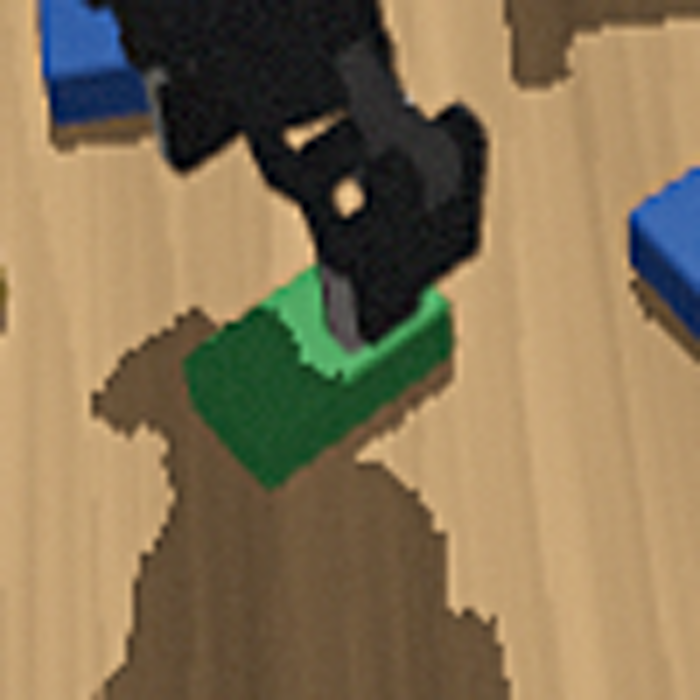

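Run:
```python
from h import *
s=read_camera("side")
for z in (.05,.0555,.06): print(z,toplane(s,[(210+270/7-.5,300+262/7-.5)],z).round(4))
```

```text
0.05 [[ 0.4153 -0.2356  0.05  ]]
0.0555 [[ 0.4156 -0.2394  0.0555]]
0.06 [[ 0.4159 -0.2424  0.06  ]]
```

```bash
python3 -m creep '[{"tx":4,"ty":4,"tz":5,"rx":0,"ry":0,"rz":0,"jaw":0.3},{"tx":4,"ty":4,"tz":20,"rx":0,"ry":0,"rz":0,"jaw":0.3},{"tx":4,"ty":4,"tz":30,"rx":0,"ry":0,"rz":0,"jaw":0.3},{"tx":4,"ty":4,"tz":38,"rx":0,"ry":0,"rz":0,"jaw":0.3},{"tx":4,"ty":4,"tz":39,"rx":0,"ry":0,"rz":0,"jaw":0.45},{"tx":4,"ty":4,"tz":39,"rx":0,"ry":0,"rz":0,"jaw":0.45}]' 40;python3 - <<'E'
from h import *
s=read_camera("side")
go([.422,-.238,-.007],34)
crop(s,"side22.png",210,300,310,400,7)
E
```

```text
t: 21.25
ee_pos: [0.4273, -0.2377, -0.0057]
ee_rot: [-3.138, -0.0, 0.594]
force: [-0.0, -0.2, -0.2]
gripper_width: 0.0469
pos [ 0.4276 -0.238  -0.0053] rpy [-179.9   -0.    34. ] q6 1.89 F [ 0.3 -0.5  0.4] w 0.0470 t 21.30
  t(mm) [-4.7 -3.2  1.7] r(deg) [-0.1 -0.   0. ]
```

View pics/side22.png

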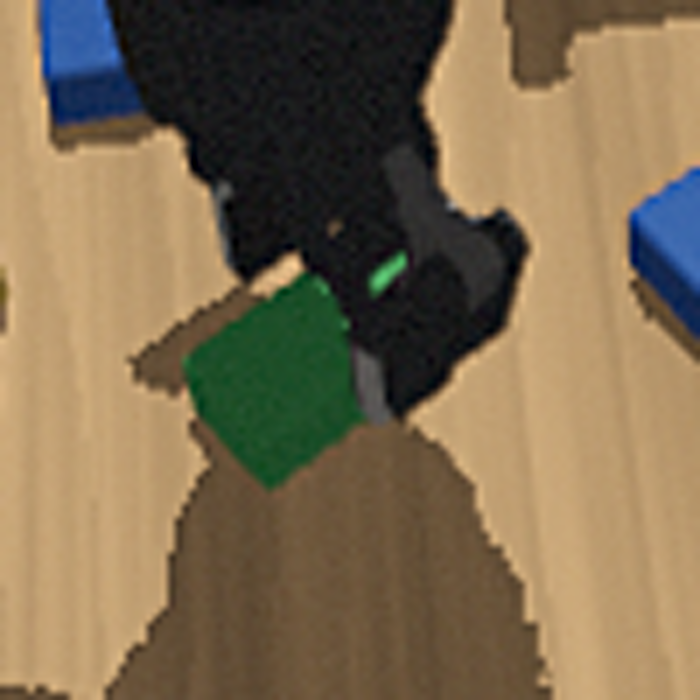

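```bash
python3 -m creep '[{"tx":-5,"ty":0,"tz":1,"rx":0,"ry":0,"rz":0,"jaw":0.45},{"tx":-9,"ty":0,"tz":2,"rx":0,"ry":0,"rz":0,"jaw":0.45},{"tx":-9,"ty":0,"tz":2,"rx":0,"ry":0,"rz":0,"jaw":1},{"tx":-9,"ty":0,"tz":2,"rx":0,"ry":0,"rz":0,"jaw":1},{"tx":-9,"ty":0,"tz":2,"rx":0,"ry":0,"rz":0,"jaw":1},{"tx":-9,"ty":0,"tz":2,"rx":0,"ry":0,"rz":0,"jaw":1}]' 40; python3 -m creep '[{"tx":0,"ty":0,"tz":-30,"rx":0,"ry":0,"rz":0,"jaw":1},{"tx":0,"ty":0,"tz":-70,"rx":0,"ry":0,"rz":0,"jaw":1},{"tx":0,"ty":0,"tz":-110,"rx":0,"ry":0,"rz":0,"jaw":1},{"tx":0,"ty":0,"tz":-140,"rx":0,"ry":0,"rz":0,"jaw":1},{"tx":0,"ty":0,"tz":-150,"rx":0,"ry":0,"rz":0,"jaw":1}]' 40;python3 - <<'E'
from h import *
s=read_camera("side"); go([.583,-.01,.13],91.5)
crop(s,"side23.png",180,200,300,320,6)
E
```

```text
t: 21.8
ee_pos: [0.4197, -0.2434, -0.0069]
ee_rot: [-3.139, 0.001, 0.593]
force: [-2.5, -0.0, 5.5]
gripper_width: 0.0324
t: 22.22
ee_pos: [0.4225, -0.2453, 0.1478]
ee_rot: [3.137, -0.002, 0.594]
force: [0.9, 0.1, -0.3]
gripper_width: 0.0324
pos [ 0.4226 -0.2454  0.1476] rpy [ 1.797e+02 -1.000e-01  3.400e+01] q6 1.87 F [ 1.2 -0.2 -0.3] w 0.0324 t 22.27
  t(mm) [ 264.6 -105.5   17.5] r(deg) [  0.3   0.  -57.5]
```

View pics/side23.png

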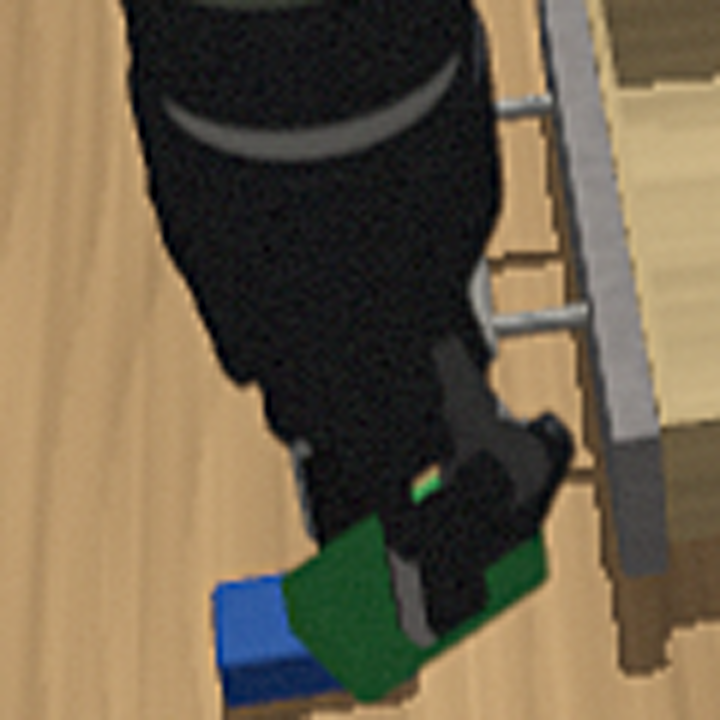

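```bash
python3 -m creep '[{"tx":35,"ty":-14,"tz":0,"rx":0,"ry":0,"rz":-7,"jaw":1},{"tx":70,"ty":-28,"tz":0,"rx":0,"ry":0,"rz":-14,"jaw":1},{"tx":105,"ty":-42,"tz":0,"rx":0,"ry":0,"rz":-21,"jaw":1},{"tx":140,"ty":-56,"tz":0,"rx":0,"ry":0,"rz":-28,"jaw":1},{"tx":175,"ty":-70,"tz":0,"rx":0,"ry":0,"rz":-35,"jaw":1},{"tx":210,"ty":-84,"tz":0,"rx":0,"ry":0,"rz":-42,"jaw":1},{"tx":245,"ty":-98,"tz":0,"rx":0,"ry":0,"rz":-49,"jaw":1},{"tx":264,"ty":-106,"tz":0,"rx":0,"ry":0,"rz":-56,"jaw":1}]' 40;python3 - <<'E'
from h import *
go([.583,-.012,.018],91.5)
E
```

```text
t: 22.93
ee_pos: [0.583, -0.0063, 0.1453]
ee_rot: [3.138, 0.002, 1.58]
force: [-0.4, -0.9, -0.8]
gripper_width: 0.0322
pos [ 0.583  -0.0063  0.1453] rpy [1.798e+02 1.000e-01 9.050e+01] q6 1.42 F [-0.4 -0.9 -0.8] w 0.0322 t 22.93
  t(mm) [ -5.5  -0.5 127.3] r(deg) [ 0.2  0.1 -1. ]
```

```bash
python3 -m creep '[{"tx":-5,"ty":0,"tz":30,"rx":0,"ry":0,"rz":-1,"jaw":1},{"tx":-6,"ty":0,"tz":65,"rx":0,"ry":0,"rz":-1,"jaw":1},{"tx":-6,"ty":0,"tz":95,"rx":0,"ry":0,"rz":-1,"jaw":1},{"tx":-6,"ty":0,"tz":115,"rx":0,"ry":0,"rz":-1,"jaw":1},{"tx":-6,"ty":0,"tz":126,"rx":0,"ry":0,"rz":-1,"jaw":1},{"tx":-6,"ty":0,"tz":126,"rx":0,"ry":0,"rz":-1,"jaw":1}]' 40;python3 -m creep '[{"tx":0,"ty":0,"tz":0,"rx":0,"ry":0,"rz":0,"jaw":0.45},{"tx":0,"ty":0,"tz":0,"rx":0,"ry":0,"rz":0,"jaw":0.45},{"tx":0,"ty":0,"tz":0,"rx":0,"ry":0,"rz":0,"jaw":0.45},{"tx":0,"ty":0,"tz":-30,"rx":0,"ry":0,"rz":0,"jaw":0.45},{"tx":0,"ty":0,"tz":-70,"rx":0,"ry":0,"rz":0,"jaw":0.45},{"tx":0,"ty":0,"tz":-110,"rx":0,"ry":0,"rz":0,"jaw":0.45},{"tx":0,"ty":0,"tz":-130,"rx":0,"ry":0,"rz":0,"jaw":0.3}]';python3 - <<'E'
from h import *
s=read_camera("side");t=read_camera("top")
cv2.imwrite("pics/side24.png",s["pixels"][:,:,::-1])
for n,c in(("top",t),("side",s)):
    for b in blobs(c,(40,80,20),(85,255,255),.024 if n=="top" else .012): print(n,b)
go([.43,-.361,.15],165.5)
E
```

```text
t: 23.43
ee_pos: [0.5819, -0.012, 0.0164]
ee_rot: [-3.141, 0.001, 1.598]
force: [-0.2, 0.9, -0.5]
gripper_width: 0.0324
t: 24.02
ee_pos: [0.5843, -0.0123, 0.1517]
ee_rot: [3.135, 0.002, 1.597]
force: [-0.2, -0.4, 0.6]
gripper_width: 0.058
top (array([463. , 294.2]), array([ 432.1, -358.7]), array([36.5, 59.5]), 165.8)
top (array([286.3, 216.7]), array([619.9,  95. ]), array([34.4, 26. ]), 1.4)
side (array([266.9, 417.4]), array([ 434.6, -361.8]), array([42.2, 62.5]), 165.5)
side (array([325.2, 237.5]), array([587.2,  15.8]), array([38.6, 82. ]), 91.7)
side (array([336. , 208.6]), array([626.1, 101.8]), array([40.1, 84.3]), 93.4)
pos [ 0.5856 -0.0125  0.1519] rpy [1.795e+02 1.000e-01 9.150e+01] q6 1.40 F [0.7 0.4 0.2] w 0.0601 t 24.12
  t(mm) [-344.2 -164.8    1.1] r(deg) [  0.4   0.5 -74. ]
```

View pics/side24.png

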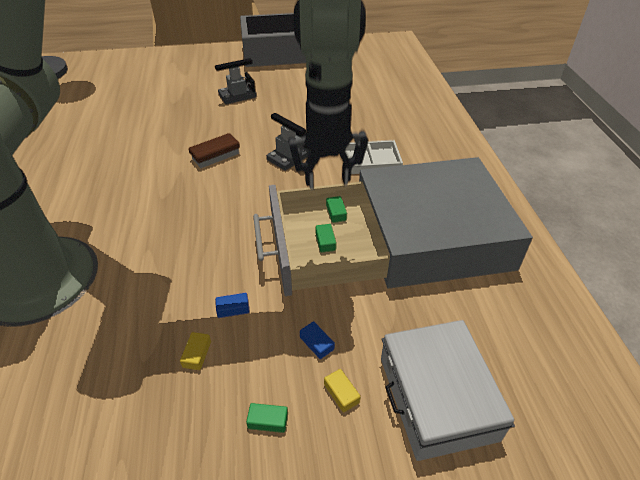

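```bash
python3 -m creep '[{"tx":-36,"ty":-17,"tz":0,"rx":0,"ry":0,"rz":-7,"jaw":0.3},{"tx":-72,"ty":-34,"tz":0,"rx":0,"ry":0,"rz":-14,"jaw":0.3},{"tx":-108,"ty":-52,"tz":0,"rx":0,"ry":0,"rz":-21,"jaw":0.3},{"tx":-144,"ty":-69,"tz":0,"rx":0,"ry":0,"rz":-28,"jaw":0.3},{"tx":-180,"ty":-86,"tz":0,"rx":0,"ry":0,"rz":-35,"jaw":0.3},{"tx":-216,"ty":-103,"tz":0,"rx":0,"ry":0,"rz":-42,"jaw":0.3},{"tx":-252,"ty":-121,"tz":0,"rx":0,"ry":0,"rz":-49,"jaw":0.3},{"tx":-288,"ty":-138,"tz":0,"rx":0,"ry":0,"rz":-56,"jaw":0.3}]' 40;python3 - <<'E'
from h import *
go([.434,-.361,.04],165.5)
E
```

```text
t: 24.78
ee_pos: [0.4604, -0.2909, 0.1506]
ee_rot: [3.138, 0.008, 2.518]
force: [0.3, -0.5, -0.1]
gripper_width: 0.0599
pos [ 0.4604 -0.2909  0.1506] rpy [179.8   0.5 144.3] q6 -0.08 F [ 0.3 -0.5 -0.1] w 0.0599 t 24.78
  t(mm) [-18.7 -72.8 110.4] r(deg) [  0.1   0.5 -21.2]
```

```bash
python3 -m creep '[{"tx":-9,"ty":-35,"tz":0,"rx":0,"ry":0,"rz":-7,"jaw":0.3},{"tx":-19,"ty":-65,"tz":10,"rx":0,"ry":0,"rz":-14,"jaw":0.3},{"tx":-19,"ty":-73,"tz":40,"rx":0,"ry":0.5,"rz":-21,"jaw":0.3},{"tx":-19,"ty":-73,"tz":75,"rx":0,"ry":0.5,"rz":-21,"jaw":0.3},{"tx":-19,"ty":-73,"tz":105,"rx":0,"ry":0.5,"rz":-21,"jaw":0.3},{"tx":-19,"ty":-73,"tz":118,"rx":0,"ry":0.5,"rz":-21,"jaw":0.3},{"tx":-19,"ty":-73,"tz":118,"rx":0,"ry":0.5,"rz":-21,"jaw":0.3}]' 40;python3 - <<'E'
from h import *
s=read_camera("side")
go([.434,-.361,-.007],165.5)
crop(s,"side25.png",210,360,310,460,7)
E
```

```text
t: 25.37
ee_pos: [0.4312, -0.3587, 0.0281]
ee_rot: [3.135, -0.006, 2.884]
force: [-0.3, -0.1, -0.3]
gripper_width: 0.06
pos [ 0.4325 -0.3598  0.0302] rpy [179.7  -0.2 165.2] q6 -0.57 F [ 0.  -0.2  0.8] w 0.0599 t 25.42
  t(mm) [-1.9 -1.  37.2] r(deg) [ 0.3 -0.2 -0.3]
```

View pics/side25.png

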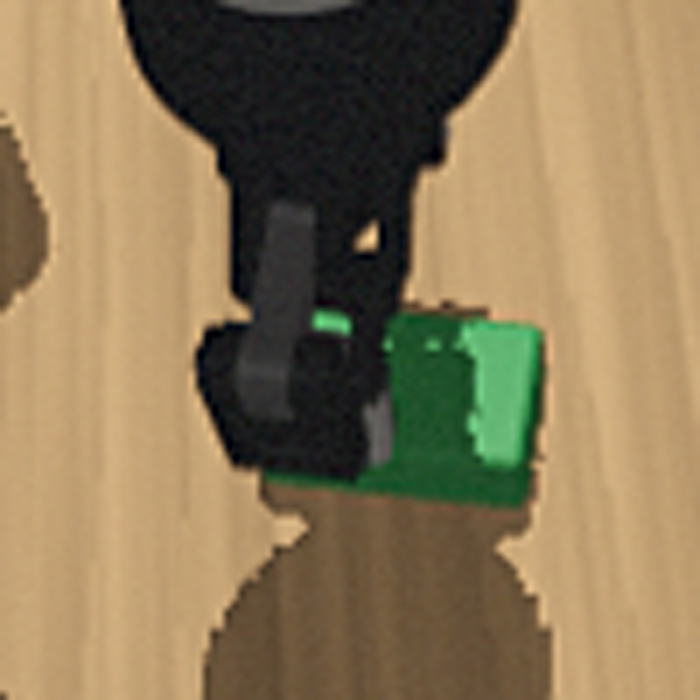

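```bash
python3 -m creep '[{"tx":-5,"ty":1,"tz":3,"rx":0,"ry":0,"rz":0,"jaw":0.3},{"tx":-10,"ty":2,"tz":15,"rx":0,"ry":0,"rz":0,"jaw":0.3},{"tx":-10,"ty":2,"tz":25,"rx":0,"ry":0,"rz":0,"jaw":0.3},{"tx":-10,"ty":2,"tz":33,"rx":0,"ry":0,"rz":0,"jaw":0.3},{"tx":-10,"ty":2,"tz":36,"rx":0,"ry":0,"rz":0,"jaw":0.35},{"tx":-10,"ty":2,"tz":36,"rx":0,"ry":0,"rz":0,"jaw":0.4}]' 40;python3 - <<'E'
from h import *
s=read_camera("side")
go([.434,-.361,-.007],165.5)
crop(s,"side26.png",210,360,310,460,7)
E
```

```text
t: 25.92
ee_pos: [0.4419, -0.3594, -0.0069]
ee_rot: [3.135, -0.006, 2.884]
force: [-0.1, 0.1, 0.7]
gripper_width: 0.0513
pos [ 0.4422 -0.3597 -0.0063] rpy [179.7  -0.3 165.2] q6 -0.56 F [-0.2  0.2 -0.9] w 0.0511 t 25.97
  t(mm) [ 7.6 -3.3  0.7] r(deg) [ 0.3 -0.3 -0.3]
```

View pics/side26.png

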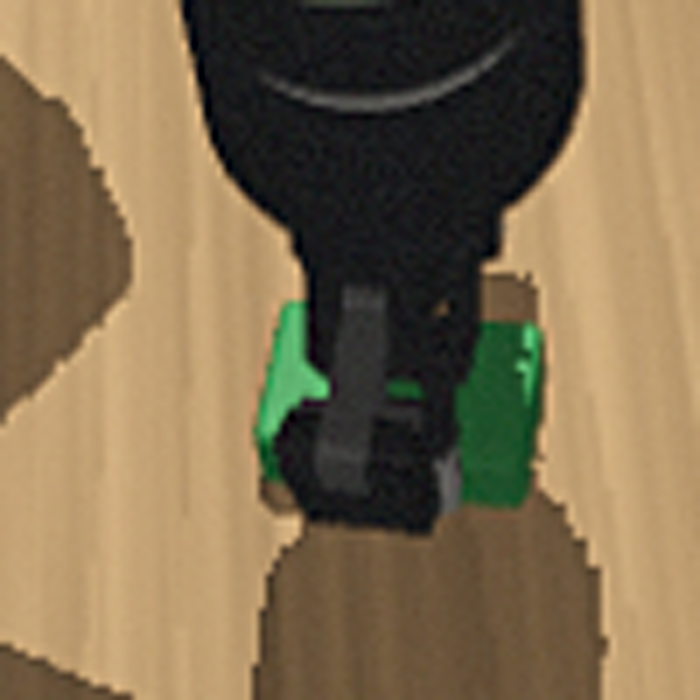

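Well centred now; close and lift.

```bash
python3 -m creep '[{"tx":-3,"ty":0,"tz":1,"rx":0,"ry":0,"rz":0,"jaw":0.4},{"tx":-3,"ty":0,"tz":1,"rx":0,"ry":0,"rz":0,"jaw":1},{"tx":-3,"ty":0,"tz":1,"rx":0,"ry":0,"rz":0,"jaw":1},{"tx":-3,"ty":0,"tz":1,"rx":0,"ry":0,"rz":0,"jaw":1},{"tx":-3,"ty":0,"tz":1,"rx":0,"ry":0,"rz":0,"jaw":1}]' 40; python3 -m creep '[{"tx":0,"ty":0,"tz":-30,"rx":0,"ry":0,"rz":0,"jaw":1},{"tx":0,"ty":0,"tz":-70,"rx":0,"ry":0,"rz":0,"jaw":1},{"tx":0,"ty":0,"tz":-110,"rx":0,"ry":0,"rz":0,"jaw":1},{"tx":0,"ty":0,"tz":-140,"rx":0,"ry":0,"rz":0,"jaw":1},{"tx":0,"ty":0,"tz":-150,"rx":0,"ry":0,"rz":0,"jaw":1}]' 40;python3 - <<'E'
from h import *
s=read_camera("side"); go([.583,-.08,.14],91.5)
crop(s,"side27.png",180,270,300,390,6)
E
```

```text
t: 26.38
ee_pos: [0.4458, -0.3612, -0.0066]
ee_rot: [3.137, -0.003, 2.884]
force: [0.4, -0.5, 3.8]
gripper_width: 0.0325
t: 26.8
ee_pos: [0.4479, -0.3639, 0.1486]
ee_rot: [3.14, 0.003, 2.884]
force: [1.8, -0.9, 0.8]
gripper_width: 0.0325
pos [ 0.448  -0.364   0.1483] rpy [179.9   0.2 165.2] q6 -0.55 F [ 1.1 -0.4  0.6] w 0.0326 t 26.85
  t(mm) [-58.2 309.1   8.8] r(deg) [ 0.2  0.1 73.7]
```

View pics/side27.png

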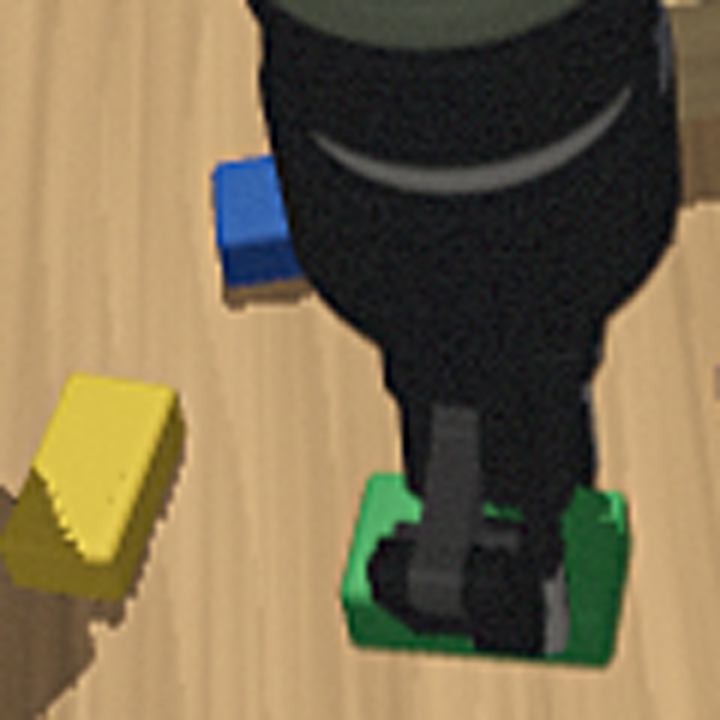

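```bash
python3 - <<'E'
from h import *
t=read_camera("top");s=read_camera("side")
for n,c in(("top",t),("side",s)):
    for b in blobs(c,(40,80,20),(85,255,255),.046 if n=="top" else .036): print(n,b)
go([.57,-.074,.14],91.5)
E
python3 -m creep '[{"tx":-7,"ty":36,"tz":0,"rx":0,"ry":0,"rz":7,"jaw":1},{"tx":-14,"ty":73,"tz":0,"rx":0,"ry":0,"rz":14,"jaw":1},{"tx":-21,"ty":110,"tz":0,"rx":0,"ry":0,"rz":21,"jaw":1},{"tx":-27,"ty":147,"tz":0,"rx":0,"ry":0,"rz":28,"jaw":1},{"tx":-33,"ty":184,"tz":0,"rx":0,"ry":0,"rz":35,"jaw":1},{"tx":-38,"ty":220,"tz":0,"rx":0,"ry":0,"rz":42,"jaw":1},{"tx":-42,"ty":256,"tz":0,"rx":0,"ry":0,"rz":49,"jaw":1},{"tx":-44,"ty":290,"tz":0,"rx":0,"ry":0,"rz":56,"jaw":1}]' 40;python3 - <<'E'
from h import *
go([.57,-.074,.14],91.5)
E
```

```text
top (array([479.5, 294.3]), array([ 431.6, -394.3]), array([41.3, 38.8]), 79.0)
top (array([325.7, 232.3]), array([578.8,  -5.8]), array([33.6, 58.6]), 91.3)
top (array([293.4, 217.4]), array([615.8,  76.9]), array([33.9, 59. ]), 91.4)
side (array([259.7, 367.9]), array([ 431.4, -281.4]), array([53.7, 75.7]), 166.1)
side (array([325.2, 237.5]), array([583.1,  -7.7]), array([37.1, 79.4]), 91.7)
side (array([336. , 208.6]), array([620.9,  75.8]), array([38.8, 81.2]), 93.4)
pos [ 0.4461 -0.362   0.1434] rpy [ 1.797e+02 -1.000e-01  1.652e+02] q6 -0.55 F [ 0.3 -0.1 -1.1] w 0.0324 t 26.95
  t(mm) [-46.5 310.1   4.7] r(deg) [ 0.1 -0.3 73.7]
t: 27.62
ee_pos: [0.5609, -0.0916, 0.1415]
ee_rot: [-3.138, -0.008, 1.926]
force: [0.0, -0.5, -1.3]
gripper_width: 0.0321
pos [ 0.5609 -0.0916  0.1415] rpy [-179.8   -0.5  110.4] q6 0.92 F [ 0.  -0.5 -1.3] w 0.0321 t 27.62
  t(mm) [13.3 14.7  1.5] r(deg) [-0.3 -0.4 18.9]
```

```bash
python3 -m creep '[{"tx":8,"ty":8,"tz":0,"rx":0,"ry":0,"rz":7,"jaw":1},{"tx":13,"ty":14,"tz":0,"rx":0,"ry":0,"rz":14,"jaw":1},{"tx":13,"ty":14,"tz":10,"rx":0,"ry":0,"rz":19,"jaw":1},{"tx":13,"ty":14,"tz":30,"rx":0,"ry":0,"rz":19,"jaw":1},{"tx":13,"ty":14,"tz":50,"rx":0,"ry":0,"rz":19,"jaw":1},{"tx":13,"ty":14,"tz":50,"rx":0,"ry":0,"rz":19,"jaw":1}]' 40;python3 - <<'E'
from h import *
s=read_camera("side")
go([.57,-.074,.018],91.5)
crop(s,"side28.png",260,170,400,290,5)
E
```

```text
t: 28.12
ee_pos: [0.5641, -0.0727, 0.0851]
ee_rot: [-3.125, -0.01, 1.595]
force: [-0.9, 1.3, -1.0]
gripper_width: 0.0324
pos [ 0.5652 -0.073   0.0872] rpy [-179.2   -0.5   91.4] q6 1.29 F [-0.1  1.2  0.2] w 0.0323 t 28.17
  t(mm) [-1.7  5.8 69.1] r(deg) [-0.8 -0.5 -0.1]
```

View pics/side28.png

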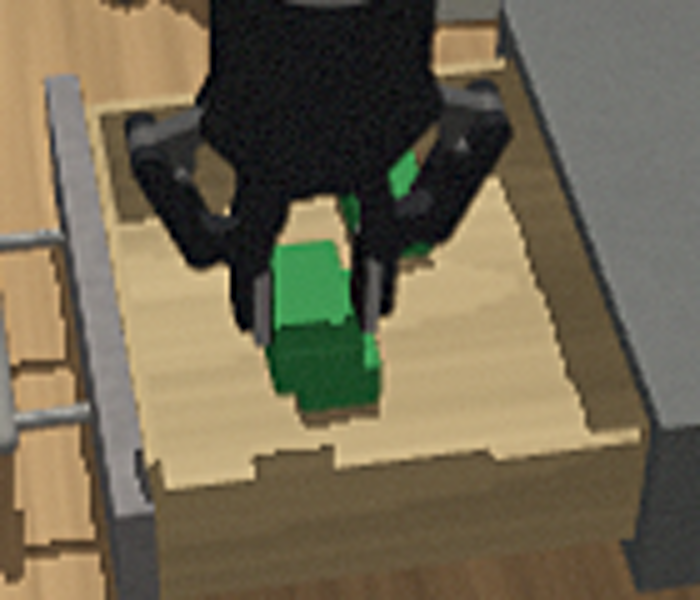

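```bash
python3 -m creep '[{"tx":-1,"ty":5,"tz":20,"rx":0,"ry":0,"rz":0,"jaw":1},{"tx":-1,"ty":5,"tz":40,"rx":0,"ry":0,"rz":0,"jaw":1},{"tx":-1,"ty":5,"tz":58,"rx":0,"ry":0,"rz":0,"jaw":1},{"tx":-1,"ty":5,"tz":68,"rx":0,"ry":0,"rz":0,"jaw":1},{"tx":-1,"ty":5,"tz":68,"rx":0,"ry":0,"rz":0,"jaw":1}]' 40;python3 -m creep '[{"tx":0,"ty":0,"tz":0,"rx":0,"ry":0,"rz":0,"jaw":0.45},{"tx":0,"ty":0,"tz":0,"rx":0,"ry":0,"rz":0,"jaw":0.45},{"tx":0,"ty":0,"tz":0,"rx":0,"ry":0,"rz":0,"jaw":0.45},{"tx":0,"ty":0,"tz":-30,"rx":0,"ry":0,"rz":0,"jaw":0.45},{"tx":0,"ty":0,"tz":-70,"rx":0,"ry":0,"rz":0,"jaw":0.45},{"tx":0,"ty":0,"tz":-110,"rx":0,"ry":0,"rz":0,"jaw":0.45},{"tx":0,"ty":0,"tz":-150,"rx":0,"ry":0,"rz":0,"jaw":0.7}]';python3 - <<'E'
from h import *
s=read_camera("side");t=read_camera("top")
cv2.imwrite("pics/side29.png",s["pixels"][:,:,::-1])
for n,c in(("top",t),("side",s)):
    for b in blobs(c,(40,80,20),(85,255,255),.046 if n=="top" else .036,15): print(n,b)
go([.36,-.005,.15],91.5)
E
```

```text
t: 28.58
ee_pos: [0.5705, -0.0758, 0.0194]
ee_rot: [-3.129, -0.005, 1.593]
force: [0.2, -2.9, 4.6]
gripper_width: 0.0322
t: 29.17
ee_pos: [0.5716, -0.076, 0.1708]
ee_rot: [-3.127, -0.006, 1.593]
force: [1.5, -0.4, 0.1]
gripper_width: 0.0363
top (array([319. , 230.8]), array([581.1,   8.3]), array([33.6, 30.6]), 1.3)
top (array([293.4, 216.6]), array([618.4,  77. ]), array([33.9, 59. ]), 91.4)
side (array([324.7, 243.4]), array([580.5, -21.9]), array([113.5,  45. ]), 81.8)
side (array([336.6, 209.1]), array([622.4,  76.1]), array([39. , 81.7]), 93.3)
pos [ 0.5768 -0.0774  0.1767] rpy [-1.799e+02 -1.000e-01  9.130e+01] q6 1.29 F [-0.2 -0.4  0.8] w 0.0260 t 29.27
  t(mm) [  77.2 -215.1   27.1] r(deg) [-0.1 -0.1 -0.2]
```

View pics/side29.png

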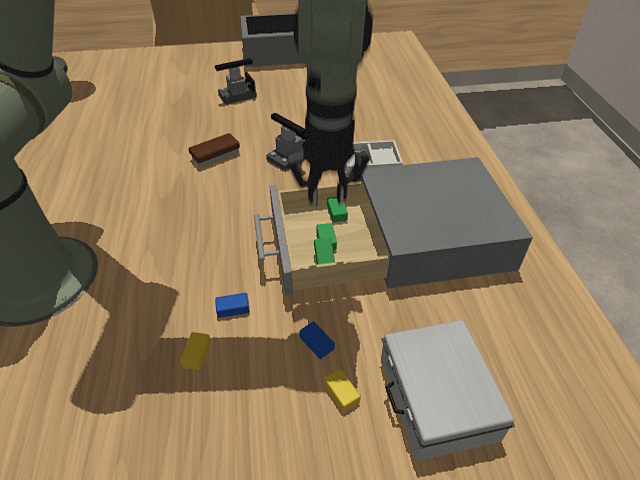

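```bash
python3 -m creep '[{"tx":20,"ty":-35,"tz":0,"rx":0,"ry":0,"rz":0,"jaw":0.8},{"tx":38,"ty":-70,"tz":0,"rx":0,"ry":0,"rz":0,"jaw":0.9},{"tx":50,"ty":-105,"tz":0,"rx":0,"ry":0,"rz":0,"jaw":1},{"tx":60,"ty":-140,"tz":0,"rx":0,"ry":0,"rz":0,"jaw":1},{"tx":70,"ty":-175,"tz":0,"rx":0,"ry":0,"rz":0,"jaw":1},{"tx":70,"ty":-190,"tz":0,"rx":0,"ry":0,"rz":0,"jaw":1},{"tx":70,"ty":-190,"tz":0,"rx":0,"ry":0,"rz":0,"jaw":1}]';python3 - <<'E'
from h import *
s=read_camera("side");t=read_camera("top"); go([.40,-.006,.02],91.5)
crop(s,"side30.png",230,170,390,310,5); crop(t,"top30.png",240,170,400,310,5)
for b in blobs(t,(40,80,20),(85,255,255),.046,15): print(b)
E
```

```text
t: 29.85
ee_pos: [0.3809, -0.0105, 0.1765]
ee_rot: [-3.137, -0.003, 1.594]
force: [-0.2, -0.8, -0.3]
gripper_width: -0.0001
pos [ 0.3857 -0.0117  0.1774] rpy [ 1.80e+02 -1.00e-01  9.13e+01] q6 1.32 F [ 0.9 -0.8 -0.4] w -0.0001 t 29.95
  t(mm) [  5.   14.4 157.4] r(deg) [ 0.  -0.1 -0.2]
(array([336.1, 234.1]), array([576.6, -33.7]), array([119.1,  43.2]), 84.1)
(array([293.4, 216.6]), array([618.4,  77. ]), array([33.9, 59. ]), 91.4)
```

View pics/side30.png

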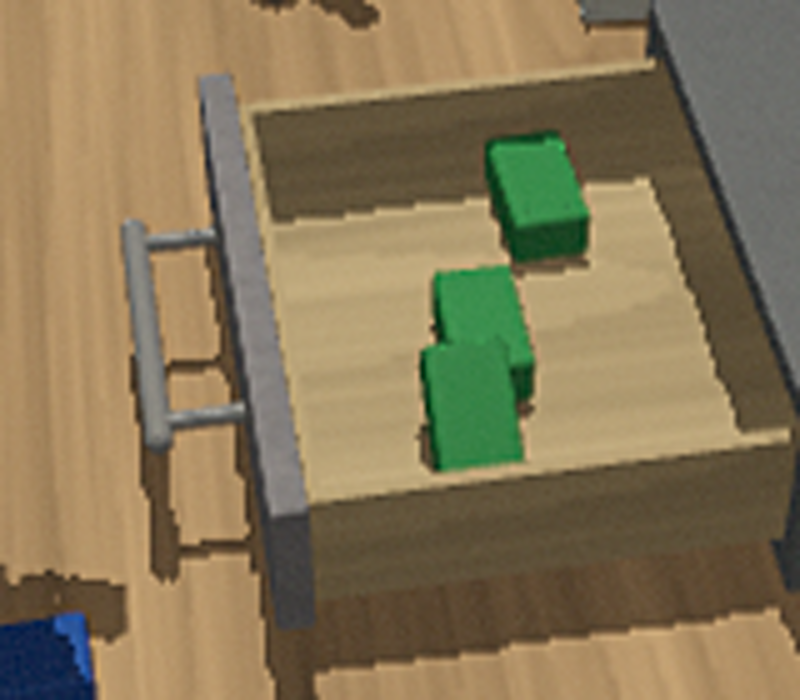

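View pics/top30.png

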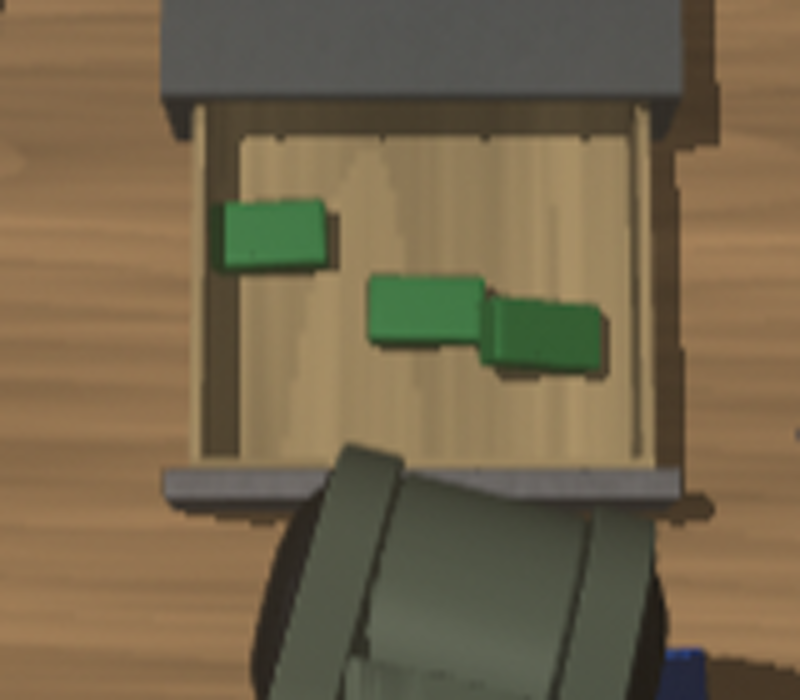

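```bash
python3 - <<'E'
from h import *
go([.538,-.008,.1],181.5)
E
python3 -m creep '[{"tx":0,"ty":20,"tz":0,"rx":0,"ry":0,"rz":-7,"jaw":1},{"tx":0,"ty":40,"tz":0,"rx":0,"ry":0,"rz":-14,"jaw":1},{"tx":1,"ty":60,"tz":0,"rx":0,"ry":0,"rz":-21,"jaw":1},{"tx":2,"ty":80,"tz":0,"rx":0,"ry":0,"rz":-28,"jaw":1},{"tx":3,"ty":100,"tz":0,"rx":0,"ry":0,"rz":-35,"jaw":1},{"tx":4,"ty":120,"tz":0,"rx":0,"ry":0,"rz":-42,"jaw":1},{"tx":5,"ty":140,"tz":0,"rx":0,"ry":0,"rz":-49,"jaw":1},{"tx":6,"ty":150,"tz":0,"rx":0,"ry":0,"rz":-56,"jaw":1}]';python3 - <<'E'
from h import *
go([.538,-.008,.1],181.5)
E
```

```text
pos [ 0.3857 -0.0117  0.1774] rpy [ 1.80e+02 -1.00e-01  9.13e+01] q6 1.32 F [ 0.9 -0.8 -0.4] w -0.0001 t 29.95
  t(mm) [  0.  152.3  77.4] r(deg) [-0.1 -0.1 89.8]
t: 30.62
ee_pos: [0.5397, -0.0025, 0.1767]
ee_rot: [3.139, 0.001, 2.577]
force: [-0.1, -0.1, 1.6]
gripper_width: 0.0005
pos [ 0.5397 -0.0025  0.1767] rpy [179.8   0.  147.7] q6 0.42 F [-0.1 -0.1  1.6] w 0.0005 t 30.62
  t(mm) [-1.5 -5.7 76.7] r(deg) [  0.1   0.1 -33.8]
```

```bash
python3 -m creep '[{"tx":0,"ty":-5,"tz":0,"rx":0,"ry":0,"rz":-7,"jaw":1},{"tx":0,"ty":-5,"tz":10,"rx":0,"ry":0,"rz":-14,"jaw":1},{"tx":0,"ty":-5,"tz":30,"rx":0,"ry":0,"rz":-21,"jaw":1},{"tx":0,"ty":-5,"tz":50,"rx":0,"ry":0,"rz":-28,"jaw":1},{"tx":0,"ty":-5,"tz":70,"rx":0,"ry":0,"rz":-34,"jaw":1},{"tx":0,"ty":-5,"tz":90,"rx":0,"ry":0,"rz":-34,"jaw":1},{"tx":0,"ty":-5,"tz":90,"rx":0,"ry":0,"rz":-34,"jaw":1}]';python3 - <<'E'
from h import *
s=read_camera("side")
go([.59,-.008,.025],181.5)
crop(s,"side31.png",230,150,390,290,5)
E
```

```text
t: 31.2
ee_pos: [0.5358, -0.0064, 0.0825]
ee_rot: [3.139, -0.004, -3.113]
force: [-1.1, 0.5, -0.2]
gripper_width: 0.0007
pos [ 0.5366 -0.0065  0.0844] rpy [ 1.799e+02 -1.000e-01 -1.784e+02] q6 -0.18 F [ 0.6 -0.2  0.2] w 0.0001 t 31.25
  t(mm) [-53.4  -3.1  59.3] r(deg) [ 0.1 -0.1  0.1]
```

View pics/side31.png

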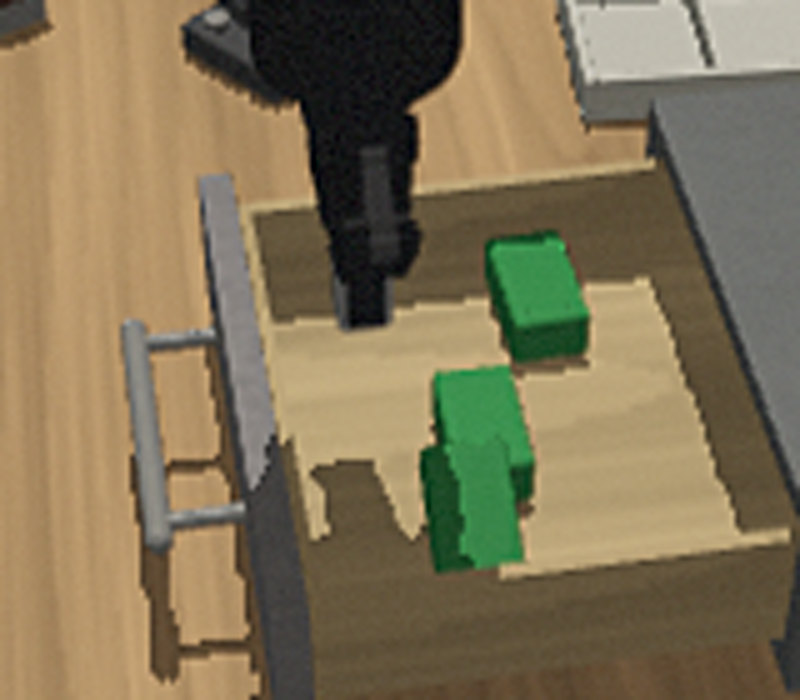

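```bash
python3 -m creep '[{"tx":0,"ty":0,"tz":20,"rx":0,"ry":0,"rz":0,"jaw":1},{"tx":0,"ty":0,"tz":40,"rx":0,"ry":0,"rz":0,"jaw":1},{"tx":0,"ty":0,"tz":58,"rx":0,"ry":0,"rz":0,"jaw":1},{"tx":-10,"ty":0,"tz":60,"rx":0,"ry":0,"rz":0,"jaw":1},{"tx":-22,"ty":0,"tz":60,"rx":0,"ry":0,"rz":0,"jaw":1},{"tx":-34,"ty":0,"tz":60,"rx":0,"ry":0,"rz":0,"jaw":1},{"tx":-46,"ty":0,"tz":60,"rx":0,"ry":0,"rz":0,"jaw":1},{"tx":-56,"ty":0,"tz":60,"rx":0,"ry":0,"rz":0,"jaw":1}]';python3 - <<'E'
from h import *
s=read_camera("side")
go([.40,-.006,.17],91.5)
crop(s,"side32.png",230,150,390,290,5)
E
```

```text
t: 31.92
ee_pos: [0.5955, -0.005, 0.0257]
ee_rot: [3.139, 0.001, -3.114]
force: [-0.2, -0.3, 0.3]
gripper_width: -0.0002
pos [ 0.5976 -0.0052  0.0259] rpy [ 179.9    0.2 -178.4] q6 -0.16 F [ 2.9 -0.3 -0.2] w -0.0001 t 31.97
  t(mm) [ 197.     5.  -144.8] r(deg) [ -0.1   0.3 -89.9]
```

View pics/side32.png

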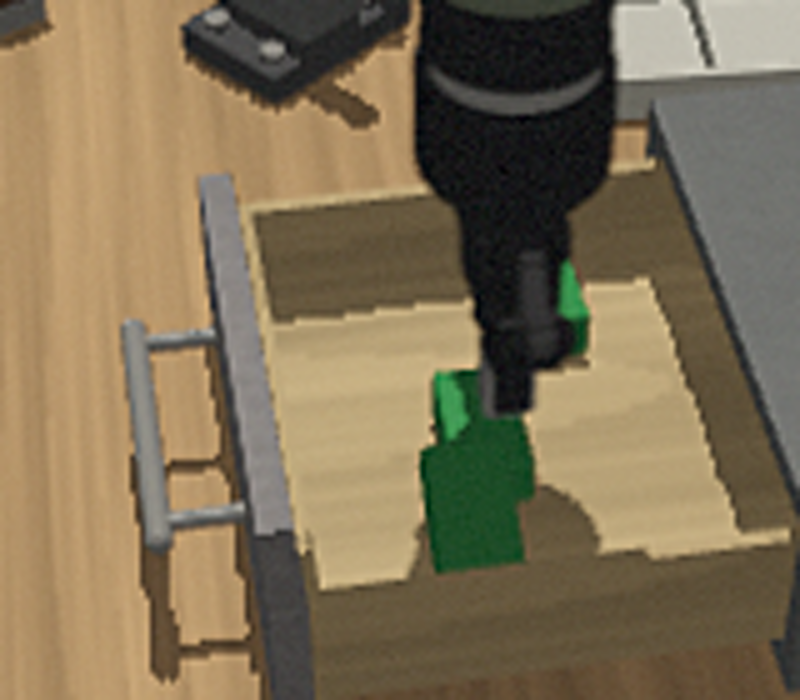

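```bash
python3 -m creep '[{"tx":0,"ty":0,"tz":-15,"rx":0,"ry":0,"rz":0,"jaw":1},{"tx":30,"ty":0,"tz":-15,"rx":0,"ry":0,"rz":0,"jaw":1},{"tx":60,"ty":0,"tz":-15,"rx":0,"ry":0,"rz":0,"jaw":1},{"tx":61,"ty":0,"tz":0,"rx":0,"ry":0,"rz":0,"jaw":1},{"tx":61,"ty":0,"tz":15,"rx":0,"ry":0,"rz":0,"jaw":1},{"tx":61,"ty":0,"tz":16,"rx":0,"ry":0,"rz":0,"jaw":1}]';python3 - <<'E'
from h import *
go()
E
python3 -m creep '[{"tx":-8,"ty":0,"tz":0,"rx":0,"ry":0,"rz":0,"jaw":1},{"tx":-16,"ty":0,"tz":0,"rx":0,"ry":0,"rz":0,"jaw":1},{"tx":-24,"ty":0,"tz":0,"rx":0,"ry":0,"rz":0,"jaw":1},{"tx":-32,"ty":0,"tz":0,"rx":0,"ry":0,"rz":0,"jaw":1},{"tx":-40,"ty":0,"tz":0,"rx":0,"ry":0,"rz":0,"jaw":1},{"tx":-50,"ty":0,"tz":0,"rx":0,"ry":0,"rz":0,"jaw":1},{"tx":-58,"ty":0,"tz":0,"rx":0,"ry":0,"rz":0,"jaw":1},{"tx":-58,"ty":0,"tz":0,"rx":0,"ry":0,"rz":0,"jaw":1}]';python3 - <<'E'
from h import *
s=read_camera("side")
go([.40,-.006,.17],91.5)
crop(s,"side33.png",230,150,390,290,5)
E
```

```text
t: 32.47
ee_pos: [0.5359, -0.0069, 0.0089]
ee_rot: [3.139, 0.002, -3.114]
force: [0.5, -0.1, 0.1]
gripper_width: -0.0003
pos [ 0.5359 -0.0069  0.0089] rpy [ 1.799e+02  1.000e-01 -1.784e+02] q6 -0.18 F [ 0.5 -0.1  0.1] w -0.0003 t 32.47
  t(mm) [0. 0. 0.] r(deg) [0.1 0.1 0. ]
t: 33.13
ee_pos: [0.5967, -0.0054, 0.0094]
ee_rot: [3.14, 0.005, -3.114]
force: [0.5, -0.0, 0.2]
gripper_width: 0.0002
pos [ 0.5954 -0.0053  0.0092] rpy [ 179.9    0.2 -178.4] q6 -0.16 F [-0.3 -0.2  0. ] w 0.0003 t 33.18
  t(mm) [ 194.7    5.1 -161.6] r(deg) [ -0.1   0.3 -89.9]
```

View pics/side33.png

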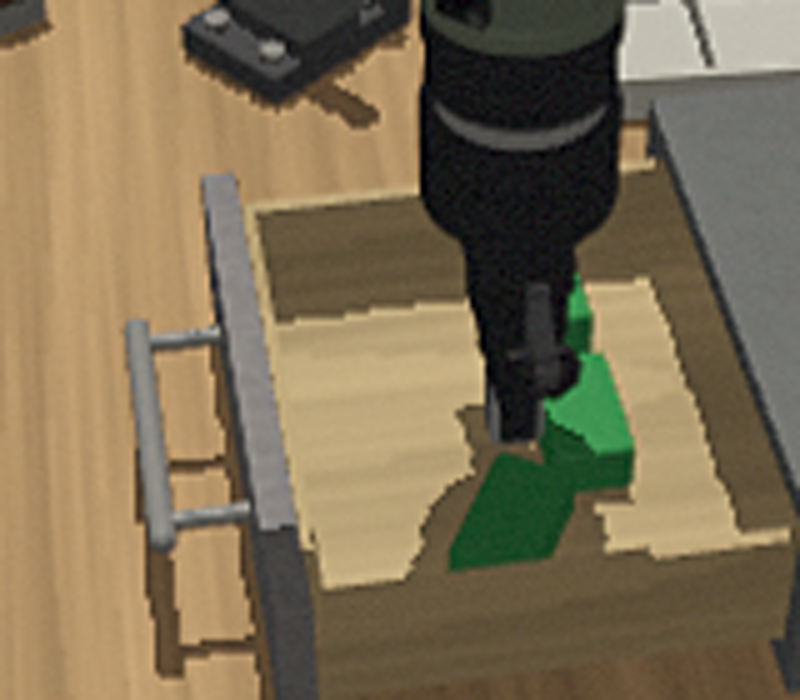

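```bash
python3 -m creep '[{"tx":0,"ty":0,"tz":-35,"rx":0,"ry":0,"rz":0,"jaw":1},{"tx":0,"ty":0,"tz":-75,"rx":0,"ry":0,"rz":0,"jaw":1},{"tx":35,"ty":0,"tz":-110,"rx":0,"ry":0,"rz":0,"jaw":1},{"tx":75,"ty":0,"tz":-130,"rx":0,"ry":0,"rz":0,"jaw":1},{"tx":115,"ty":0,"tz":-130,"rx":0,"ry":0,"rz":0,"jaw":1},{"tx":155,"ty":0,"tz":-130,"rx":0,"ry":0,"rz":0,"jaw":1},{"tx":195,"ty":3,"tz":-130,"rx":0,"ry":0,"rz":0,"jaw":1},{"tx":210,"ty":3,"tz":-130,"rx":0,"ry":0,"rz":0,"jaw":1}]';python3 - <<'E'
from h import *
s=read_camera("side");t=read_camera("top")
go([.41,-.008,.014],181.5)
crop(s,"side34.png",200,170,390,310,4); crop(t,"top34.png",240,170,400,310,5)
for n,c in(("top",t),("side",s)):
    for b in blobs(c,(40,80,20),(85,255,255),.046 if n=="top" else .036,15): print(n,b)
E
```

```text
t: 33.85
ee_pos: [0.3786, -0.0074, 0.1377]
ee_rot: [3.139, -0.001, -3.114]
force: [-0.4, 1.0, -0.7]
gripper_width: -0.0002
pos [ 0.3803 -0.0077  0.1381] rpy [ 1.798e+02  1.000e-01 -1.784e+02] q6 -0.24 F [ 0.3  0.  -0.1] w 0.0001 t 33.95
  t(mm) [-29.6  -1.4 124.1] r(deg) [0.2 0.1 0.1]
top (array([346. , 230.7]), array([584.6, -57.5]), array([59.9, 35.2]), 60.6)
top (array([324.7, 215.9]), array([621.6,  -2.3]), array([31.3, 58.9]), 91.4)
top (array([293.4, 216.1]), array([619.2,  77.1]), array([35. , 59.4]), 94.6)
side (array([337.9, 231.8]), array([619. ,  14.9]), array([205.1,  68.5]), 76.0)
```

View pics/side34.png

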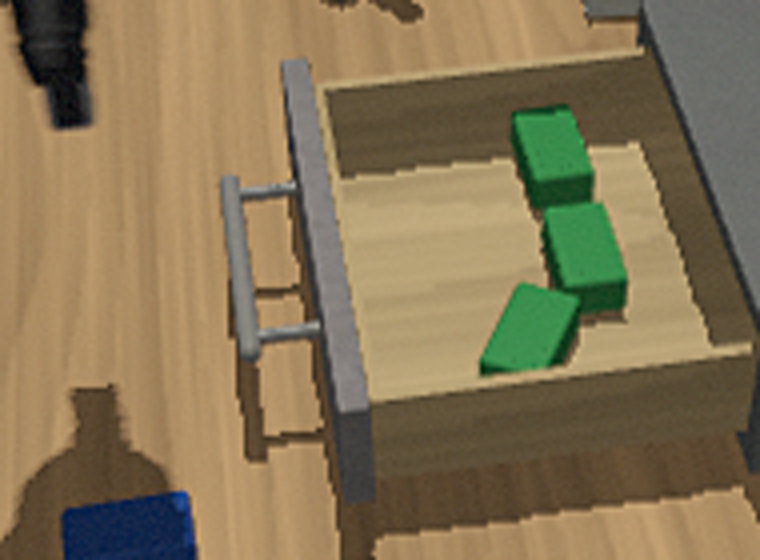

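View pics/top34.png

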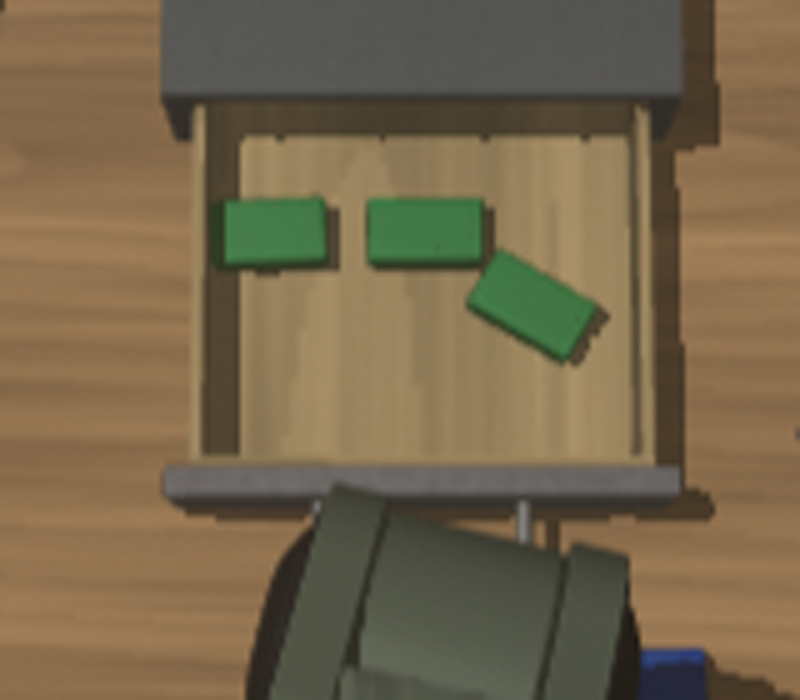

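```bash
python3 -m creep '[{"tx":-10,"ty":0,"tz":35,"rx":0,"ry":0,"rz":0,"jaw":1},{"tx":-18,"ty":0,"tz":70,"rx":0,"ry":0,"rz":0,"jaw":1},{"tx":-18,"ty":0,"tz":100,"rx":0,"ry":0,"rz":0,"jaw":1},{"tx":-18,"ty":0,"tz":120,"rx":0,"ry":0,"rz":0,"jaw":1},{"tx":-18,"ty":0,"tz":124,"rx":0,"ry":0,"rz":0,"jaw":1},{"tx":-18,"ty":0,"tz":124,"rx":0,"ry":0,"rz":0,"jaw":1}]';python3 - <<'E'
from h import *
s=read_camera("side")
go([.41,-.008,.014],181.5)
crop(s,"side35.png",200,170,390,310,4)
E
```

```text
t: 34.45
ee_pos: [0.3977, -0.0067, 0.0131]
ee_rot: [3.138, -0.002, -3.114]
force: [-0.3, 0.0, 1.9]
gripper_width: 0.0003
pos [ 0.3987 -0.0069  0.0141] rpy [ 179.8    0.  -178.4] q6 -0.23 F [ 0.1 -0.1  0.3] w 0.0001 t 34.50
  t(mm) [-11.3  -1.4   0.1] r(deg) [0.2 0.  0.1]
```

View pics/side35.png

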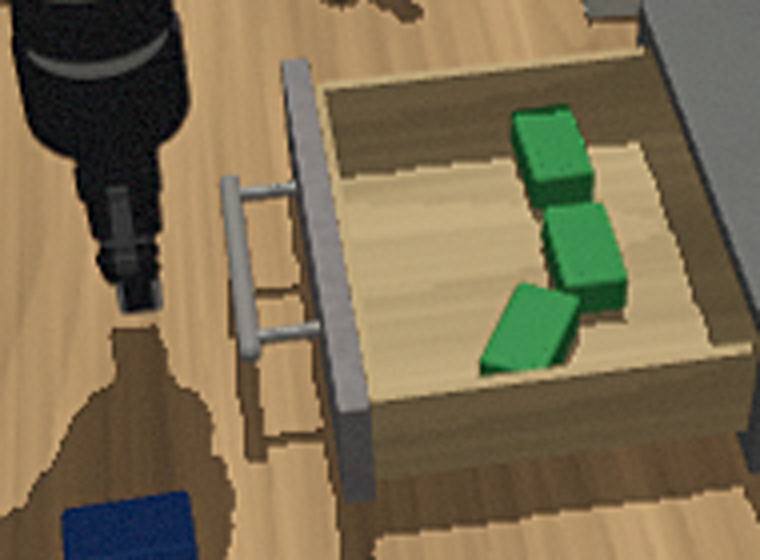

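```bash
python3 -m creep '[{"tx":-15,"ty":0,"tz":0,"rx":0,"ry":0,"rz":0,"jaw":1},{"tx":-25,"ty":0,"tz":0,"rx":0,"ry":0,"rz":0,"jaw":1},{"tx":-38,"ty":0,"tz":0,"rx":0,"ry":0,"rz":0,"jaw":1},{"tx":-53,"ty":0,"tz":0,"rx":0,"ry":0,"rz":0,"jaw":1},{"tx":-70,"ty":0,"tz":0,"rx":0,"ry":0,"rz":0,"jaw":1},{"tx":-88,"ty":0,"tz":0,"rx":0,"ry":0,"rz":0,"jaw":1},{"tx":-106,"ty":0,"tz":0,"rx":0,"ry":0,"rz":0,"jaw":1},{"tx":-122,"ty":0,"tz":0,"rx":0,"ry":0,"rz":0,"jaw":1}]';python3 -m creep '[{"tx":-16,"ty":0,"tz":0,"rx":0,"ry":0,"rz":0,"jaw":1},{"tx":-32,"ty":0,"tz":0,"rx":0,"ry":0,"rz":0,"jaw":1},{"tx":-46,"ty":0,"tz":0,"rx":0,"ry":0,"rz":0,"jaw":1},{"tx":-58,"ty":0,"tz":0,"rx":0,"ry":0,"rz":0,"jaw":1},{"tx":-68,"ty":0,"tz":0,"rx":0,"ry":0,"rz":0,"jaw":1},{"tx":-76,"ty":0,"tz":0,"rx":0,"ry":0,"rz":0,"jaw":1}]';python3 - <<'E'
from h import *
s=read_camera("side")
go([.63,-.002,.014],181.5)
crop(s,"side36.png",200,130,390,290,4)
E
```

```text
t: 35.17
ee_pos: [0.5227, -0.0039, 0.0156]
ee_rot: [3.14, 0.002, -3.114]
force: [-1.0, 0.1, -0.7]
gripper_width: 0.0003
t: 35.67
ee_pos: [0.6006, -0.002, 0.0172]
ee_rot: [3.14, 0.004, -3.114]
force: [-1.4, -0.2, 1.5]
gripper_width: -0.0
pos [ 0.6023 -0.0021  0.0174] rpy [ 179.9    0.4 -178.4] q6 -0.15 F [ 2.8 -1.5  0.8] w -0.0002 t 35.72
  t(mm) [-27.7  -0.7   3.5] r(deg) [0.1 0.4 0.1]
```

View pics/side36.png

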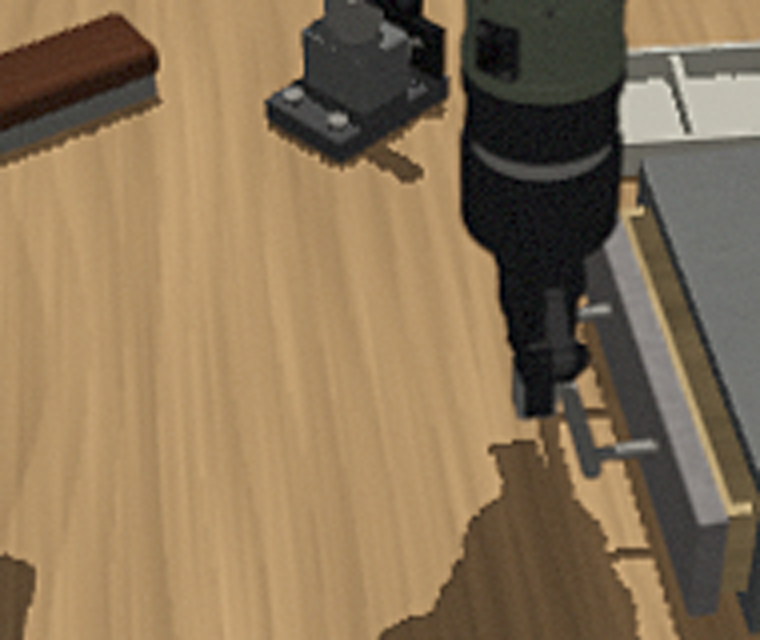

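```bash
python3 -m creep '[{"tx":-8,"ty":0,"tz":0,"rx":0,"ry":0,"rz":0,"jaw":1},{"tx":-16,"ty":0,"tz":0,"rx":0,"ry":0,"rz":0,"jaw":1},{"tx":-22,"ty":0,"tz":0,"rx":0,"ry":0,"rz":0,"jaw":1},{"tx":-28,"ty":0,"tz":0,"rx":0,"ry":0,"rz":0,"jaw":1},{"tx":-32,"ty":0,"tz":0,"rx":0,"ry":0,"rz":0,"jaw":1},{"tx":-34,"ty":0,"tz":0,"rx":0,"ry":0,"rz":0,"jaw":1}]';python3 - <<'E'
from h import *
s=read_camera("side")
go([.63,-.002,.014],181.5)
crop(s,"side37.png",290,130,450,290,4)
E
```

```text
t: 36.22
ee_pos: [0.6155, -0.0014, 0.0157]
ee_rot: [-3.141, -0.031, -3.115]
force: [-53.0, -2.7, 38.4]
gripper_width: -0.0001
pos [ 0.6154 -0.0014  0.0157] rpy [-180.    -1.8 -178.5] q6 -0.15 F [-48.4  -2.7  34.3] w -0.0002 t 36.27
  t(mm) [-14.6  -1.    1.3] r(deg) [-0.  -1.8  0. ]
```

View pics/side37.png

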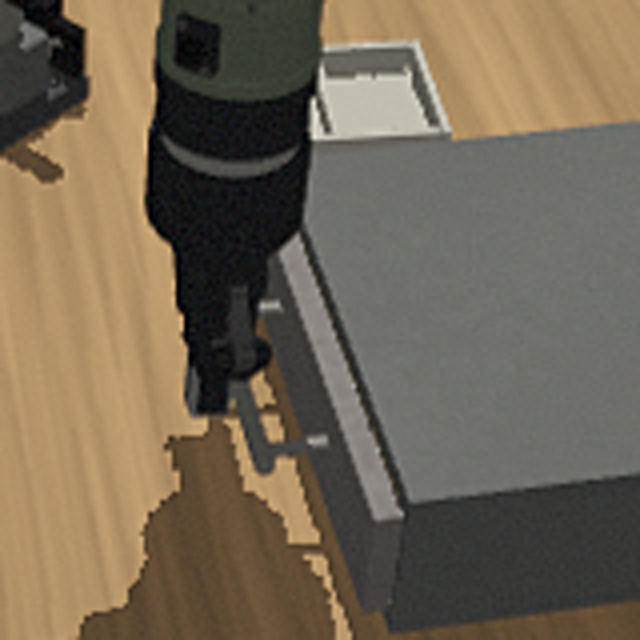

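```bash
python3 -m creep '[{"tx":10,"ty":0,"tz":0,"rx":0,"ry":0,"rz":0,"jaw":1},{"tx":30,"ty":0,"tz":0,"rx":0,"ry":0,"rz":0,"jaw":1},{"tx":60,"ty":0,"tz":-20,"rx":0,"ry":0,"rz":0,"jaw":1},{"tx":90,"ty":0,"tz":-60,"rx":0,"ry":0,"rz":0,"jaw":1},{"tx":110,"ty":0,"tz":-100,"rx":0,"ry":0,"rz":0,"jaw":1},{"tx":120,"ty":0,"tz":-140,"rx":0,"ry":0,"rz":0,"jaw":1},{"tx":120,"ty":0,"tz":-150,"rx":0,"ry":0,"rz":0,"jaw":1}]';python3 - <<'E'
from h import *
go([.42,.2,.2])
E
python3 -m creep '[{"tx":40,"ty":0,"tz":0,"rx":0,"ry":0,"rz":0,"jaw":1},{"tx":80,"ty":0,"tz":0,"rx":0,"ry":0,"rz":0,"jaw":1},{"tx":100,"ty":20,"tz":0,"rx":0,"ry":0,"rz":0,"jaw":1},{"tx":100,"ty":60,"tz":0,"rx":0,"ry":0,"rz":0,"jaw":1},{"tx":100,"ty":100,"tz":0,"rx":0,"ry":0,"rz":0,"jaw":1},{"tx":100,"ty":140,"tz":0,"rx":0,"ry":0,"rz":0,"jaw":1},{"tx":100,"ty":180,"tz":0,"rx":0,"ry":0,"rz":0,"jaw":1},{"tx":100,"ty":200,"tz":0,"rx":0,"ry":0,"rz":0,"jaw":1}]';python3 - <<'E'
from h import *
go()
s=read_camera("side");t=read_camera("top")
cv2.imwrite("pics/side38.png",s["pixels"][:,:,::-1]);cv2.imwrite("pics/top38.png",t["pixels"][:,:,::-1])
for n,c in(("top",t),("side",s)):
    for b in blobs(c,(40,80,20),(85,255,255),.024,15): print(n,b)
E
```

```text
t: 36.85
ee_pos: [0.5005, -0.0045, 0.1746]
ee_rot: [-3.14, -0.026, -3.115]
force: [1.2, -0.6, 1.1]
gripper_width: -0.0001
pos [ 0.5005 -0.0045  0.1746] rpy [-179.9   -1.5 -178.5] q6 -0.18 F [ 1.2 -0.6  1.1] w -0.0001 t 36.85
  t(mm) [ 75.6 206.5 -23.7] r(deg) [-0.1 -1.5  0. ]
t: 37.52
ee_pos: [0.3956, 0.1966, 0.1782]
ee_rot: [3.14, -0.023, -3.112]
force: [0.3, -0.4, -0.8]
gripper_width: -0.0003
pos [0.3956 0.1966 0.1782] rpy [ 179.9   -1.3 -178.3] q6 0.26 F [ 0.3 -0.4 -0.8] w -0.0003 t 37.52
  t(mm) [0. 0. 0.] r(deg) [ 0.1 -1.3 -0. ]
```

View pics/side38.png

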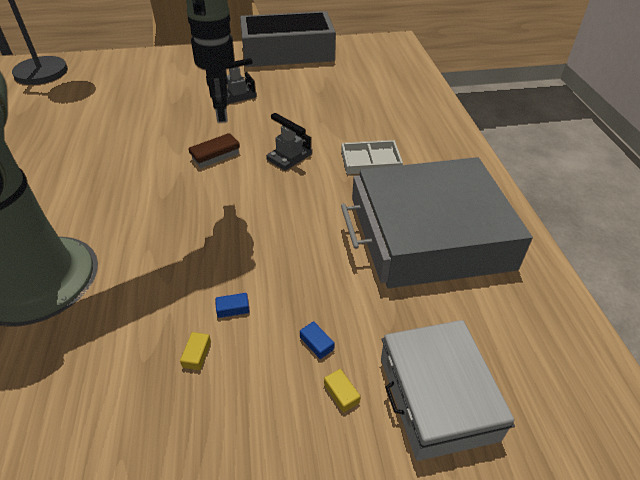

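View pics/top38.png

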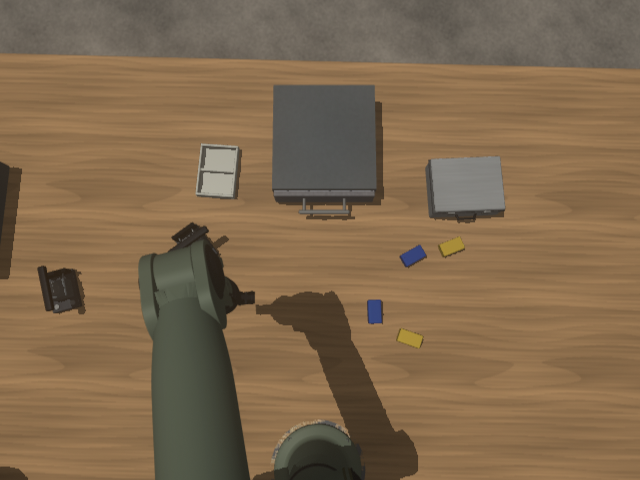

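Run:
```python
from h import *
s=read_camera("side");t=read_camera("top")
a=cv2.resize(s["pixels"][180:290,340:420,::-1],None,fx=5,fy=5,interpolation=cv2.INTER_CUBIC)
b=cv2.resize(s["pixels"][100:178,262:322,::-1],None,fx=6,fy=6,interpolation=cv2.INTER_CUBIC)
b=(255*(b/255.)**.6).astype(np.uint8)
o=np.zeros((550,780,3),np.uint8); o[:,:400]=a; o[:468,410:770]=b; cv2.imwrite("pics/fin.png",o)
crop(t,"fint.png",260,175,390,225,6)
P=toplane(t,[(325,196),(325,190)],.084); print(P)
```

```text
[[ 0.66465752 -0.00220619  0.084     ]
 [ 0.68007993 -0.00187567  0.084     ]]
```

View pics/fin.png

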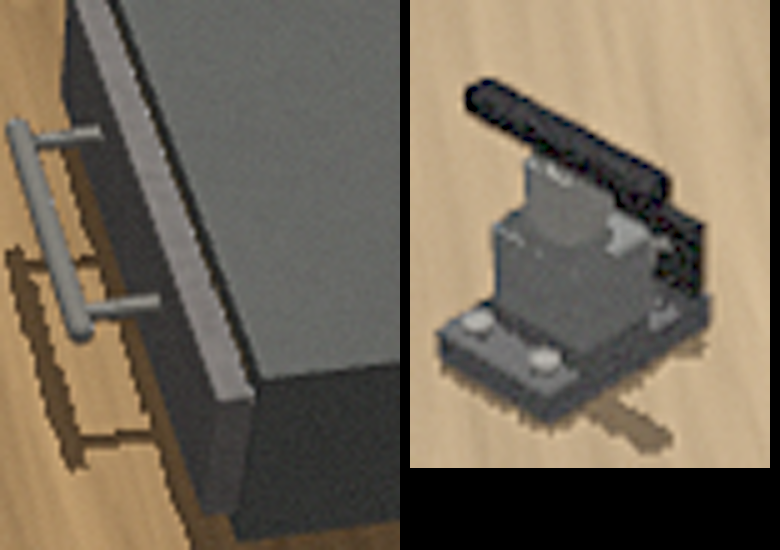

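View pics/fint.png

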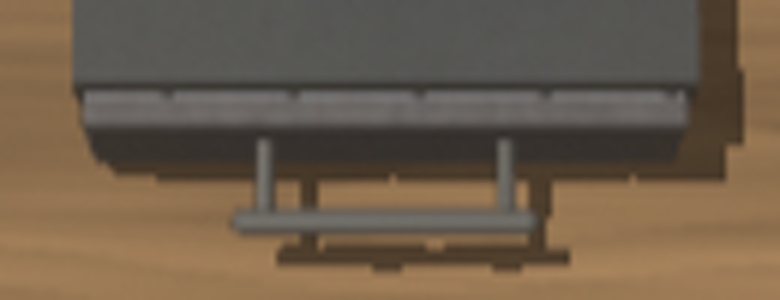

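Run:
```python
from h import *
s=read_camera("side");t=read_camera("top")
f=lambda x,y:(260+x/6-.42,175+y/6-.42)
print("bar now",toplane(t,[f(235,222),f(535,222)],.0615))
print("panel outer top edge",toplane(t,[f(85,127),f(685,127)],.084),"unit front top",toplane(t,[f(75,85),f(697,85)],.095))
crop(t,"fint2.png",300,180,350,220,14); crop(s,"fins2.png",375,215,425,265,14)
```

```text
bar now [[ 0.628195    0.06319414  0.0615    ]
 [ 0.63117877 -0.06329862  0.0615    ]]
panel outer top edge [[ 0.66226213  0.12579271  0.084     ]
 [ 0.66820765 -0.12407311  0.084     ]] unit front top [[ 0.67728617  0.12955414  0.095     ]
 [ 0.68343404 -0.127822    0.095     ]]
```

View pics/fins2.png

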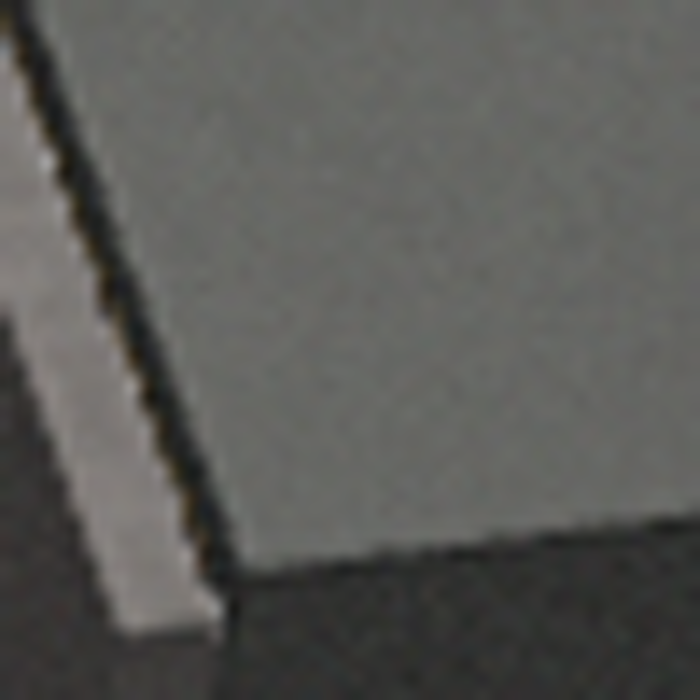

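View pics/fint2.png

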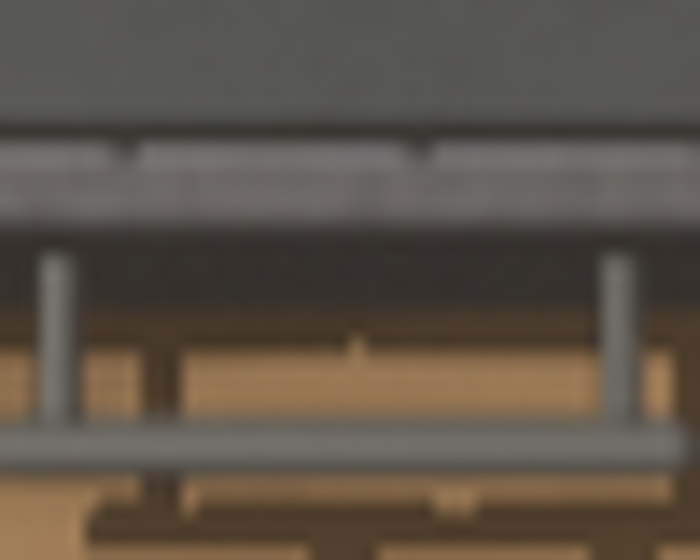

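```bash
python3 -m creep '[{"tx":0,"ty":-40,"tz":0,"rx":0,"ry":0,"rz":0,"jaw":1},{"tx":0,"ty":-80,"tz":0,"rx":0,"ry":0,"rz":0,"jaw":1},{"tx":-20,"ty":-120,"tz":0,"rx":0,"ry":0,"rz":0,"jaw":1},{"tx":-50,"ty":-160,"tz":0,"rx":0,"ry":0,"rz":0,"jaw":1},{"tx":-90,"ty":-190,"tz":0,"rx":0,"ry":0,"rz":0,"jaw":1},{"tx":-130,"ty":-198,"tz":0,"rx":0,"ry":0,"rz":0,"jaw":1},{"tx":-160,"ty":-200,"tz":0,"rx":0,"ry":-1.3,"rz":0,"jaw":1},{"tx":-160,"ty":-200,"tz":0,"rx":0,"ry":-1.3,"rz":0,"jaw":1}]';python3 - <<'E'
from h import *
go([.575,-.003,.012],181.5)
E
```

```text
t: 38.48
ee_pos: [0.5662, -0.0081, 0.1733]
ee_rot: [-3.139, 0.003, -3.122]
force: [0.8, 1.3, 0.4]
gripper_width: 0.0001
pos [ 0.5662 -0.0081  0.1733] rpy [-179.9    0.2 -178.9] q6 -0.16 F [0.8 1.3 0.4] w 0.0001 t 38.48
  t(mm) [ -8.4   5.4 161.3] r(deg) [-0.1  0.2 -0.4]
```

```bash
python3 -m creep '[{"tx":0,"ty":3,"tz":40,"rx":0,"ry":0,"rz":0,"jaw":1},{"tx":0,"ty":5,"tz":80,"rx":0,"ry":0,"rz":0,"jaw":1},{"tx":0,"ty":5,"tz":120,"rx":0,"ry":0,"rz":0,"jaw":1},{"tx":0,"ty":5,"tz":150,"rx":0,"ry":0,"rz":0,"jaw":1},{"tx":0,"ty":5,"tz":164,"rx":0,"ry":0,"rz":0,"jaw":1},{"tx":0,"ty":5,"tz":164,"rx":0,"ry":0,"rz":0,"jaw":1}]';python3 -m creep '[{"tx":-15,"ty":0,"tz":0,"rx":0,"ry":0,"rz":0,"jaw":1},{"tx":-30,"ty":0,"tz":0,"rx":0,"ry":0,"rz":0,"jaw":1},{"tx":-40,"ty":0,"tz":0,"rx":0,"ry":0,"rz":0,"jaw":1},{"tx":-46,"ty":0,"tz":0,"rx":0,"ry":0,"rz":0,"jaw":1},{"tx":-49,"ty":0,"tz":0,"rx":0,"ry":0,"rz":0,"jaw":1}]'
```

```text
t: 38.98
ee_pos: [0.5625, -0.0044, 0.0056]
ee_rot: [-3.14, -0.005, -3.124]
force: [-0.2, 0.4, 0.5]
gripper_width: -0.0
t: 39.4
ee_pos: [0.613, -0.0044, 0.0069]
ee_rot: [-3.14, -0.002, -3.125]
force: [0.4, 0.7, -0.2]
gripper_width: 0.0
```

```bash
python3 -m creep '[{"tx":-2,"ty":0,"tz":0,"rx":0,"ry":0,"rz":0,"jaw":1},{"tx":-4,"ty":0,"tz":0,"rx":0,"ry":0,"rz":0,"jaw":1},{"tx":-6,"ty":0,"tz":0,"rx":0,"ry":0,"rz":0,"jaw":1},{"tx":-6,"ty":0,"tz":0,"rx":0,"ry":0,"rz":0,"jaw":1}]'
python3 - <<'E'
from h import *
s=read_camera("side");go()
crop(s,"side39.png",375,215,425,265,14)
E
```

```text
t: 39.73
ee_pos: [0.6157, -0.0047, 0.0069]
ee_rot: [-3.139, -0.008, -3.125]
force: [-7.8, -0.9, 6.6]
gripper_width: 0.0
pos [ 0.6157 -0.0047  0.0069] rpy [-179.8   -0.4 -179.1] q6 -0.14 F [-7.3 -1.1  6.2] w 0.0001 t 39.78
  t(mm) [0. 0. 0.] r(deg) [-0.2 -0.4  0. ]
```

View pics/side39.png

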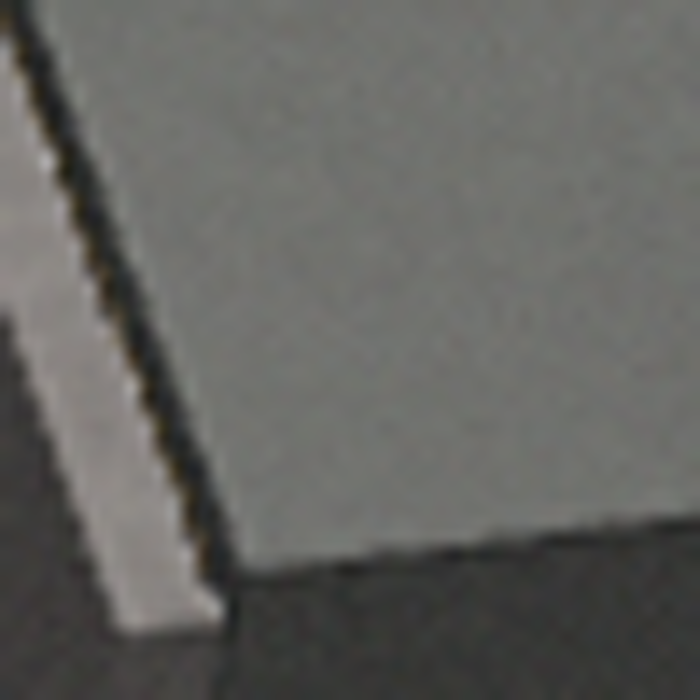

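```bash
python3 -m creep '[{"tx":10,"ty":0,"tz":0,"rx":0,"ry":0,"rz":0,"jaw":1},{"tx":30,"ty":0,"tz":0,"rx":0,"ry":0,"rz":0,"jaw":1},{"tx":60,"ty":0,"tz":-20,"rx":0,"ry":0,"rz":0,"jaw":1},{"tx":90,"ty":0,"tz":-60,"rx":0,"ry":0,"rz":0,"jaw":1},{"tx":110,"ty":0,"tz":-100,"rx":0,"ry":0,"rz":0,"jaw":1},{"tx":120,"ty":0,"tz":-140,"rx":0,"ry":0,"rz":0,"jaw":1},{"tx":150,"ty":0,"tz":-160,"rx":0,"ry":0,"rz":0,"jaw":1},{"tx":160,"ty":0,"tz":-160,"rx":0,"ry":0,"rz":0,"jaw":1}]';python3 - <<'E'
from h import *
s=read_camera("side");t=read_camera("top")
cv2.imwrite("pics/side40.png",s["pixels"][:,:,::-1])
for n,c in(("top",t),("side",s)):
    print(n,len(blobs(c,(40,80,20),(85,255,255),.024,10)))
E
```

```text
t: 40.45
ee_pos: [0.457, -0.007, 0.1734]
ee_rot: [-3.137, -0.001, -3.125]
force: [0.4, 0.9, -0.1]
gripper_width: -0.0
top 0
side 0
```

View pics/side40.png

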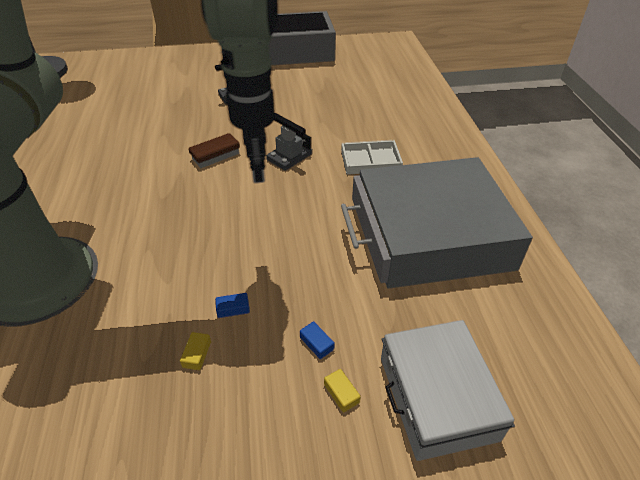

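```bash
python3 -c "
from plant import hand_in; print(hand_in())"
```

```text
the job is handed in; nothing more can be done
None
```

The job is done and handed in at about 40 s of the 210 s.

- **Drawer and T-handle:** I pulled the drawer well open (about 0.17–0.19 m; I could not tell whether it reached the 0.205 stop). The T-handle is pushed down onto the bare spindle until it met the shoulder with 25 N. The descent stopped within about 1 mm of the height expected for home.
- **Wax:** There were three green blocks and all of them are in the drawer, lying flat. The third first landed with one end on the second, so I nudged them apart before shutting the drawer.
- **Last checks:** Neither camera shows any green on the counter, and the T-handle stands upright on the shoulder. The case, brush and tray look untouched. A second push of 8 N did not move the drawer.

These did not go cleanly or disagreed:

- **Finger height:** The fingertips looked up to about 25 mm higher in the pictures than the TCP reading. This made my first grasp of the drawer handle and my first nudge of the blocks miss, so I set heights from the pictures after that.
- **Spindle fit:** The hub landed on the spindle's tip several times, with up to 34 N, before it went over.
- **Closing push:** The fingers pressed on the bar with about 53 N along x and 38 N upward. As far as I could see only the fingers touched it, not the gripper's body.
- **Drawer shut:** A faint wood-coloured line still shows behind the front panel in the side view. Any gap left would be about 1 mm.

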